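Clamp a book-cover board in the spring holder and turn it to the stop

ROBOT

A 6-joint arm with a two-finger parallel gripper is mounted at the origin on the work surface. World frame = base frame: x ahead of the robot, y to its left, z up, the work surface at z = 0. Lengths are in m, angles in rad, forces in N, time in s.
With the tool pointing down it reaches from about 0.375 to 0.9 m from the base axis. Payload 3.1 kg.
Tool frame: the origin (TCP) lies at the very end of the fingers, on their centre line; the grasp point (between the pads) lies 19 mm behind it; z points along the fingers, y is the direction in which the jaws open and shut (so a half turn about z gives the same grasp; the last joint's range is limited). The gripper opens to 87 mm and grips with 3 to 60 N. Pads are 19 mm wide; open, the fingers measure 117 mm over their backs; the gripper's body (75 mm by 190 mm) begins 51 mm behind the grasp point.
Start: joints at [-1.298, 0.527, 1.433, -0, 1.181, -0.178], TCP at [0.272, -0.563, 0.196] pointing down, gripper open.
Joint ranges: [-3.08, 3.08], [-0.75, 2.2], [0.22, 2.44], [-1.43, 4.57], [0, 2.65], [-2.85, 2.85]. Speed limits (rad/s): [2.79, 2.79, 3.14, 3.14, 3.14, 3.14].

INTERFACE

Orientations are given as a unit quaternion [x, y, z, w].
In Python, from rig import robot gives the robot as it stands. The module is installed in compiled form; this text tells all that it offers.
- The arm moves only by the tool send_rows, never from a script. Its argument "deltas" is a list of rows, each an object of numbers: "tx", "ty", "tz": the shift along the tool's x, y, z in cm; "rx", "ry", "rz": the turn, a rotation vector about the tool's x, y, z in rad. A call has 1 to 5 rows; each row is the pose to reach, as a shift and turn from the pose commanded when the call began, along the tool's axes at that moment; what a row does not reach only later rows make up. A row lasts 1/12 s, in which the tool goes at most 41.7 mm and 7.16 degrees, less where a joint would pass 70% of its speed; a pose out of reach is approached as far as the arm can. A call with a gripper value outside its range is refused whole. "claw" is the finger opening in cm, from 0 to 8.7, set as the call begins (left out, the last holds). The fingers move at their own pace and stop on an object; "squeeze" is the grip in N (left out, the last holds). Time passes only in rows, so rows that repeat a pose let the fingers close. It gives the time, the measured TCP pose, the force and the opening at its end, in the units of the state.
- robot.get_obs(): the state, without advancing time (a new reading comes with each control period).
- robot.camera(name): name is "side" or "top"; returns a dict with "color" (400x640x3 uint8, red, green, blue), "z_map" (400x640 float32, m along the optical axis (not along the pixel's ray), 0 where there is no reading), "intrinsics" (3x3 intrinsics, pixels), "distortion" ([k1, k2, p1, p2, k3] as OpenCV has them; the pictures are not rectified), "R" (3x3) and "t" (3): a world point X has camera coordinates R X + t. Camera axes: x right, y down, z forward; pixel columns grow to the right and rows downward; lengths in m; the calibration is good to about 2 mm. A picture is of the moment at which its call begins.
- robot.hand_in(): hands the job in, once; it reports no verdict.
Trained networks look in the newest picture that a camera, given by its name, has taken for a name from the list of things; names that differ only in an ending like _2 or _b are one class to them, and where a whole thing is asked for, a point or a joint stands for the part that bears it (a point fixed in the world has none). Each returns a list of dicts, best first, with "p" (0 to 1); they miss things now and then, are a little off and sometimes report something else, mostly with a low value. They report only what shows in the picture. A call takes as long as a camera call. They do not tell look-alikes from the thing itself.
- robot.outline_of(label, camera): "pixels" (400x640 bool, what is visible of it) and "xy" ([column, row] in pixels, amid what is visible of it).
- robot.tip_of(label, camera): "xy" ([column, row] in pixels: a listed point, or the origin of a listed thing).
The state is a dict: "time": time; "q": joint angles; "joint_velocities": joint speeds; "joint_torque": joint torques, N m; "position": TCP position; "tool_rot": TCP orientation; "ft_force": force on the tool from outside, world axes, zero at the start; "moment": the same for the moment, N m; "grip_width": finger opening in m.
Only numpy, scipy, OpenCV 4.12 (cv2) and the standard library are available. Lean on these libraries where they do the work, as an engineer would, in place of code of your own. Each camera call takes 0.05 s, during which the arm holds its last target.

TASK

Take the small wooden book-cover board from the sloping rest under the bar lamp and, face up, clamp it in the blue spring holder: push one end into one sprung jaw, lower the other end behind the other jaw's lip, and let it go so that it lies flat and centred between both jaws. Then turn the loaded turntable by its red handle counter-clockwise (seen from above) all the way to its stop, let go, and leave the lamp and the weights, jar and tin undisturbed.

Things in the scene. Friction and masses are not known exactly. Their poses are not given: they have to be found in the camera images.
- board_mid (a point): centre (half-way up) of the loose dark wooden board, 100 (its x) x 60 (its y) x 8 mm (its z), about 80 g, pale panel and four brass corners on its face (+z). Starts on the rest, tilted 0.62 rad: its +x end is the high one, its -x end lies low, towards the robot. Its sides (y) overhang the rest; its two ends are alike.
- rest: fixed sloping rest; origin on the table under the board's centre. A slab 34 mm wide (y) x 104 mm, sloping 0.62 rad, rising to +x, with a stop ledge 6 mm high across its low end, on an aluminium base plate 10 mm high that spans x -68 to 92 mm, y -50 to 50 mm. The centre of the slab's top face is 58 mm above the table.
- lamp: fixed lamp behind the rest (same yaw): origin on the table at the foot of its post (14 mm thick, 214 mm tall), 140 mm beyond the rest's origin along the rest's +x; foot 70 x 100 x 14 mm. A 12 mm wide arm at height 208-218 mm runs from the post along -x to the light bar.
- lamp_bar (a point): centre of the lamp's light bar: 24 mm (x) x 240 mm (y) x 18 mm (z), hanging over the board with its underside 202 mm above the table; it is in the way of an upright gripper, so the board must be taken with the tool leaning towards the robot, about square to the board.
- holder_mid (a point): the point where the centre of the clamped board must lie: on the turntable's axis, 84 mm above the table. Turns with the turntable. x: along the jaws, towards far_jaw; y: towards the red handle. The board's underside then lies on the jaws' ledges, 80 mm above the table, with free space below down to a 20 mm wide rail 34 mm above the table.
- near_jaw (a joint): blue sprung jaw on the -x side of holder_mid (the side nearer the robot before the turn); metres it is pushed outwards (to -x): 0 when empty, at most 0.026, about 0.005 with the board clamped. Spring force 2.1 N at 0 plus 0.35 N per mm.
- far_jaw (a joint): the same jaw mirrored, on the +x side of holder_mid; metres it is pushed outwards (to +x). Fixed blue brackets, up to 68 mm above the table, stand 85 mm from the axis behind both jaws.
- near_groove (a point): moves with near_jaw: middle of the groove's upright end wall (50 mm wide in y), at the ledge's height, 80 mm above the table; 45 mm from the turntable's axis when the jaw is at 0. The groove is 14 mm high, between a ledge reaching 14 mm inwards from this wall and, above, a lip reaching 5 mm inwards (94 to 99 mm above the table).
- far_groove (a point): the same point of the mirrored groove of far_jaw
- turntable (a joint): angle of the turntable, rad, growing counter-clockwise seen from above; end stop at 1.571. Starts between 0 and 0.4; stays where it is left (friction 0.25 N m). An aluminium disc 224 mm in diameter, top 24 mm above the table.
- handle_grip (a point): point to grip on the red upright handle post of the turntable: round, 16 mm diameter, from 24 to 84 mm above the table; this point is on its axis, 66 mm above the table, 94 mm from the turntable's axis (towards +y of holder_mid).
- weight_a_mid (a point): centre of a grey block weight 40 x 60 x 32 mm near the far side of the turntable: leave alone
- weight_b_mid (a point): centre of a grey block weight 40 x 60 x 32 mm in front of the rest: leave alone
- jar_mid (a point): centre of an amber jar, 54 mm diameter, 90 mm tall, between rest and turntable: leave alone
- tin_mid (a point): centre of an open black tin, 76 mm diameter, 50 mm tall, in front of the turntable: leave alone
- board: the board of board_mid; origin at the centre of its underside, same axes
Mind the look-alikes: they are no part of the job. Of the things that look like the part that bears holder_mid, the middle-sized one is meant.

How it is judged:
On the way, in this order (a step that is already met when the one before it is completed fails the run):
1. the board lies flat and centred in both jaws, let go (x of board_mid in the frame of holder_mid between -0.003 and 0.003 m and y of board_mid in the frame of holder_mid between -0.008 and 0.008 m and z of board_mid in the frame of holder_mid between -0.003 and 0.004 m and angle between the x axis of board_mid and the x axis of holder_mid, either way round below 0.09 rad and angle between board_mid's own z axis and vertical below 0.07 rad and value of joint each of near_jaw, far_jaw above 0.003 m and contact force between the fingers and board below 0.1 N), for 0.3 s.
2. the turntable stands at its stop with the board still clamped (all of step 1 and value of joint turntable above 1.51 rad), for 0.2 s.
At the end, for the whole second after the job is handed in: Board face up and flat (4 deg) in both jaws, each jaw pushed out over 3 mm; its centre within 3 mm along the jaws, 8 mm across, 3 mm low to 4 mm high, within 5 deg of the jaws' line; turntable within 3.5 deg of its stop (over 1.51 rad); let go and at rest (all of step 2 and linear speed of board below 0.02 m/s); the robot touches nothing.
It fails at once if the grey weight near the turntable is shifted by more than 12 mm (distance of weight_a_mid from where it was at the start of the episode above 0.012 m).
It fails at once if the grey weight near the rest is shifted by more than 12 mm (distance of weight_b_mid from where it was at the start of the episode above 0.012 m).
It fails at once if the amber jar is shifted by more than 12 mm (distance of jar_mid from where it was at the start of the episode above 0.012 m).
It fails at once if the black tin is shifted by more than 12 mm (distance of tin_mid from where it was at the start of the episode above 0.012 m).
It fails at once if the robot knocks the lamp (more than 4 N) (contact force between any of the arm, the fingers and lamp above 4 N).
It also fails if it takes over 72 s, if anything falls off the work surface, if the arm or the gripper's body presses on something with over 40 N, if the wrist force passes 120 N, or if a joint passes its speed limit or range.

## Working session

There is one attempt and no reset: what is moved stays moved. The work goes in short steps, Python scripts to look and compute and a tool call to move; the robot and the scene stay as the last step left them, time stands still between calls to the robot, and variables do not carry over. Pictures are saved under pics/ and viewed, and the job is handed in when it is done.

Besides the shell and the picture viewer there is one more tool, called by a JSON object that holds its "fn" and its "kwargs". send_rows: Moves the arm, as the interface text tells. Its arguments: {"type":"object","properties":{"deltas":{"type":"array","items":{"type":"object","properties":{"tx":{"type":"number"},"ty":{"type":"number"},"tz":{"type":"number"},"rx":{"type":"number"},"ry":{"type":"number"},"rz":{"type":"number"}}}},"claw":{"type":"number"},"squeeze":{"type":"number"}},"required":["deltas"]}

```bash
mkdir -p pics; python3 - <<'E'
from rig import robot
import cv2, numpy as np
o=robot.get_obs(); print({k:np.round(v,3).tolist() for k,v in o.items()})
for c in ['side','top']:
    d=robot.camera(c); cv2.imwrite(f'pics/{c}0.png',d['color'][:,:,::-1]); np.savez(f'{c}0.npz',**d)
    print(c,d['intrinsics'].tolist(),d['distortion'],d['R'].tolist(),d['t'])
    for l in ['board_mid','rest','lamp','lamp_bar','holder_mid','near_groove','far_groove','handle_grip','weight_a_mid','jar_mid','tin_mid','board']:
        r=robot.tip_of(l,c); print(c,l,[(np.round(x['xy']).tolist(),round(float(x['p']),2)) for x in r])
E
```

```text
{'time': 0.0, 'q': [-1.299, 0.528, 1.434, -0.0, 1.181, -0.178], 'joint_velocities': [0.001, -0.001, -0.0, -0.001, 0.0, 0.001], 'joint_torque': [0.001, -44.004, -17.659, 0.063, 0.058, -0.0], 'position': [0.272, -0.562, 0.195], 'tool_rot': [0.975, 0.223, -0.0, -0.001], 'ft_force': [-0.291, -0.196, -0.276], 'moment': [-0.016, 0.002, -0.01], 'grip_width': 0.087}
side [[380.0499081069435, 0.0, 319.201204957989], [0.0, 380.0499081069435, 202.39073298945365], [0.0, 0.0, 1.0]] [-0.02555814  0.          0.          0.          0.        ] [[-0.8594056536160132, -0.5112910536415697, 0.0018387492832463786], [-0.4059783087157824, 0.6801953359670173, -0.6103408210016672], [0.3108110927639263, -0.5252768445256367, -0.792136794512213]] [0.43444407 0.30646426 1.17142322]
side board_mid [([262.0, 248.0], 0.73), ([348.0, 175.0], 0.66), ([323.0, 169.0], 0.21)]
side rest [([263.0, 262.0], 0.62)]
side lamp [([227.0, 240.0], 0.64)]
side lamp_bar [([256.0, 226.0], 0.89)]
side holder_mid [([444.0, 179.0], 0.93), ([342.0, 321.0], 0.91), ([334.0, 175.0], 0.9)]
side near_groove [([366.0, 330.0], 0.87), ([453.0
[... 836 characters left out ...]
  0.5070155   1.26010044]
top board_mid [([238.0, 166.0], 0.69), ([297.0, 185.0], 0.32)]
top rest []
top lamp [([243.0, 123.0], 0.68)]
top lamp_bar [([230.0, 157.0], 0.83)]
top holder_mid [([197.0, 285.0], 0.85), ([376.0, 182.0], 0.71)]
top near_groove [([198.0, 306.0], 0.95), ([379.0, 196.0], 0.56)]
top far_groove [([370.0, 164.0], 0.61), ([198.0, 258.0], 0.54)]
top handle_grip [([157.0, 284.0], 0.9), ([345.0, 195.0], 0.65), ([240.0, 208.0], 0.43), ([239.0, 167.0], 0.24)]
top weight_a_mid [([375.0, 129.0], 0.52), ([240.0, 166.0], 0.52)]
top jar_mid [([297.0, 183.0], 0.74), ([374.0, 238.0], 0.24)]
top tin_mid [([378.0, 239.0], 0.78), ([376.0, 183.0], 0.42)]
top board [([242.0, 161.0], 0.64)]
```

View pics/side0.png

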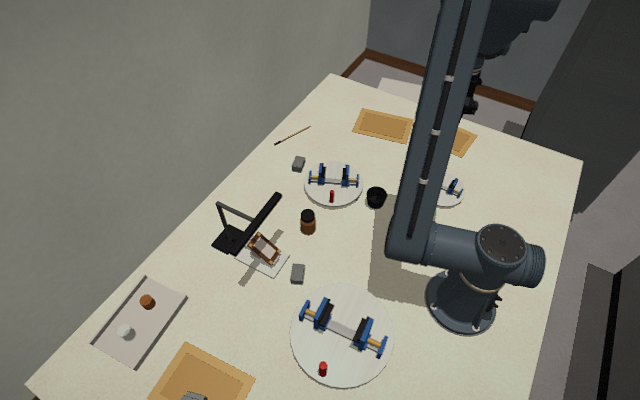

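View pics/top0.png

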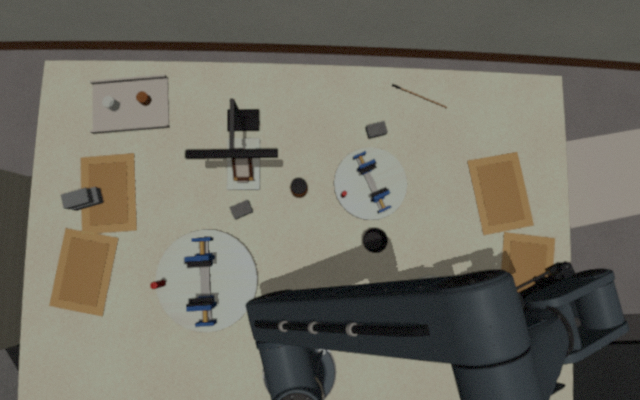

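Candidates for the holder turntable:
- Large one: side (342,335), top (207,282).
- One with grey weight and tin beside it: side (334,183), top (370,184).
- Small one behind the arm: side (445,190).

The middle-sized one is the second. For the board there is only the dark framed one on the rest, at side (262,249) and top (243,167). I'll check both in close crops.

```bash
cat > h.py <<'E'
import numpy as np, cv2
from scipy.spatial.transform import Rotation as Rot
def load(f): return dict(np.load(f))
def cloud(d):
    h,w=d['z_map'].shape
    uv=np.stack(np.meshgrid(np.arange(w),np.arange(h)),-1).reshape(-1,1,2).astype(np.float64)
    n=cv2.undistortPoints(uv,d['intrinsics'],d['distortion']).reshape(h,w,2)
    z=d['z_map'][...,None]
    pc=np.concatenate([n*z,z],-1)
    P=(pc-d['t'])@d['R']
    P[d['z_map']<=0]=np.nan
    return P
def ray(d,uv,z):
    n=cv2.undistortPoints(np.array([[uv]],float),d['intrinsics'],d['distortion'])[0,0]
    v=d['R'].T@np.array([n[0],n[1],1]); c=-d['R'].T@d['t']
    return c+v*(z-c[2])/v[2]
def proj(d,X):
    rv=cv2.Rodrigues(d['R'])[0]
    return cv2.projectPoints(np.array(X,float).reshape(-1,1,3),rv,d['t'],d['intrinsics'],d['distortion'])[0].reshape(-1,2)
def crop(d,name,x0,y0,x1,y1,s):
    cv2.imwrite(name,cv2.resize(d['color'][y0:y1,x0:x1,::-1],None,fx=s,fy=s,interpolation=cv2.INTER_CUBIC))
E
python3 - <<'E'
from h import *
s=load('side0.npz');t=load('top0.npz')
crop(s,'pics/s_h.png',280,140,400,220,6); crop(t,'pics/t_h.png',320,115,420,260,4)
crop(s,'pics/s_b.png',200,180,320,290,5); crop(t,'pics/t_b.png',180,90,320,220,5)
for n,d in (('s',s),('t',t)):
    P=cloud(d); c=d['color'].astype(int)
    tab=P[...,2]; print(n,'table z',np.nanmedian(tab[np.abs(tab)<.02]))
    blue=(c[...,2]>c[...,0]+35)&(P[...,2]>.02)
    red=(c[...,0]>c[...,1]+80)&(c[...,1]<70)&(P[...,2]>.02)
    for nm,m in(('blue',blue),('red',red)):
        k,l,st,ce=cv2.connectedComponentsWithStats(m.astype(np.uint8))
        for i in range(1,k):
            if st[i,4]>6: 
                q=P[l==i]; print(n,nm,ce[i].round(),st[i,4],np.median(q,0).round(3),q[:,2].max().round(3))
for n,d,uv,z in (('t',t,(376,182),.084),('s',s,(334,175),.084),('s',s,(333,192),.066),('t',t,(345,195),.066),('s',s,(262,248),.063),('t',t,(238,166),.063),('t',t,(230,157),.211),('s',s,(256,226),.211),('s',s,(227,240),0),('t',t,(243,123),0),('s',s,(263,262),0),('s',s,(347,177),.08),('s',s,(322,169),.08),('t',t,(379,196),.08),('t',t,(370,164),.08)):
    print(n,uv,ray(d,uv,z).round(4))
E
```

```text
s table z 0.00034572573375880026
s blue [320. 175.] 68 [ 0.602 -0.174  0.072] 0.105
s blue [347. 169.] 29 [ 0.523 -0.226  0.099] 0.102
s blue [309. 176.] 17 [ 0.642 -0.16   0.058] 0.065
s blue [357. 178.] 13 [ 0.487 -0.245  0.057] 0.062
s blue [345. 182.] 39 [ 0.513 -0.209  0.038] 0.083
s blue [453. 187.] 50 [ 0.168 -0.382  0.057] 0.078
s blue [461. 191.] 11 [ 0.137 -0.388  0.045] 0.049
s blue [321. 314.] 188 [0.33  0.294 0.13 ] 0.137
s blue [303. 310.] 85 [0.383 0.295 0.076] 0.083
s blue [365. 335.] 224 [0.198 0.286 0.131] 0.137
s blue [382. 347.] 81 [0.148 0.276 0.078] 0.083
s red [332. 191.] 10 [ 0.527 -0.117  0.084] 0.087
s red [323. 365.] 46 [0.255 0.405 0.112] 0.115
t table z 0.0005865120065097283
t blue [359. 154.] 20 [ 0.647 -0.164  0.057] 0.061
t blue [367. 164.] 46 [ 0.609 -0.181  0.099] 0.104
t blue [380. 196.] 68 [ 0.519 -0.22   0.097] 0.104
t blue [384. 209.] 20 [ 0.485 -0.238  0.059] 0.065
t blue [202. 239.] 53 [0.386 0.285 0.078] 0.083
t blue [197. 258.] 122 [0.334 0.282 0.133] 0.14
t blue [199. 308.] 105 [0.202 0.272 0.133] 0.138
t blue [204. 324.] 56 [0.149 0.27  0.078] 0.082
t red [154. 285.] 21 [0.257 0.404 0.113] 0.117
t (376, 182) [ 0.5601 -0.2098  0.084 ]
s (334, 175) [ 0.5559 -0.1893  0.084 ]
s (333, 192) [ 0.5267 -0.1313  0.066 ]
t (345, 195) [ 0.5225 -0.1218  0.066 ]
s (262, 248) [0.6091 0.1839 0.063 ]
t (238, 166) [0.6016 0.1928 0.063 ]
t (230, 157) [0.5973 0.19   0.211 ]
s (256, 226) [0.5999 0.1962 0.211 ]
s (227, 240) [0.7598 0.1933 0.    ]
t (243, 123) [0.7497 0.1933 0.    ]
s (263, 262) [0.6032 0.199  0.    ]
s (347, 177) [ 0.5124 -0.2082  0.08  ]
s (322, 169) [ 0.61   -0.1956  0.08  ]
t (379, 196) [ 0.52   -0.2193  0.08  ]
t (370, 164) [ 0.6134 -0.1926  0.08  ]
```

```bash
python3 - <<'E'
import cv2,numpy as np
a=[cv2.imread(f'pics/{n}.png') for n in('s_h','s_b')]
def fit(i,w,h):
    s=min(w/i.shape[1],h/i.shape[0]); i=cv2.resize(i,None,fx=s,fy=s); o=np.zeros((h,w,3),np.uint8); o[:i.shape[0],:i.shape[1]]=i; return o
ims=[fit(cv2.imread(f'pics/{n}.png'),400,300) for n in('s_h','s_b','t_h','t_b')]
cv2.imwrite('pics/mos.png',np.vstack([np.hstack(ims[:2]),np.hstack(ims[2:])]))
E
```

```text
(no output)
```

View pics/mos.png

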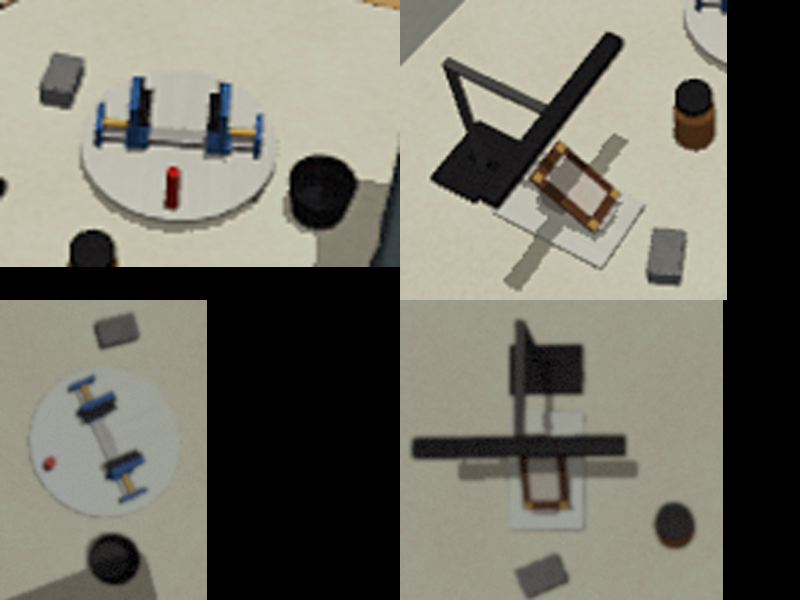

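```bash
python3 - <<'E'
from h import *
from scipy.optimize import least_squares
s=load('side0.npz');t=load('top0.npz')
for n,d in (('s',s),('t',t)):
    P=cloud(d); z=P[...,2]
    m=(z>.014)&(z<.034)&(np.hypot(P[...,0]-.564,P[...,1]+.2)<.14)
    m=m&~(np.hypot(P[...,0]-.564,P[...,1]+.2)>.125)
    cs,_=cv2.findContours(m.astype(np.uint8),cv2.RETR_EXTERNAL,cv2.CHAIN_APPROX_NONE)
    c=max(cs,key=len)[:,0]
    # contour pixel -> plane z=.024
    X=np.array([ray(d,p,.024)[:2] for p in c])
    f=lambda p:np.hypot(X[:,0]-p[0],X[:,1]-p[1])-p[2]
    r=least_squares(f,[.564,-.2,.112],loss='soft_l1',f_scale=.001)
    print(n,'disc',r.x.round(4),np.median(z[m]).round(4))
    # color of board pixels
    o=(np.abs(P[...,0]-.605)<.06)&(np.abs(P[...,1]-.19)<.04)&(z>.025)&(z<.11)
    q=P[o]
    q=q[np.isfinite(q[:,0])]
    A=np.c_[q[:,:2],np.ones(len(q))]
    def pf(p): return (A@p-q[:,2])
    rr=least_squares(pf,[.7,0,0],loss='soft_l1',f_scale=.002).x
    print(n,'plane',rr.round(4),'tilt',np.arctan(np.hypot(*rr[:2])),'yaw',np.arctan2(rr[1],rr[0]),'count',(np.abs(pf(rr))<.006).sum(),len(q))
    inl=np.abs(pf(rr))<.006; q=q[inl]; print(' ext',q.min(0).round(3),q.max(0).round(3), q.mean(0).round(4))
    # lamp bar top
    o=(z>.205)&(z<.232)&(np.abs(P[...,0]-.6)<.1)&(np.abs(P[...,1]-.19)<.2); q=P[o]
    b=q[(np.abs(q[:,0]-.6)<.03)]
    pc=np.polyfit(b[:,1],b[:,0],1); print(n,'bar',b.min(0).round(3),b.max(0).round(3),'slope',pc.round(3), b.mean(0).round(3))
    # base plate
    o=(z>.005)&(z<.0145)&(np.abs(P[...,0]-.6)<.12)&(np.abs(P[...,1]-.19)<.09); q=P[o]; print(n,'base',np.percentile(q,[2,98],0).round(3).tolist())
    o=(z>.005)&(z<.0165)&(np.abs(P[...,0]-.745)<.06)&(np.abs(P[...,1]-.19)<.09); q=P[o]; print(n,'foot',np.percentile(q,[2,98],0).round(3).tolist())
    for nm,cx,cy in (('wa',.69,-.21),('wb',.48,.18),('jar',.54,.055),('tin',.43,-.2)):
        o=(z>.02)&(z<.1)&(np.hypot(P[...,0]-cx,P[...,1]-cy)<.07)
        q=P[o]; 
        if len(q): print(n,nm,np.percentile(q,[3,97],0).round(3).tolist(),len(q))
E
```

```text
s disc [ 0.5608 -0.1912  0.1011] 0.024
s plane [ 0.7031  0.003  -0.36  ] tilt 0.612817296224825 yaw 0.004226587581042678 count 547 604
 ext [0.556 0.15  0.029] [0.645 0.212 0.094] [0.6016 0.1811 0.0637]
s bar [0.589 0.064 0.205] [0.629 0.305 0.225] slope [-0.036  0.61 ] [0.603 0.194 0.219]
s base [[0.539, 0.137, 0.005], [0.688, 0.236, 0.014]]
s foot [[0.687, 0.142, 0.007], [0.79, 0.241, 0.016]]
s wa [[0.636, -0.249, 0.021], [0.748, -0.158, 0.057]] 279
s wb [[0.451, 0.157, 0.024], [0.498, 0.214, 0.036]] 233
s jar [[0.518, -0.006, 0.026], [0.564, 0.039, 0.093]] 317
s tin [[0.368, -0.25, 0.021], [0.494, -0.16, 0.052]] 430
t disc [ 0.5672 -0.2014  0.1105] 0.0242
t plane [ 0.7098  0.0283 -0.3694] tilt 0.6176685181345296 yaw 0.039781100020108574 count 442 475
 ext [0.562 0.151 0.03 ] [0.624 0.211 0.082] [0.5934 0.181  0.0571]
t bar [0.59  0.068 0.205] [0.63  0.308 0.228] slope [-0.048  0.615] [0.606 0.188 0.22 ]
t base [[0.507, 0.12, 0.005], [0.7, 0.259, 0.014]]
t foot [[0.687, 0.132, 0.005], [0.792, 0.26, 0.016]]
t wa [[0.629, -0.256, 0.021], [0.748, -0.16, 0.057]] 691
t wb [[0.454, 0.158, 0.025], [0.502, 0.213, 0.038]] 266
t jar [[0.52, -0.008, 0.039], [0.566, 0.036, 0.095]] 288
t tin [[0.364, -0.246, 0.021], [0.495, -0.159, 0.056]] 566
```

```bash
cat > fit.py <<'E'
from h import *
from rig import robot
from scipy.optimize import minimize
def box(c,R,dx,dy,dz):
    return np.array([c+R@np.array([a*dx/2,b*dy/2,e*dz/2]) for a in(-1,1) for b in(-1,1) for e in(-1,1)])
SH=4
def rend(d,pts,shape=(400,640)):
    uv=proj(d,pts); h=cv2.convexHull(((uv+.5)*SH).astype(np.float32))
    m=np.zeros((shape[0]*SH,shape[1]*SH),np.uint8); cv2.fillConvexPoly(m,h.astype(np.int32).reshape(-1,2),255)
    return cv2.resize(m,(shape[1],shape[0]),interpolation=cv2.INTER_AREA)/255.
E
python3 - <<'E'
from fit import *
from rig import robot
D={}
for n in('side','top'):
    D[n]=d=robot.camera(n); np.savez(n+'1.npz',**d)
    for l in('board','holder_mid','rest','lamp','handle_grip','near_jaw','far_jaw','turntable'):
        r=robot.outline_of(l,n); print(n,l,[(np.round(x['xy']).tolist(),round(float(x['p']),2),int(x['pixels'].sum())) for x in r])
        if r: np.save(f'm_{n}_{l}.npy',np.array([x['pixels'] for x in r]))
E
```

```text
side board [([264.0, 250.0], 0.71, 550), ([346.0, 178.0], 0.24, 142)]
side holder_mid [([334.0, 184.0], 0.76, 2115), ([452.0, 189.0], 0.57, 661), ([342.0, 337.0], 0.57, 8622)]
side rest [([260.0, 261.0], 0.79, 727)]
side lamp [([236.0, 229.0], 0.63, 1462)]
side handle_grip [([344.0, 337.0], 0.85, 8511), ([452.0, 194.0], 0.76, 709), ([335.0, 183.0], 0.62, 2123)]
side near_jaw [([362.0, 333.0], 0.88, 469), ([345.0, 177.0], 0.7, 113), ([452.0, 187.0], 0.54, 87)]
side far_jaw [([325.0, 314.0], 0.78, 460)]
side turntable [([451.0, 192.0], 0.74, 697), ([333.0, 184.0], 0.73, 2153), ([340.0, 338.0], 0.61, 8722)]
top board [([242.0, 170.0], 0.62, 461)]
top holder_mid [([205.0, 278.0], 0.87, 8287), ([370.0, 187.0], 0.64, 4224)]
top rest [([255.0, 170.0], 0.65, 865), ([237.0, 168.0], 0.48, 448)]
top lamp [([238.0, 146.0], 0.87, 1900), ([298.0, 183.0], 0.19, 289)]
top handle_grip [([373.0, 184.0], 0.66, 4203), ([205.0, 277.0], 0.64, 8085)]
top near_jaw [([379.0, 195.0], 0.65, 185), ([202.0, 302.0], 0.6, 436)]
top far_jaw [([365.0, 167.0], 0.7, 170), ([200.0, 261.0], 0.63, 369), ([256.0, 170.0], 0.53, 774)]
top turntable [([204.0, 278.0], 0.7, 8278), ([372.0, 182.0], 0.67, 4205)]
```

```bash
cat > fit2.py <<'E'
from fit import *
S={'side':load('side1.npz'),'top':load('top1.npz')}
th=np.linspace(0,2*np.pi,48,endpoint=False)
def cyl(c,r,z0,z1): return np.array([[c[0]+r*np.cos(a),c[1]+r*np.sin(a),z] for a in th for z in(z0,z1)])
def table(d,p,w=None):
    x,y,a=p; u=np.array([np.cos(a),np.sin(a)]); v=np.array([-u[1],u[0]]); c=np.array([x,y])
    m=rend(d,cyl(c,.112,.0,.024)); 
    R=Rot.from_euler('z',a).as_matrix()
    for sg in(-1,1):
        m=np.maximum(m,rend(d,box(np.r_[c+sg*.050*u,.078],R,.012,.05,.04)))
    m=np.maximum(m,rend(d,cyl(c+.094*v,.008,.024,.084)))
    return m
E
python3 - <<'E'
from fit2 import *
M={'side':np.load('m_side_turntable.npy')[1],'top':np.load('m_top_turntable.npy')[1]}
for cams in (['side'],['top'],['side','top']):
    f=lambda p:sum(np.abs(table(S[c],p)-M[c]).sum() for c in cams)
    r=minimize(f,[.564,-.2,.42],method='Nelder-Mead',options=dict(initial_simplex=np.array([[.564,-.2,.42],[.569,-.2,.42],[.564,-.195,.42],[.564,-.2,.5]]),xatol=1e-4,fatol=.5))
    print(cams,r.x.round(4),r.fun)
B={'side':np.load('m_side_board.npy')[0],'top':np.load('m_top_board.npy')[0]}
def bd(d,p):
    R=Rot.from_euler('z',p[2]).as_matrix()@Rot.from_euler('y',-.62).as_matrix()
    return rend(d,box(np.r_[p[0],p[1],.062],R,.1,.06,.008))
def bar(d,p):
    u=np.array([np.cos(p[2]),np.sin(p[2])])
    return None
for c in('side',):
    f=lambda p:np.abs(bd(S[c],p)-B[c]).sum()
    r=minimize(f,[.605,.188,.03],method='Nelder-Mead',options=dict(initial_simplex=np.array([[.605,.188,.03],[.61,.188,.03],[.605,.193,.03],[.605,.188,.1]]),xatol=1e-4,fatol=.5))
    print('board',c,r.x.round(4),r.fun)
# overlay boundaries
ims=[]
p=None
E
```

```text
['side'] [ 0.5688 -0.2118  0.5014] 183.15686274509804
['top'] [ 0.5683 -0.2016  0.4126] 91.0392156862745
['side', 'top'] [ 0.5676 -0.2032  0.419 ] 337.8588235294118
board side [0.6023 0.1803 0.0898] 43.5843137254902
```

```bash
cat > ov.py <<'E'
from fit2 import *
def wire(img,d,pts,s,x0,y0,col):
    uv=(proj(d,pts)+.5-[x0,y0])*s
    e=[(0,1),(0,2),(0,4),(3,1),(3,2),(3,7),(5,1),(5,4),(5,7),(6,2),(6,4),(6,7)]
    for a,b in e: cv2.line(img,tuple(int(v*8) for v in uv[a]),tuple(int(v*8) for v in uv[b]),col,1,cv2.LINE_AA,3)
def poly(img,d,pts,s,x0,y0,col):
    uv=(proj(d,pts)+.5-[x0,y0])*s
    cv2.polylines(img,[(uv*8).astype(np.int32)],True,col,1,cv2.LINE_AA,3)
def cr(d,b,s): return cv2.resize(np.ascontiguousarray(d['color'][b[1]:b[3],b[0]:b[2],::-1]),None,fx=s,fy=s,interpolation=cv2.INTER_LINEAR)
def tt(img,d,p,s,x0,y0,jaws=(0,0)):
    x,y,a=p;u=np.array([np.cos(a),np.sin(a)]); v=np.array([-u[1],u[0]]); c=np.array([x,y]); R=Rot.from_euler('z',a).as_matrix()
    circ=np.array([[x+.112*np.cos(q),y+.112*np.sin(q),.024] for q in th]); poly(img,d,circ,s,x0,y0,(0,255,0))
    for z in(.024,.084): h=c+.094*v; poly(img,d,np.array([[h[0]+.008*np.cos(q),h[1]+.008*np.sin(q),z] for q in th]),s,x0,y0,(255,0,255))
    for sg in(-1,1):
        # lip: 5mm from wall inwards, 94-99, 50 wide
        j=jaws[0] if sg<0 else jaws[1]
        wire(img,d,box(np.r_[c+sg*(.0425+j)*u,.0965],R,.005,.05,.005),s,x0,y0,(0,0,255))
        wire(img,d,box(np.r_[c+sg*(.038+j)*u,.080],R,.014,.05,.0005),s,x0,y0,(0,255,255))
        h=c+sg*.085*u; w=.02*v
        poly(img,d,np.array([np.r_[h-w,.068],np.r_[h+w,.068]]),s,x0,y0,(0,255,255))
def bdw(img,d,c,yaw,s,x0,y0,tilt=.62):
    R=Rot.from_euler('z',yaw).as_matrix()@Rot.from_euler('y',-tilt).as_matrix()
    wire(img,d,box(np.array(c),R,.1,.06,.008),s,x0,y0,(0,255,0))
    return R
E
cat > o1.py <<'E'
from ov import *
import sys
P=eval(sys.argv[1]); Bq=eval(sys.argv[2])
a=cr(S['side'],(290,145,380,220),5); tt(a,S['side'],P,5,290,145)
b=cr(S['top'],(325,135,415,225),4); tt(b,S['top'],P,4,325,135)
c=cr(S['side'],(200,185,300,285),4); d=cr(S['top'],(180,95,300,215),3)
for im,n,s,x,y in((c,'side',4,200,185),(d,'top',3,180,95)):
    dd=S[n]; x0,y0,z,yw=Bq; bdw(im,dd,(x0,y0,z),yw,s,x,y)
    u=np.array([np.cos(yw),np.sin(yw)]);v=np.array([-u[1],u[0]]);R=Rot.from_euler('z',yw).as_matrix()
    o=np.array([x0,y0])
    L=o; wire(im,dd,box(np.r_[L+.012*u,.005],R,.16,.1,.01),s,x,y,(255,0,255))
    wire(im,dd,box(np.r_[L+.14*u,.007],R,.07,.1,.014),s,x,y,(255,255,0))
    bb=np.array([.606,.190]); wire(im,dd,box(np.r_[bb,.211],R,.024,.24,.018),s,x,y,(0,0,255))
W=np.zeros((800,900,3),np.uint8)
for im,x,y in((a,0,0),(b,450,0),(c,0,380),(d,450,380)): W[y:y+im.shape[0],x:x+im.shape[1]]=im
cv2.imwrite(sys.argv[3],cv2.resize(W[:,:810],(608,600),interpolation=cv2.INTER_AREA))
E
python3 o1.py "(.567,-.202,.415)" "(.603,.184,.062,.045)" pics/o1.png
```

```text
(no output)
```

View pics/o1.png

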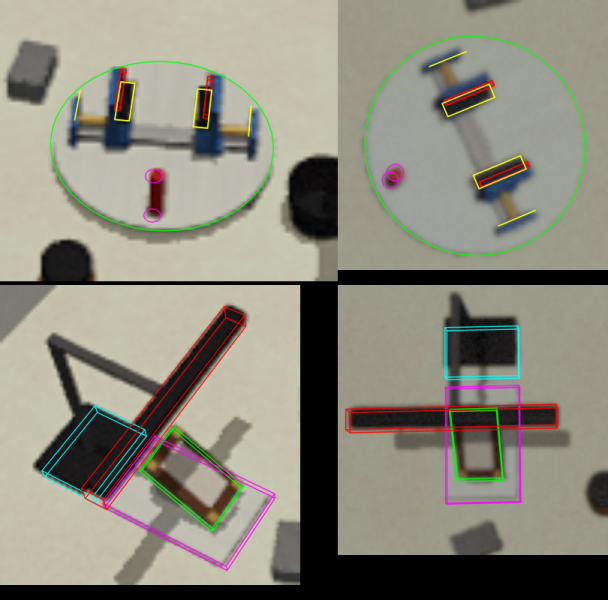

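```bash
cat > mv.py <<'E'
from h import *
from rig import robot
def TR(yaw,tilt,roll=0):
    # tilt>0: tool x (board +x) end is high, tool leans to robot
    Rb=Rot.from_euler('z',yaw).as_matrix()@Rot.from_euler('y',-tilt).as_matrix()
    return Rb@np.diag([1.,-1,-1])
def plan(p,R,p0=None,R0=None):
    o=robot.get_obs()
    if p0 is None: p0=np.array(o['position'])
    if R0 is None: R0=Rot.from_quat(o['tool_rot']).as_matrix()
    t=R0.T@(np.array(p)-p0)*100; r=Rot.from_matrix(R0.T@R).as_rotvec()
    print('t',round(o['time'],2),'pos',np.round(o['position'],4),'shift cm',t.round(2),'rot',r.round(3),'F',np.round(o['ft_force'],1),'rows',round(max(np.linalg.norm(t)/4.17,np.linalg.norm(r)/.125),1))
    return p0+R0@(t/100),R
BC=np.array([.604,.184,.062]);BY=.045;BT=.62
def grasp(back,depth=.019):
    R=TR(BY,BT); return BC+R[:,2]*(depth-back),R
E
python3 - <<'E'
from mv import *
p,R=plan((.44,-.2,.30),TR(.2,0)); p,R=plan((.5,.1,.27),TR(BY,0),p,R); a=grasp(.12); print(a[0]); plan(*a,p,R)
E
```

```text
t 2.2 pos [ 0.2723 -0.5625  0.1958] shift cm [ 30.89 -25.32 -10.41] rot [-0.    -0.     0.251] F [-0.3  0.3 -0.3] rows 9.9
t 2.2 pos [ 0.2723 -0.5625  0.1958] shift cm [ 11.84 -28.21   3.  ] rot [0.    0.    0.155] F [-0.3  0.3 -0.3] rows 7.4
[0.54537486 0.18136009 0.14420172]
t 2.2 pos [ 0.2723 -0.5625  0.1958] shift cm [ 4.9  -7.92 12.58] rot [0.   0.62 0.  ] F [-0.3  0.3 -0.3] rows 5.0
```

{"fn": "send_rows", "kwargs": {"deltas": [{"tx":3,"ty":-2.5,"tz":-1,"rz":0.03},{"tx":6,"ty":-5,"tz":-2,"rz":0.05},{"tx":9,"ty":-7.5,"tz":-3,"rz":0.08},{"tx":12.1,"ty":-10,"tz":-4.1,"rz":0.1},{"tx":15.5,"ty":-12.6,"tz":-5.2,"rz":0.125}], "claw": 8.7}}

```text
schema error: expected keys tx, ty, tz, rx, ry, rz
```

```bash
python3 - <<'E'
from mv import *
p,R=plan((.44,-.2,.30),TR(.2,0))
E
```

```text
t 2.2 pos [ 0.2723 -0.5625  0.1958] shift cm [ 30.89 -25.32 -10.41] rot [-0.    -0.     0.251] F [-0.3  0.3 -0.3] rows 9.9
```

All six keys needed.

{"fn": "send_rows", "kwargs": {"deltas": [{"tx":3,"ty":-2.5,"tz":-1,"rx":0,"ry":0,"rz":0.03},{"tx":6,"ty":-5,"tz":-2,"rx":0,"ry":0,"rz":0.05},{"tx":9,"ty":-7.5,"tz":-3,"rx":0,"ry":0,"rz":0.08},{"tx":12.1,"ty":-10,"tz":-4.1,"rx":0,"ry":0,"rz":0.1},{"tx":15.5,"ty":-12.6,"tz":-5.2,"rx":0,"ry":0,"rz":0.125}], "claw": 8.7}}

```text
time: 2.62
position: [0.3561, -0.3821, 0.2477]
tool_rot: [0.987, 0.161, 0.0, -0.0]
ft_force: [2.1, -0.7, 0.3]
grip_width: 0.0867
```

```bash
python3 - <<'E'
from mv import *
p,R=plan((.44,-.2,.30),TR(.2,0))
E
```

```text
t 2.62 pos [ 0.3561 -0.3821  0.2477] shift cm [ 13.75 -14.6   -5.23] rot [-0.    -0.     0.124] F [ 2.1 -0.7  0.3] rows 5.0
```

{"fn": "send_rows", "kwargs": {"deltas": [{"tx":2.8,"ty":-2.9,"tz":-1,"rx":0,"ry":0,"rz":0.03},{"tx":5.5,"ty":-5.8,"tz":-2,"rx":0,"ry":0,"rz":0.05},{"tx":8.2,"ty":-8.8,"tz":-3,"rx":0,"ry":0,"rz":0.08},{"tx":11,"ty":-11.7,"tz":-4.1,"rx":0,"ry":0,"rz":0.1},{"tx":13.7,"ty":-14.6,"tz":-5.2,"rx":0,"ry":0,"rz":0.125}]}}

```text
time: 3.03
position: [0.4393, -0.1997, 0.3]
tool_rot: [0.995, 0.1, 0.0, 0.0]
ft_force: [0.3, -0.6, 0.6]
grip_width: 0.0867
```

```bash
python3 - <<'E'
from mv import *
p,R=plan((.5,.1,.27),TR(BY,0))
E
```

```text
t 3.03 pos [ 0.4393 -0.1997  0.3   ] shift cm [ 11.88 -28.17   2.99] rot [ 0.    -0.     0.154] F [ 0.3 -0.6  0.6] rows 7.4
```

{"fn": "send_rows", "kwargs": {"deltas": [{"tx":1.2,"ty":-3,"tz":0.3,"rx":0,"ry":0,"rz":0.02},{"tx":2.6,"ty":-6.5,"tz":0.6,"rx":0,"ry":0,"rz":0.04},{"tx":4.1,"ty":-10,"tz":1,"rx":0,"ry":0,"rz":0.055},{"tx":5.5,"ty":-13.5,"tz":1.4,"rx":0,"ry":0,"rz":0.07},{"tx":7,"ty":-17,"tz":1.8,"rx":0,"ry":0,"rz":0.09}]}}

```text
time: 3.45
position: [0.4735, -0.0192, 0.2814]
tool_rot: [0.998, 0.055, 0.0, 0.0]
ft_force: [0.8, -1.1, 0.1]
grip_width: 0.0872
```

{"fn": "send_rows", "kwargs": {"deltas": [{"tx":1.3,"ty":-3,"tz":0.3,"rx":0,"ry":0,"rz":0.02},{"tx":2.5,"ty":-6,"tz":0.6,"rx":0,"ry":0,"rz":0.04},{"tx":3.7,"ty":-8.7,"tz":0.9,"rx":0,"ry":0,"rz":0.05},{"tx":4.9,"ty":-11.2,"tz":1.2,"rx":0,"ry":0,"rz":0.065},{"tx":4.9,"ty":-11.2,"tz":1.2,"rx":0,"ry":0,"rz":0.065}]}}

```text
time: 3.87
position: [0.5107, 0.0999, 0.2688]
tool_rot: [1.0, 0.025, 0.0, -0.001]
ft_force: [0.6, -0.1, 0.9]
grip_width: 0.0869
```

```bash
python3 - <<'E'
from mv import *
p,R=plan(*grasp(.12)); p,R=plan(*grasp(.03),p,R)
E
```

```text
t 3.87 pos [0.5107 0.0999 0.2688] shift cm [ 3.86 -7.93 12.48] rot [-0.004  0.619  0.004] F [ 0.6 -0.1  0.9] rows 5.0
t 3.87 pos [0.5107 0.0999 0.2688] shift cm [-0. -0.  9.] rot [0. 0. 0.] F [ 0.6 -0.1  0.9] rows 2.2
```

{"fn": "send_rows", "kwargs": {"deltas": [{"tx":0,"ty":-1.6,"tz":2,"rx":0,"ry":0.12,"rz":0},{"tx":0.8,"ty":-3.2,"tz":4.5,"rx":0,"ry":0.24,"rz":0},{"tx":1.8,"ty":-4.8,"tz":7,"rx":0,"ry":0.36,"rz":0},{"tx":2.8,"ty":-6.4,"tz":9.7,"rx":0,"ry":0.48,"rz":0},{"tx":3.8,"ty":-7.9,"tz":12.4,"rx":0,"ry":0.6,"rz":0}]}}

```text
time: 4.28
position: [0.5405, 0.1614, 0.162]
tool_rot: [0.973, 0.019, 0.228, 0.002]
ft_force: [0.9, -1.3, -0.4]
grip_width: 0.0866
```

{"fn": "send_rows", "kwargs": {"deltas": [{"tx":0,"ty":0,"tz":0,"rx":0,"ry":0.02,"rz":0}]}}

```text
time: 4.37
position: [0.5353, 0.1616, 0.1564]
tool_rot: [0.973, 0.02, 0.231, 0.003]
ft_force: [-1.1, -0.7, -0.5]
grip_width: 0.0869
```

```bash
python3 - <<'E'
from mv import *
p,R=plan(*grasp(.03)); 
for n in('side','top'):
    d=robot.camera(n); np.savez(n+'2.npz',**d)
    for l in ['board_mid','lamp_bar']: print(n,l,[(np.round(x['xy']).tolist(),round(float(x['p']),2)) for x in robot.tip_of(l,n)])
s=load('side2.npz'); crop(s,'pics/s2.png',200,150,330,290,4)
t=load('top2.npz'); crop(t,'pics/t2.png',170,100,330,240,4)
E
```

```text
t 4.37 pos [0.5353 0.1616 0.1564] shift cm [ 1.81 -2.1  10.44] rot [0.017 0.154 0.002] F [-1.1 -0.7 -0.5] rows 2.6
side board_mid [([261.0, 248.0], 0.78)]
side lamp_bar [([258.0, 222.0], 0.82)]
top board_mid [([238.0, 164.0], 0.94), ([377.0, 194.0], 0.43)]
top lamp_bar [([232.0, 155.0], 0.63)]
```

View pics/s2.png

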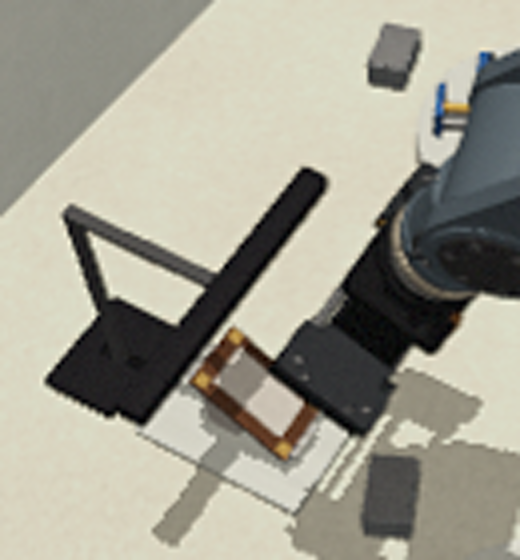

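View pics/t2.png

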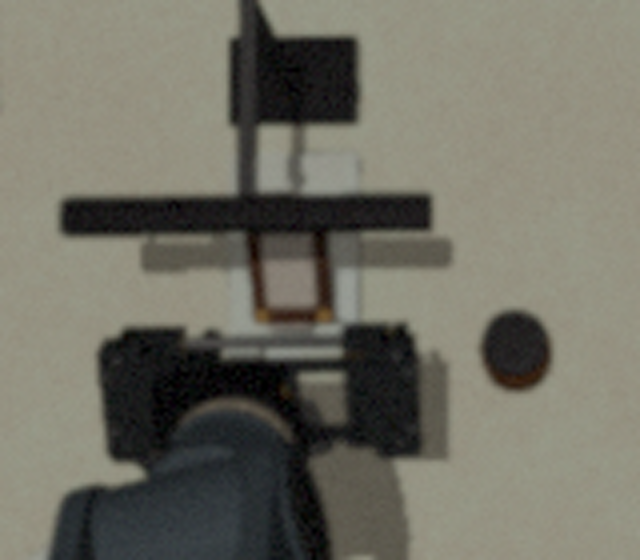

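```bash
python3 - <<'E'
from mv import *
p,R=plan(*grasp(.06)); p,R=plan(*grasp(.0),p,R)
s=load('side2.npz');t=load('top2.npz')
print(ray(s,(261,248),.062),ray(t,(238,164),.062),ray(s,(258,222),.211),ray(t,(232,155),.211))
E
```

```text
t 4.67 pos [0.5422 0.1606 0.163 ] shift cm [ 0.34 -2.2   7.76] rot [ 0.017  0.142 -0.001] F [-1.5  0.2 -0.1] rows 1.9
t 4.67 pos [0.5422 0.1606 0.163 ] shift cm [-0. -0.  6.] rot [0. 0. 0.] F [-1.5  0.2 -0.1] rows 1.4
[0.6122736  0.18515454 0.062     ] [0.60774443 0.19316684 0.062     ] [0.60322274 0.18202473 0.211     ] [0.60271592 0.18507125 0.211     ]
```

```bash
sed -i 's/BC=np.array.*;BY/BC=np.array([.606,.185,.062]);BY/' mv.py; python3 - <<'E'
from mv import *
p,R=plan(*grasp(.06))
E
```

```text
t 4.67 pos [0.5422 0.1606 0.163 ] shift cm [ 0.53 -2.29  7.85] rot [ 0.017  0.142 -0.001] F [-1.5  0.2 -0.1] rows 2.0
```

{"fn": "send_rows", "kwargs": {"deltas": [{"tx":0,"ty":-0.8,"tz":1.5,"rx":0,"ry":0.05,"rz":0},{"tx":0,"ty":-1.6,"tz":3,"rx":0.01,"ry":0.1,"rz":0},{"tx":0.2,"ty":-2.2,"tz":5,"rx":0.017,"ry":0.142,"rz":0},{"tx":0.5,"ty":-2.3,"tz":7.6,"rx":0.017,"ry":0.142,"rz":0},{"tx":0.5,"ty":-2.3,"tz":7.6,"rx":0.017,"ry":0.142,"rz":0}]}}

```text
time: 5.08
position: [0.5828, 0.1775, 0.1268]
tool_rot: [0.957, 0.02, 0.29, -0.002]
ft_force: [0.7, -0.2, 0.8]
grip_width: 0.0872
```

```bash
python3 - <<'E'
from mv import *
p,R=plan(*grasp(.0))
E
```

```text
t 5.08 pos [0.5828 0.1775 0.1268] shift cm [-1.57 -0.73  8.59] rot [ 0.01   0.033 -0.001] F [ 0.7 -0.2  0.8] rows 2.1
```

{"fn": "send_rows", "kwargs": {"deltas": [{"tx":0,"ty":0,"tz":0,"rx":0,"ry":0,"rz":0},{"tx":0,"ty":0,"tz":0,"rx":0,"ry":0,"rz":0}]}}

```text
time: 5.25
position: [0.5822, 0.1771, 0.1255]
tool_rot: [0.957, 0.02, 0.288, -0.001]
ft_force: [-0.7, 0.9, 0.7]
grip_width: 0.0872
```

```bash
python3 - <<'E'
from mv import *
p,R=plan(*grasp(.02));p,R=plan(*grasp(.0),p,R)
print(robot.get_obs()['q'])
E
```

```text
t 5.25 pos [0.5822 0.1771 0.1255] shift cm [-1.49 -0.76  6.52] rot [0.011 0.036 0.   ] F [-0.7  0.9  0.7] rows 1.6
t 5.25 pos [0.5822 0.1771 0.1255] shift cm [0. 0. 2.] rot [0. 0. 0.] F [-0.7  0.9  0.7] rows 0.5
[ 0.15006829  0.50833366  2.01475341 -1.07159665  0.07880469  2.72898943]
```

{"fn": "send_rows", "kwargs": {"deltas": [{"tx":0,"ty":0,"tz":-0.7,"rx":0,"ry":-0.06,"rz":0},{"tx":0,"ty":0,"tz":-1.4,"rx":0,"ry":-0.11,"rz":0},{"tx":0,"ty":0,"tz":-2,"rx":0.01,"ry":-0.16,"rz":0},{"tx":0,"ty":0,"tz":-2,"rx":0.01,"ry":-0.16,"rz":0},{"tx":0,"ty":0,"tz":-2,"rx":0.01,"ry":-0.16,"rz":0}]}}

```text
time: 5.67
position: [0.571, 0.173, 0.1413]
tool_rot: [0.976, 0.019, 0.216, 0.001]
ft_force: [-0.9, 0.1, -0.5]
grip_width: 0.0871
```

```bash
python3 - <<'E'
from mv import *
o=robot.get_obs(); print(o['time'],o['q'].round(4).tolist(),o['position'].round(4).tolist(),o['tool_rot'].round(4).tolist(),o['joint_velocities'].round(2))
R=Rot.from_quat(o['tool_rot']).as_matrix(); print(R.round(3))
E
```

```text
5.6667 [0.1365, 0.4547, 1.9138, -0.155, 0.3442, 1.8037] [0.571, 0.173, 0.1413] [0.9762, 0.0186, 0.2161, 0.0014] [-0.05 -0.14 -0.31  2.14  0.79 -2.18]
[[ 0.906  0.036  0.422]
 [ 0.037 -0.999  0.005]
 [ 0.422  0.011 -0.907]]
```

```bash
cat > kin.py <<'E'
from h import *
from scipy.optimize import least_squares
D=[([-1.2985,.5275,1.4335,0,1.181,-.178],[.2723,-.5625,.1958],[.975,.223,0,-.0005]),
([0.15006829,0.50833366,2.01475341,-1.07159665,0.07880469,2.72898943],[.5822,.1771,.1255],[.957,.02,.288,-.001]),
([0.1365,0.4547,1.9138,-0.155,0.3442,1.8037],[0.571,0.173,0.1413],[0.9762,0.0186,0.2161,0.0014])]
def fkR(q):
    return (Rot.from_euler('z',q[0])*Rot.from_euler('y',q[1]+q[2])*Rot.from_euler('z',q[3])*Rot.from_euler('y',q[4])*Rot.from_euler('z',q[5])).as_matrix()
C=None
def fk(q,P,C):
    L1,L2,f,d,e,z0,r0=P
    a=q[1]+q[2]; R=fkR(q)@C
    w=np.array([r0+L1*np.sin(q[1])+L2*np.sin(a)+f*np.cos(a),e,z0+L1*np.cos(q[1])+L2*np.cos(a)-f*np.sin(a)])
    return Rot.from_euler('z',q[0]).apply(w)+d*R[:,2],R
E
python3 - <<'E'
from kin import *
for q,p,r in D:
    print((fkR(q).T@Rot.from_quat(r).as_matrix()).round(3).tolist())
C=Rot.from_euler('z',-np.pi/2).as_matrix()
for s in(-1,1):
  for t in (-1,1): 
    for q,p,r in D:
        q=np.array(q); q[5]*=s; q[3]*=t; print(s,t,(fkR(q).T@Rot.from_quat(r).as_matrix()).round(3).tolist())
E
```

```text
[[-0.001, -1.0, 0.001], [1.0, -0.001, 0.0], [-0.0, 0.001, 1.0]]
[[0.0, -1.0, -0.0], [1.0, 0.0, 0.0], [-0.0, -0.0, 1.0]]
[[-0.0, -1.0, -0.0], [1.0, -0.0, 0.0], [-0.0, -0.0, 1.0]]
-1 -1 [[0.348, -0.938, 0.001], [0.938, 0.348, -0.0], [-0.0, 0.001, 1.0]]
-1 -1 [[0.174, 0.975, 0.137], [-0.985, 0.174, 0.012], [-0.012, -0.137, 0.99]]
-1 -1 [[0.172, 0.98, 0.104], [-0.985, 0.172, 0.009], [-0.009, -0.104, 0.995]]
-1 1 [[0.348, -0.938, 0.001], [0.938, 0.348, -0.0], [-0.0, 0.001, 1.0]]
-1 1 [[0.735, -0.678, 0.0], [0.678, 0.735, 0.0], [-0.0, -0.0, 1.0]]
-1 1 [[0.449, 0.893, 0.0], [-0.893, 0.449, 0.0], [-0.0, -0.0, 1.0]]
1 -1 [[-0.001, -1.0, 0.001], [1.0, -0.001, 0.0], [-0.0, 0.001, 1.0]]
1 -1 [[0.841, 0.534, 0.084], [-0.54, 0.834, 0.109], [-0.012, -0.137, 0.99]]
1 -1 [[0.288, -0.953, -0.097], [0.957, 0.286, 0.039], [-0.009, -0.104, 0.995]]
1 1 [[-0.001, -1.0, 0.001], [1.0, -0.001, 0.0], [-0.0, 0.001, 1.0]]
1 1 [[0.0, -1.0, -0.0], [1.0, 0.0, 0.0], [-0.0, -0.0, 1.0]]
1 1 [[-0.0, -1.0, -0.0], [1.0, -0.0, 0.0], [-0.0, -0.0, 1.0]]
```

```bash
cat >> kin.py <<'E'
C=Rot.from_euler('z',np.pi/2).as_matrix()
def fit(D):
    pr=np.array([.42,.40,0,.27,.1,.35,0.]); sg=np.array([.1,.1,.03,.1,.1,.1,.02])
    f=lambda P:np.r_[np.concatenate([(fk(q,P,C)[0]-p)/.001 for q,p,r in D]),(P-pr)/sg]
    s=least_squares(f,pr); return s.x,np.abs(np.concatenate([fk(q,s.x,C)[0]-p for q,p,r in D])).max()
def ik(p,R,P,q0):
    lo=np.array([-3.08,-.75,.22,-1.43,0,-2.85]);hi=np.array([3.08,2.2,2.44,4.57,2.65,2.85])
    def f(q):
        pp,RR=fk(q,P,C); return np.r_[(pp-p)*10,Rot.from_matrix(RR.T@R).as_rotvec()]
    s=least_squares(f,np.clip(q0,lo+1e-3,hi-1e-3),bounds=(lo,hi)); return s.x,np.linalg.norm(s.fun)
E
python3 - <<'E'
from kin import *
from mv import TR,BC,BY
P,e=fit(D); print(P.round(3),e)
for tau in(.62,.55,.5,.45,.4):
  for off in(0,-.01,-.015):
    bx=TR(BY,.62)[:,0]; R=TR(BY,tau); p=BC+bx*off+R[:,2]*.017
    q,e=ik(p,R,P,[.13,.5,1.9,-.3,.3,1.8]); 
    # bar clearance: front edge at z=.195..
    g=BC+bx*off; s=(.2-g[2]-.0375*np.sin(tau))/np.cos(tau); x=g[0]-s*np.sin(tau)+.0375*np.cos(tau)
    print(tau,off,q.round(3),round(e,4),'front edge x at bar z',round(x,3))
E
```

```text
[0.577 0.382 0.106 0.319 0.11  0.26  0.012] 0.0005454350373844119
0.62 0 [ 0.137  0.68   1.927 -1.202  0.037  2.85 ] 0.0998 front edge x at bar z 0.554
0.62 -0.01 [ 0.137  0.685  1.938 -1.202  0.034  2.85 ] 0.1149 front edge x at bar z 0.541
0.62 -0.015 [ 0.137  0.687  1.943 -1.202  0.033  2.85 ] 0.1225 front edge x at bar z 0.535
0.55 0 [ 0.142  0.682  1.926 -1.196  0.047  2.85 ] 0.033 front edge x at bar z 0.565
0.55 -0.01 [ 0.142  0.687  1.937 -1.196  0.044  2.85 ] 0.0481 front edge x at bar z 0.554
0.55 -0.015 [ 0.142  0.689  1.943 -1.196  0.043  2.85 ] 0.0557 front edge x at bar z 0.548
0.5 0 [ 0.144  0.68   1.915 -0.777  0.068  2.434] 0.0 front edge x at bar z 0.573
0.5 -0.01 [ 0.146  0.688  1.937 -1.191  0.052  2.85 ] 0.0003 front edge x at bar z 0.562
0.5 -0.015 [ 0.145  0.69   1.942 -1.191  0.05   2.85 ] 0.0079 front edge x at bar z 0.556
0.45 0 [ 0.141  0.674  1.88  -0.292  0.145  1.947] 0.0 front edge x at bar z 0.581
0.45 -0.01 [ 0.143  0.681  1.902 -0.368  0.118  2.024] 0.0 front edge x at bar z 0.57
0.45 -0.015 [ 0.144  0.685  1.913 -0.421  0.105  2.078] 0.0 front edge x at bar z 0.565
0.4 0 [ 0.139  0.671  1.843 -0.159  0.231  1.812] 0.0 front edge x at bar z 0.588
0.4 -0.01 [ 0.14   0.677  1.866 -0.184  0.204  1.839] 0.0 front edge x at bar z 0.578
0.4 -0.015 [ 0.141  0.68   1.877 -0.199  0.19   1.855] 0.0 front edge x at bar z 0.572
```

```bash
cat >> mv.py <<'E'
def grasp2(back,tau=.45,off=-.008,depth=.017):
    bx=TR(BY,BT)[:,0]; R=TR(BY,tau); return BC+bx*off+R[:,2]*(depth-back),R
E
python3 - <<'E'
from mv import *
p,R=plan(*grasp2(.05)); p,R=plan(*grasp2(.0),p,R);print(p)
E
```

```text
t 5.67 pos [0.571  0.173  0.1413] shift cm [-0.96 -1.11  5.52] rot [ 0.014  0.014 -0.004] F [-0.9  0.1 -0.5] rows 1.4
t 5.67 pos [0.571  0.173  0.1413] shift cm [ 0. -0.  5.] rot [0. 0. 0.] F [-0.9  0.1 -0.5] rows 1.2
[0.60688249 0.18503974 0.04204412]
```

{"fn": "send_rows", "kwargs": {"deltas": [{"tx":-0.4,"ty":-0.5,"tz":1,"rx":0,"ry":0,"rz":0},{"tx":-0.8,"ty":-1,"tz":2,"rx":0,"ry":0,"rz":0},{"tx":-0.8,"ty":-1,"tz":2,"rx":0,"ry":0,"rz":0},{"tx":-0.8,"ty":-1,"tz":2,"rx":0,"ry":0,"rz":0}]}}

```text
time: 6.0
position: [0.5721, 0.1821, 0.1189]
tool_rot: [0.976, 0.019, 0.217, 0.003]
ft_force: [0.2, 0.1, -0.7]
grip_width: 0.0871
```

```bash
python3 - <<'E'
from mv import *
p,R=plan(*grasp2(.03)); p,R=plan(*grasp2(.0),p,R)
o=robot.get_obs(); print(o['q'].round(4).tolist(),o['position'].round(4).tolist(),o['joint_velocities'].round(2))
E
```

```text
t 6.0 pos [0.5721 0.1821 0.1189] shift cm [-0.13 -0.23  5.44] rot [ 0.017  0.013 -0.003] F [ 0.2  0.1 -0.7] rows 1.3
t 6.0 pos [0.5721 0.1821 0.1189] shift cm [-0. -0.  3.] rot [0. 0. 0.] F [ 0.2  0.1 -0.7] rows 0.7
[0.1582, 0.5015, 1.9216, -0.2244, 0.2927, 1.8921] [0.5721, 0.1821, 0.1189] [-0.   -0.01 -0.01 -0.01 -0.01  0.01]
```

{"fn": "send_rows", "kwargs": {"deltas": [{"tx":0,"ty":-0.1,"tz":1.5,"rx":0.008,"ry":0.006,"rz":0},{"tx":-0.1,"ty":-0.2,"tz":3,"rx":0.017,"ry":0.013,"rz":0},{"tx":-0.1,"ty":-0.2,"tz":4.5,"rx":0.017,"ry":0.013,"rz":0},{"tx":-0.1,"ty":-0.2,"tz":5.4,"rx":0.017,"ry":0.013,"rz":0},{"tx":-0.1,"ty":-0.2,"tz":5.4,"rx":0.017,"ry":0.013,"rz":0}]}}

```text
time: 6.42
position: [0.5949, 0.1836, 0.0683]
tool_rot: [0.975, 0.02, 0.223, -0.005]
ft_force: [-0.2, -0.2, -0.5]
grip_width: 0.0872
```

```bash
python3 - <<'E'
from mv import *
p,R=plan(*grasp2(.0))
d=robot.camera('side'); np.savez('side3.npz',**d); crop(d,'pics/s3.png',200,180,320,290,6)
p,R=plan(*grasp2(.0))
o=robot.get_obs(); print(o['q'].round(4).tolist())
E
```

```text
t 6.42 pos [0.5949 0.1836 0.0683] shift cm [-0.05 -0.09  2.89] rot [ 0.001  0.001 -0.004] F [-0.2 -0.2 -0.5] rows 0.7
t 6.47 pos [0.5947 0.1838 0.069 ] shift cm [-0.07 -0.07  2.95] rot [ 0.    -0.    -0.004] F [ 0.2 -0.3  0.2] rows 0.7
[0.1439, 0.6157, 1.9141, -0.2607, 0.1692, 1.9207]
```

View pics/s3.png

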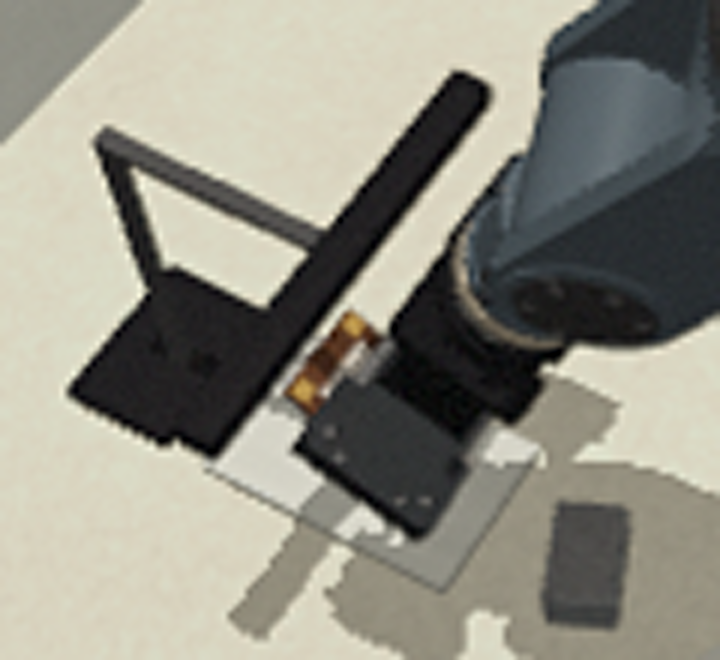

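{"fn": "send_rows", "kwargs": {"deltas": [{"tx":0,"ty":0,"tz":1,"rx":0,"ry":0,"rz":0},{"tx":-0.1,"ty":-0.1,"tz":2,"rx":0,"ry":0,"rz":0},{"tx":-0.1,"ty":-0.1,"tz":2.9,"rx":0,"ry":0,"rz":0},{"tx":-0.1,"ty":-0.1,"tz":2.9,"rx":0,"ry":0,"rz":0}]}}

```text
time: 6.8
position: [0.6067, 0.1856, 0.0418]
tool_rot: [0.975, 0.02, 0.223, -0.005]
ft_force: [0.4, -0.6, -0.4]
grip_width: 0.0867
```

```bash
python3 - <<'E'
from mv import *
p,R=plan(*grasp2(.0))
for n in ('side','top'):
    d=robot.camera(n); np.savez(n+'3.npz',**d)
crop(load('side3.npz'),'pics/s4.png',220,200,300,280,6);crop(load('top3.npz'),'pics/t4.png',180,100,300,220,6)
p,R=plan(*grasp2(.0))
E
```

```text
t 6.8 pos [0.6067 0.1856 0.0418] shift cm [ 0.03  0.06 -0.01] rot [ 0.    -0.    -0.003] F [ 0.4 -0.6 -0.4] rows 0.0
t 6.9 pos [0.6064 0.1857 0.0427] shift cm [0.01 0.06 0.08] rot [ 0.    -0.001 -0.003] F [-0.3 -0.8 -0.6] rows 0.0
```

View pics/s4.png

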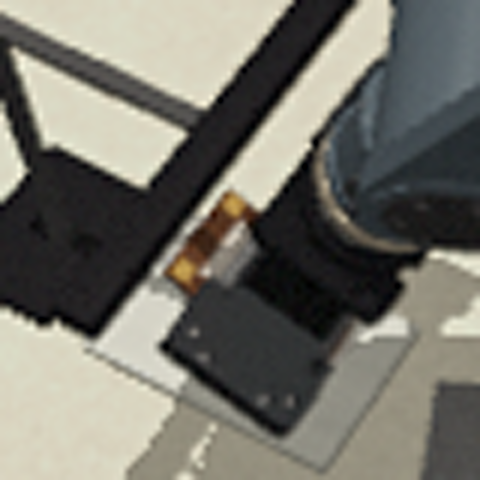

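View pics/t4.png

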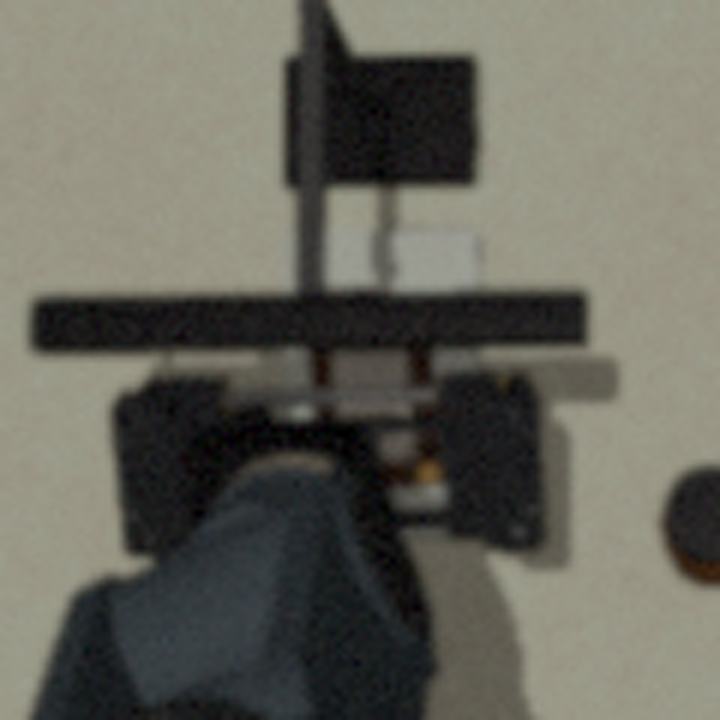

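{"fn": "send_rows", "kwargs": {"deltas": [{"tx":0,"ty":0,"tz":0,"rx":0,"ry":0,"rz":0},{"tx":0,"ty":0,"tz":0,"rx":0,"ry":0,"rz":0},{"tx":0,"ty":0,"tz":0,"rx":0,"ry":0,"rz":0},{"tx":0,"ty":0,"tz":0,"rx":0,"ry":0,"rz":0},{"tx":0,"ty":0,"tz":0,"rx":0,"ry":0,"rz":0}], "claw": 5.0, "squeeze": 30}}

```text
time: 7.32
position: [0.6064, 0.1856, 0.0429]
tool_rot: [0.974, 0.02, 0.224, -0.005]
ft_force: [-0.1, 0.2, 0.1]
grip_width: 0.0618
```

{"fn": "send_rows", "kwargs": {"deltas": [{"tx":0,"ty":0,"tz":0,"rx":0,"ry":0,"rz":0},{"tx":0,"ty":0,"tz":0,"rx":0,"ry":0,"rz":0},{"tx":0,"ty":0,"tz":0,"rx":0,"ry":0,"rz":0}]}}

```text
time: 7.57
position: [0.6063, 0.1856, 0.0426]
tool_rot: [0.975, 0.02, 0.223, -0.005]
ft_force: [0.2, 0.1, 0.3]
grip_width: 0.0512
```

```bash
python3 - <<'E'
from mv import *
# lift perpendicular to board: n direction 3cm, then back
n=-TR(BY,.62)[:,2]; o=robot.get_obs(); p0=o['position'];R0=Rot.from_quat(o['tool_rot']).as_matrix()
print(o['grip_width'])
p,R=plan(p0+n*.03,R0); p,R=plan(p0+n*.03+np.array([-.06,0,.03]),R0)
E
```

```text
0.05117035747744321
t 7.57 pos [0.6063 0.1856 0.0426] shift cm [-0.51  0.   -2.96] rot [0. 0. 0.] F [0.2 0.1 0.3] rows 0.7
t 7.57 pos [0.6063 0.1856 0.0426] shift cm [-4.59 -0.25 -8.27] rot [0. 0. 0.] F [0.2 0.1 0.3] rows 2.3
```

```bash
python3 - <<'E'
from mv import *
for n in ('side','top'):
    d=robot.camera(n); np.savez(n+'4.npz',**d)
a=load('side4.npz');b=load('top4.npz')
crop(a,'pics/s5.png',220,200,300,280,7);crop(b,'pics/t5.png',180,100,300,220,6)
print(robot.get_obs()['grip_width'])
E
```

```text
0.05011303572234289
```

View pics/s5.png

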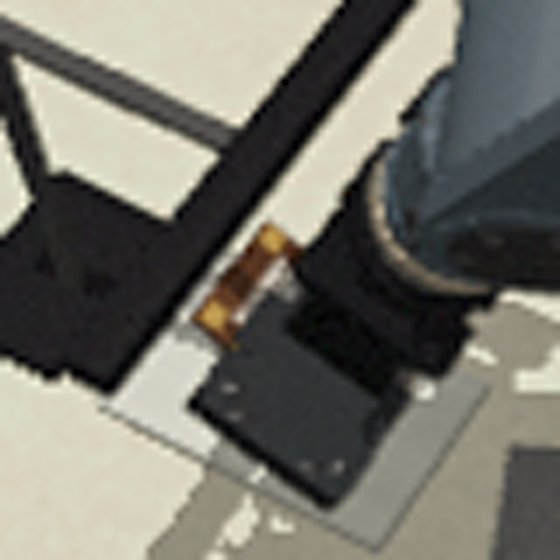

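View pics/t5.png

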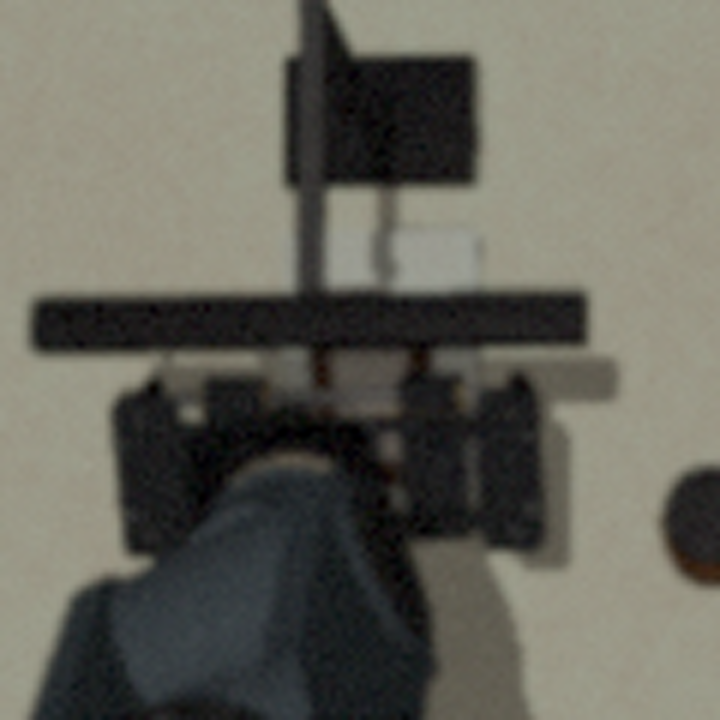

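```bash
python3 - <<'E'
from mv import *
o=robot.get_obs();p=o['position'];R=Rot.from_quat(o['tool_rot']).as_matrix()
for n in('side','top'):
    d=load(n+'4.npz');P=cloud(d);Q=(P-p)@R  # tool coords
    m=(np.abs(Q[...,0])<.08)&(np.abs(Q[...,1])<.12)&(Q[...,2]<.05)&(Q[...,2]>-.15)&(P[...,2]>.02)
    c=d['color']
    q=Q[m];col=c[m]
    dark=col.max(1)<75
    for y in np.arange(-.12,.12,.01):
        k=dark&(np.abs(q[:,1]-y-.005)<.005)
        if k.sum()>3: print(n,'y',round(y,3),'n',k.sum(),'x',np.percentile(q[k,0],[5,95]).round(3),'z',np.percentile(q[k,2],[1,50,99]).round(3))
    brass=(col[:,0]>col[:,2].astype(int)+40)
    if brass.sum(): print(n,'brown in tool',np.percentile(q[brass],[2,50,98],0).round(3).tolist())
E
```

```text
side y -0.1 n 74 x [-0.032  0.033] z [-0.143 -0.137 -0.119]
side y -0.09 n 91 x [-0.032  0.032] z [-0.143 -0.14  -0.1  ]
side y -0.08 n 87 x [-0.032  0.033] z [-0.144 -0.14  -0.136]
side y -0.07 n 71 x [-0.029  0.025] z [-0.144 -0.139 -0.136]
side y -0.06 n 79 x [-0.03   0.034] z [-0.148 -0.139 -0.116]
side y -0.05 n 61 x [-0.034  0.033] z [-0.15  -0.139 -0.118]
side y -0.04 n 30 x [-0.036  0.035] z [-0.149 -0.122 -0.117]
side y -0.03 n 6 x [-0.031  0.048] z [-0.121 -0.114 -0.025]
side y -0.02 n 5 x [-0.031  0.035] z [-0.116 -0.115 -0.03 ]
side y -0.0 n 11 x [0.044 0.054] z [-0.032 -0.029 -0.027]
side y 0.07 n 5 x [0.032 0.036] z [-0.144 -0.138 -0.108]
side y 0.08 n 4 x [0.034 0.036] z [-0.139 -0.138 -0.105]
side brown in tool [[0.037, -0.023, -0.033], [0.047, 0.009, -0.028], [0.055, 0.034, -0.024]]
top y -0.1 n 38 x [-0.029  0.031] z [-0.143 -0.139 -0.134]
top y -0.09 n 107 x [-0.031  0.038] z [-0.143 -0.139 -0.122]
top y -0.08 n 99 x [-0.023  0.038] z [-0.144 -0.138 -0.109]
top y -0.07 n 66 x [-0.02   0.034] z [-0.143 -0.138 -0.111]
top y -0.06 n 31 x [0.027 0.04 ] z [-0.141 -0.121
[... 192 characters left out ...]
 n 41 x [-0.     0.033] z [-0.145 -0.027 -0.016]
top y -0.01 n 23 x [0.027 0.034] z [-0.149 -0.115 -0.023]
top y -0.0 n 23 x [-0.037  0.032] z [-0.148 -0.108 -0.009]
top y 0.01 n 37 x [-0.037  0.029] z [-0.149 -0.024 -0.012]
top y 0.02 n 55 x [-0.021  0.03 ] z [-0.143 -0.123 -0.02 ]
top y 0.03 n 103 x [-0.031  0.039] z [-0.141 -0.121 -0.022]
top y 0.04 n 103 x [-0.031  0.039] z [-0.142 -0.12  -0.11 ]
top y 0.05 n 90 x [-0.032  0.038] z [-0.142 -0.121 -0.102]
top y 0.06 n 77 x [-0.026  0.034] z [-0.144 -0.139 -0.126]
top y 0.07 n 104 x [-0.031  0.038] z [-0.144 -0.139 -0.128]
top y 0.08 n 109 x [-0.031  0.038] z [-0.145 -0.139 -0.11 ]
top y 0.09 n 37 x [-0.029  0.034] z [-0.144 -0.138 -0.131]
```

```bash
python3 - <<'E'
from mv import *
o=robot.get_obs();p=o['position'];R=Rot.from_quat(o['tool_rot']).as_matrix()
def brd(f):
    d=load(f);P=cloud(d);c=d['color'].astype(int)
    m=(np.abs(P[...,0]-.605)<.06)&(np.abs(P[...,1]-.18)<.05)&(P[...,2]>.03)&(P[...,2]<.12)&(c[...,0]>c[...,2]+30)
    q=P[m]; return q
for f in('side1.npz','side3.npz','side4.npz','top1.npz','top3.npz','top4.npz'):
    q=brd(f); Q=(q-p)@R; h=Q[Q[:,0]>.02]
    A=np.c_[q[:,:2]-q[:,:2].mean(0),np.ones(len(q))]; print(f,len(q),q[:,:2].mean(0).round(4),np.linalg.lstsq(A,q[:,2],rcond=None)[0].round(3),'y',np.percentile(q[:,1],[2,98]).round(4),'x',np.percentile(q[:,0],[2,98]).round(4))
E
```

```text
side1.npz 257 [0.6006 0.1825] [0.707 0.019 0.063] y [0.1507 0.2095] x [0.5631 0.6429]
side3.npz 93 [0.6364 0.1824] [0.453 0.032 0.088] y [0.1527 0.2098] x [0.6281 0.6448]
side4.npz 93 [0.6365 0.1824] [0.385 0.015 0.088] y [0.1529 0.2098] x [0.6278 0.6454]
top1.npz 57 [0.5733 0.1832] [0.699 0.012 0.042] y [0.1535 0.2077] x [0.5644 0.6018]
top3.npz 15 [0.5703 0.1577] [ 0.542 -0.275  0.04 ] y [0.1533 0.1626] x [0.565  0.5756]<stdin>:9: RuntimeWarning: Mean of empty slice.
  ret = um.true_divide(
Traceback (most recent call last):
IndexError: index -1 is out of bounds for axis 0 with size 0
```

{"fn": "send_rows", "kwargs": {"deltas": [{"tx":0,"ty":0,"tz":-0.3,"rx":0,"ry":0,"rz":0},{"tx":-0.1,"ty":0,"tz":-0.6,"rx":0,"ry":0,"rz":0},{"tx":-0.1,"ty":0,"tz":-0.6,"rx":0,"ry":0,"rz":0}]}}

```text
time: 7.92
position: [0.6024, 0.1855, 0.0479]
tool_rot: [0.975, 0.02, 0.223, -0.005]
ft_force: [0.1, 0.2, -0.1]
grip_width: 0.05
```

```bash
python3 - <<'E'
from mv import *
d=robot.camera('side'); np.savez('side5.npz',**d); print(robot.get_obs()['grip_width'],robot.get_obs()['position'])
for f in('side4.npz','side5.npz'):
    d=load(f);P=cloud(d);c=d['color'].astype(int)
    m=(np.abs(P[...,0]-.605)<.06)&(np.abs(P[...,1]-.18)<.05)&(P[...,2]>.03)&(P[...,2]<.13)&(c[...,0]>c[...,2]+30)
    q=P[m]; print(len(q),q.mean(0))
E
```

```text
0.05000481491878655 [0.60258187 0.18546947 0.04782331]
93 [0.63651486 0.18244581 0.08830889]
96 [0.63631454 0.1823972  0.08797839]
```

```bash
python3 - <<'E'
from mv import *
s=load('side5.npz')
o=robot.get_obs();p=o['position'];R=Rot.from_quat(o['tool_rot']).as_matrix()
for nm,X in (('tcp',[0,0,0]),('padL',[0,-.025,-.019]),('padR',[0,.025,-.019]),('finL',[0,-.04,-.01]),('bodyL',[0,-.095,-.07]),('bodyLf',[.0375,-.095,-.07])):
    X=p+R@np.array(X); uv=proj(s,X)[0]; P=cloud(s)[int(uv[1]),int(uv[0])]; print(nm,X.round(3),uv.round(1),'seen',P.round(3),((P-p)@R).round(3))
print('cam',-s['R'].T@s['t'])
im=cv2.resize(np.ascontiguousarray(s['color'][200:290,210:310,::-1]),None,fx=6,fy=6,interpolation=cv2.INTER_CUBIC)
P=cloud(s);Q=(P-p)@R
cv2.imwrite('pics/s6.png',im)
dep=np.nan_to_num(Q[200:290,210:310,2]); v=np.clip((dep+.16)/.22,0,1)*255
cv2.imwrite('pics/s6z.png',cv2.resize(cv2.applyColorMap(v.astype(np.uint8),cv2.COLORMAP_JET),None,fx=6,fy=6,interpolation=cv2.INTER_NEAREST))
E
```

```text
tcp [0.603 0.185 0.048] [263.9 251.7] seen [0.549 0.239 0.178] [ 0.01  -0.056 -0.139]
padL [0.593 0.21  0.065] [261.1 256.1] seen [0.544 0.255 0.178] [ 0.007 -0.072 -0.141]
padR [0.595 0.16  0.065] [269.8 244.1] seen [0.529 0.231 0.221] [ 0.011 -0.048 -0.187]
finL [0.597 0.225 0.057] [257.7 260.5] seen [0.545 0.272 0.18 ] [ 0.009 -0.089 -0.142]
bodyL [0.568 0.279 0.111] [252.3 269.8] seen [ 0.619  0.238 -0.001] [-0.004 -0.052  0.052]
bodyLf [0.602 0.28  0.127] [242.  262.2] seen [0.66  0.237 0.005] [ 0.035 -0.049  0.065]
cam [0.1336902  0.6289933  1.11417625]
```

View pics/s6.png

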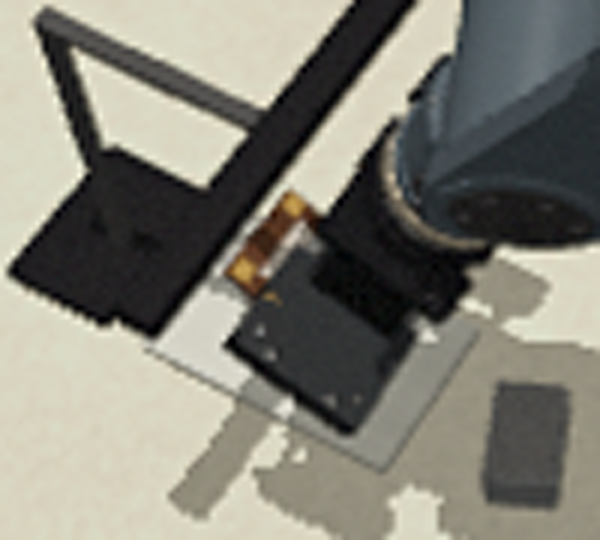

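View pics/s6z.png

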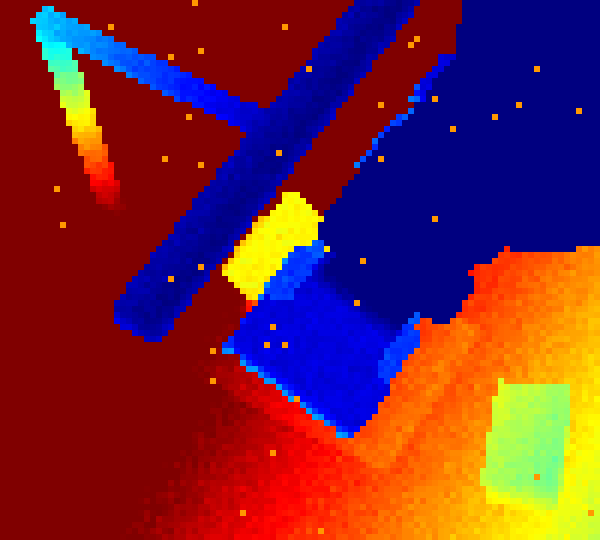

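{"fn": "send_rows", "kwargs": {"deltas": [{"tx":0,"ty":0,"tz":0,"rx":0,"ry":0,"rz":0},{"tx":0,"ty":0,"tz":0,"rx":0,"ry":0,"rz":0},{"tx":0,"ty":0,"tz":0,"rx":0,"ry":0,"rz":0},{"tx":0,"ty":0,"tz":0,"rx":0,"ry":0,"rz":0},{"tx":0,"ty":0,"tz":0,"rx":0,"ry":0,"rz":0}], "claw": 8.7}}

```text
time: 8.38
position: [0.6028, 0.1854, 0.0474]
tool_rot: [0.975, 0.02, 0.223, -0.005]
ft_force: [-0.2, -1.4, -0.8]
grip_width: 0.0756
```

```bash
python3 - <<'E'
from mv import *
d=robot.camera('side'); np.savez('side6.npz',**d)
print(robot.get_obs()['grip_width'])
for f in('side4.npz','side6.npz'):
    d=load(f);P=cloud(d);c=d['color'].astype(int)
    m=(np.abs(P[...,0]-.605)<.06)&(np.abs(P[...,1]-.18)<.05)&(P[...,2]>.03)&(P[...,2]<.13)&(c[...,0]>c[...,2]+30)
    q=P[m]; print(len(q),q.mean(0))
E
```

```text
0.0795541857829777
93 [0.63651486 0.18244581 0.08830889]
95 [0.63613966 0.18320422 0.08856008]
```

{"fn": "send_rows", "kwargs": {"deltas": [{"tx":0,"ty":0,"tz":-1.5,"rx":0,"ry":0,"rz":0},{"tx":-0.2,"ty":0,"tz":-3.5,"rx":0,"ry":0,"rz":0},{"tx":-1,"ty":0,"tz":-5.5,"rx":0,"ry":0,"rz":0},{"tx":-1.5,"ty":0,"tz":-7.5,"rx":0,"ry":0,"rz":0},{"tx":-2,"ty":0,"tz":-9.5,"rx":0,"ry":0,"rz":0}]}}

```text
time: 8.85
position: [0.5425, 0.1827, 0.1246]
tool_rot: [0.975, 0.02, 0.223, -0.005]
ft_force: [0.4, 0.6, 0.1]
grip_width: 0.0868
```

{"fn": "send_rows", "kwargs": {"deltas": [{"tx":-1,"ty":1,"tz":-2,"rx":0,"ry":-0.1,"rz":0},{"tx":-1,"ty":2,"tz":-4,"rx":0,"ry":-0.2,"rz":0},{"tx":-1,"ty":3,"tz":-6,"rx":0,"ry":-0.3,"rz":0},{"tx":-1,"ty":4,"tz":-8,"rx":0,"ry":-0.4,"rz":0},{"tx":-1,"ty":4,"tz":-8,"rx":0,"ry":-0.4,"rz":0}]}}

```text
time: 9.27
position: [0.5069, 0.1398, 0.1963]
tool_rot: [0.999, 0.02, 0.03, -0.001]
ft_force: [1.0, 0.2, 0.1]
grip_width: 0.0873
```

```bash
python3 - <<'E'
from mv import *
d=robot.camera('side'); np.savez('side7.npz',**d); o=robot.get_obs(); p=o['position'];R=Rot.from_quat(o['tool_rot']).as_matrix(); print(p,o['grip_width'],o['q'])
uv=proj(d,p)[0]; print(uv)
x0,y0=int(uv[0])-60,int(uv[1])-60
im=cr=cv2.resize(np.ascontiguousarray(d['color'][y0:y0+110,x0:x0+130,::-1]),None,fx=6,fy=6,interpolation=cv2.INTER_CUBIC)
for X,c in(([0,0,0],(0,255,0)),([0,-.0435,0],(0,0,255)),([0,.0435,0],(0,0,255)),([0,.0435,-.019],(255,0,255)),([0,-.0435,-.019],(255,0,255))):
    u=(proj(d,p+R@np.array(X))[0]+.5-[x0,y0])*6; cv2.circle(im,tuple(u.astype(int)),4,c,1)
cv2.imwrite('pics/s7.png',im)
E
```

```text
[0.50548472 0.14030511 0.19433159] 0.08727659333129777 [5.73767475e-02 3.70355754e-01 1.73026529e+00 3.15173390e-04
 9.82105792e-01 1.58798943e+00]
[294.57507578 229.33722904]
```

View pics/s7.png

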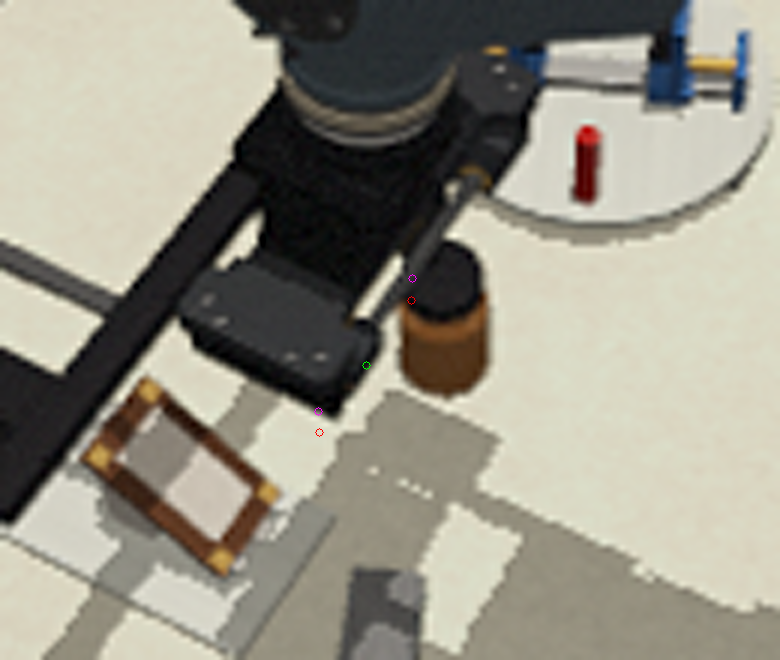

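```bash
python3 - <<'E'
from mv import *
d=load('side7.npz');o=robot.get_obs(); p=o['position'];R=Rot.from_quat(o['tool_rot']).as_matrix()
P=cloud(d);Q=(P-p)@R
m=(np.abs(Q[...,0])<.06)&(np.abs(Q[...,1])<.13)&(Q[...,2]>-.2)&(Q[...,2]<.03)
print(m.sum())
q=Q[m]
H,e=np.histogram(q[:,2],bins=np.arange(-.2,.04,.01))
for a,b in zip(e,H):
    k=q[(q[:,2]>=a)&(q[:,2]<a+.01)]
    if b: print(round(a,2),b,'x',k[:,0].min().round(3),k[:,0].max().round(3),'y',k[:,1].min().round(3),k[:,1].max().round(3))
x0,y0=int(294)-60,int(229)-60
v=np.clip((np.nan_to_num(Q[y0:y0+110,x0:x0+130,2],nan=-.3)+.2)/.3,0,1)*255
cv2.imwrite('pics/s7z.png',cv2.resize(cv2.applyColorMap(v.astype(np.uint8),cv2.COLORMAP_JET),None,fx=6,fy=6,interpolation=cv2.INTER_NEAREST))
E
```

```text
1562
-0.2 256 x -0.037 0.039 y -0.049 0.018
-0.19 56 x -0.036 0.023 y -0.05 0.008
-0.18 40 x -0.023 0.022 y -0.05 -0.038
-0.17 41 x -0.022 0.023 y -0.05 -0.035
-0.16 58 x -0.024 0.02 y -0.051 0.011
-0.15 501 x -0.037 0.037 y -0.094 0.097
-0.14 234 x -0.037 0.036 y -0.094 0.097
-0.13 125 x -0.038 0.037 y -0.092 0.09
-0.12 143 x -0.038 0.022 y -0.086 0.086
-0.11 71 x -0.038 0.035 y -0.087 0.087
-0.1 5 x -0.024 0.03 y -0.084 0.052
-0.09 3 x -0.01 -0.01 y 0.05 0.062
-0.08 7 x -0.01 -0.007 y 0.046 0.056
-0.07 4 x -0.009 -0.003 y 0.045 0.048
-0.06 5 x -0.006 -0.001 y 0.045 0.047
-0.05 4 x -0.01 0.003 y 0.045 0.052
-0.04 7 x -0.01 0.006 y 0.045 0.052
-0.03 2 x -0.01 -0.009 y 0.049 0.053
```

View pics/s7z.png

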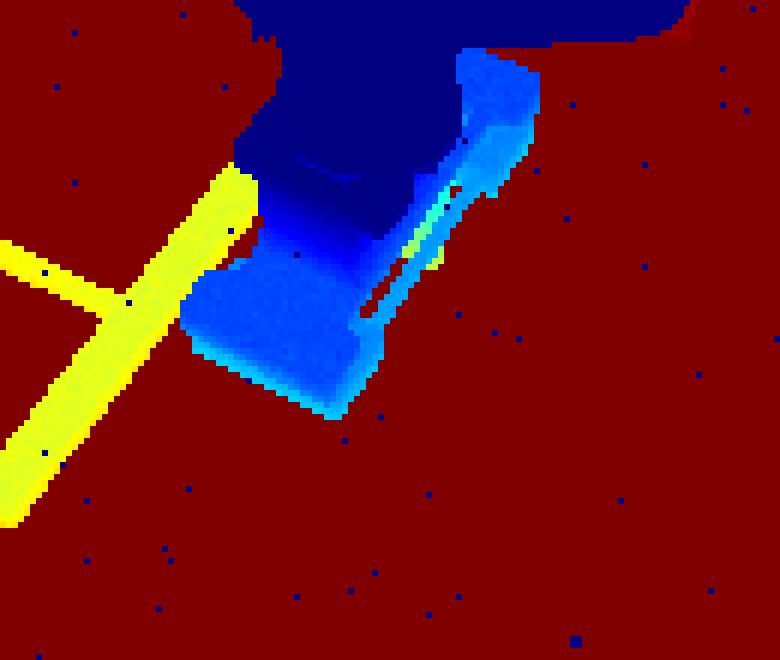

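```bash
python3 - <<'E'
from mv import *
d=load('side7.npz');o=robot.get_obs(); p=o['position'];R=Rot.from_quat(o['tool_rot']).as_matrix()
P=cloud(d);Q=(P-p)@R
m=(np.abs(Q[...,0])<.06)&(np.abs(Q[...,1])<.13)&(Q[...,2]>-.07)&(Q[...,2]<.03)
for r,c in np.argwhere(m): print((c,r),Q[r,c].round(3),d['color'][r,c])
m=(np.abs(Q[...,0])<.06)&(Q[...,1]<-.08)&(Q[...,2]>-.2)&(Q[...,2]<.03)
print(np.percentile(Q[m][:,2],[90,95,99,100]))
E
```

```text
(np.int64(305), np.int64(205)) [-0.006  0.047 -0.069] [18 18 18]
(np.int64(306), np.int64(205)) [-0.009  0.048 -0.07 ] [36 34 37]
(np.int64(304), np.int64(206)) [-0.003  0.046 -0.063] [32 29 23]
(np.int64(305), np.int64(206)) [-0.007  0.045 -0.067] [24 22 22]
(np.int64(303), np.int64(207)) [-0.001  0.045 -0.058] [29 26 20]
(np.int64(304), np.int64(207)) [-0.003  0.047 -0.057] [25 24 26]
(np.int64(305), np.int64(207)) [-0.006  0.047 -0.06 ] [46 46 46]
(np.int64(303), np.int64(208)) [-0.001  0.046 -0.052] [21 21 22]
(np.int64(304), np.int64(208)) [-0.004  0.045 -0.055] [44 42 41]
(np.int64(302), np.int64(209)) [ 0.003  0.046 -0.044] [21 19 17]
(np.int64(303), np.int64(209)) [-0.001  0.046 -0.047] [30 29 30]
(np.int64(301), np.int64(210)) [ 0.006  0.046 -0.037] [27 23 18]
(np.int64(302), np.int64(210)) [ 0.003  0.046 -0.039] [23 23 22]
(np.int64(303), np.int64(210)) [-0.001  0.045 -0.044] [51 50 48]
(np.int64(307), np.int64(210)) [-0.01   0.052 -0.041] [17 18 18]
(np.int64(301), np.int64(211)) [ 0.005  0.045 -0.034] [26 24 23]
(np.int64(302), np.int64(211)) [ 0.002  0.046 -0.035] [37 37 37]
(np.int64(307), np.int64(211)) [-0.01   0.052 -0.036] [24 24 25]
(np.int64(306), np.int64(212)) [-0.008  0.051 -0.031] [11 12 10]
(np.int64(307), np.int64(212)) [-0.01   0.053 -0.03 ] [28 27 27]
(np.int64(305), np.int64(213)) [-0.007  0.047 -0.031] [20 20 23]
(np.int64(306), np.int64(213)) [-0.009  0.049 -0.028] [29 27 29]
[-0.10530817 -0.10184802 -0.09928046 -0.09835321]
```

```bash
sed -i 's/BC=np.array.*;BY=.045/BC=np.array([.605,.1815,.062]);BY=.045/' mv.py
python3 - <<'E'
from mv import *
# board yaw in plane
for f in('side1.npz','side7.npz'):
    d=load(f);P=cloud(d);c=d['color'].astype(int)
    z=P[...,2]; pl=.7031*P[...,0]+.003*P[...,1]-.36
    m=(np.abs(P[...,0]-.605)<.07)&(np.abs(P[...,1]-.18)<.05)&(np.abs(z-pl)<.006)&(z>.028)
    m=cv2.morphologyEx(m.astype(np.uint8),cv2.MORPH_OPEN,np.ones((2,2)))>0
    q=P[m]; Rb=Rot.from_euler('y',-.62).as_matrix(); Q=(q-BC)@Rb
    r=cv2.minAreaRect((Q[:,:2]*1000).astype(np.float32)); print(f,len(q),r, np.median(Q[:,2]))
E
cat >> kin.py <<'E'
D+=[([0.1582,0.5015,1.9216,-0.2244,0.2927,1.8921],[0.5721,0.1821,0.1189],None),([0.1439,0.6157,1.9141,-0.2607,0.1692,1.9207],[.5947,.1838,.069],None),([5.73767475e-02,3.70355754e-01,1.73026529e+00,3.15173390e-04,9.82105792e-01,1.58798943e+00],[0.50548472,0.14030511,0.19433159],None)]
E
python3 - <<'E'
from kin import *
from mv import TR,BC,BY
P,e=fit(D); print(P.round(3),e); np.save('P.npy',P)
for tau in(.5,.45,.4,.35,.3):
  for off in(0,-.008,-.015):
    bx=TR(BY,.62)[:,0]; R=TR(BY,tau); g=BC+bx*off; p=g+R[:,2]*.044
    q,e=ik(p,R,P,[.13,.5,1.9,-.3,.3,1.8]); 
    s=(.2-g[2]-.0375*np.sin(tau))/np.cos(tau); x=g[0]-s*np.sin(tau)+.0375*np.cos(tau)
    print(tau,off,q.round(3),round(e,4),'front edge x at bar z',round(x,3))
E
```

```text
side1.npz 546 ((-13.3824462890625, -1.2967338562011719), (108.01985931396484, 66.83197021484375), 10.264510154724121) nan
side7.npz 544 ((-8.461406707763672, -1.9438819885253906), (113.04227447509766, 68.1478271484375), 7.614748477935791) nan
[0.586 0.39  0.112 0.33  0.111 0.271 0.001] 0.00034927822451380486
0.5 0 [ 0.135  0.731  1.895 -1.199  0.046  2.848] 0.0 front edge x at bar z 0.572
0.5 -0.008 [ 0.134  0.735  1.904 -1.201  0.044  2.85 ] 0.0117 front edge x at bar z 0.563
0.5 -0.015 [ 0.134  0.739  1.911 -1.201  0.041  2.85 ] 0.022 front edge x at bar z 0.555
0.45 0 [ 0.132  0.724  1.863 -0.346  0.112  1.994] 0.0 front edge x at bar z 0.58
0.45 -0.008 [ 0.133  0.73   1.88  -0.435  0.091  2.084] 0.0 front edge x at bar z 0.571
0.45 -0.015 [ 0.135  0.736  1.895 -0.556  0.074  2.206] 0.0 front edge x at bar z 0.564
0.4 0 [ 0.13   0.721  1.83  -0.172  0.195  1.818] 0.0 front edge x at bar z 0.587
0.4 -0.008 [ 0.131  0.726  1.847 -0.196  0.174  1.843] 0.0 front edge x at bar z 0.579
0.4 -0.015 [ 0.132  0.73   1.862 -0.222  0.154  1.871] 0.0 front edge x at bar z 0.571
0.35 0 [ 0.128  0.719  1.796 -0.103  0.279  1.748] 0.0 front edge x at bar z 0.595
0.35 -0.008 [ 0.129  0.724  1.813 -0.113  0.258  1.759] 0.0 front edge x at bar z 0.586
0.35 -0.015 [ 0.13   0.728  1.828 -0.123  0.239  1.771] 0.0 front edge x at bar z 0.579
0.3 0 [ 0.126  0.72   1.761 -0.067  0.362  1.711] 0.0 front edge x at bar z 0.602
0.3 -0.008 [ 0.127  0.724  1.779 -0.072  0.341  1.717] 0.0 front edge x at bar z 0.594
0.3 -0.015 [ 0.128  0.728  1.794 -0.077  0.322  1.723] 0.0 front edge x at bar z 0.587
```

```bash
sed -i 's/off=-.008,depth=.017/off=-.008,depth=.044/' mv.py; python3 - <<'E'
from mv import *
p,R=plan(*grasp2(.08)); p,R=plan(*grasp2(.0),p,R)
E
```

```text
t 9.32 pos [0.5055 0.1403 0.1943] shift cm [ 7.26 -3.69 10.91] rot [ 0.     0.391 -0.005] F [0.1 0.5 0.4] rows 3.3
t 9.32 pos [0.5055 0.1403 0.1943] shift cm [0. 0. 8.] rot [0. 0. 0.] F [0.1 0.5 0.4] rows 1.9
```

{"fn": "send_rows", "kwargs": {"deltas": [{"tx":1,"ty":-0.8,"tz":2,"rx":0,"ry":0.09,"rz":0},{"tx":2.5,"ty":-1.6,"tz":4.2,"rx":0,"ry":0.18,"rz":0},{"tx":4.2,"ty":-2.4,"tz":6.5,"rx":0,"ry":0.27,"rz":0},{"tx":5.8,"ty":-3.2,"tz":8.8,"rx":0,"ry":0.35,"rz":0},{"tx":7.2,"ty":-3.7,"tz":10.9,"rx":0,"ry":0.39,"rz":0}]}}

```text
time: 9.73
position: [0.5728, 0.1828, 0.0839]
tool_rot: [0.976, 0.021, 0.218, -0.006]
ft_force: [-0.3, -1.7, -0.5]
grip_width: 0.087
```

{"fn": "send_rows", "kwargs": {"deltas": [{"tx":0,"ty":0,"tz":0,"rx":0,"ry":0,"rz":0},{"tx":0,"ty":0,"tz":0,"rx":0,"ry":0,"rz":0}]}}

```text
time: 9.9
position: [0.5743, 0.1817, 0.0842]
tool_rot: [0.976, 0.021, 0.216, -0.005]
ft_force: [0.2, -1.0, 0.4]
grip_width: 0.087
```

```bash
python3 - <<'E'
from mv import *
p,R=plan(*grasp2(.03));p,R=plan(*grasp2(.0),p,R)
E
```

```text
t 9.9 pos [0.5743 0.1817 0.0842] shift cm [1.09 0.15 4.85] rot [-0.     0.015 -0.002] F [ 0.2 -1.   0.4] rows 1.2
t 9.9 pos [0.5743 0.1817 0.0842] shift cm [0. 0. 3.] rot [0. 0. 0.] F [ 0.2 -1.   0.4] rows 0.7
```

{"fn": "send_rows", "kwargs": {"deltas": [{"tx":0.5,"ty":0,"tz":1.2,"rx":0,"ry":0,"rz":0},{"tx":0.8,"ty":0.1,"tz":2.4,"rx":0,"ry":0.01,"rz":0},{"tx":1.1,"ty":0.1,"tz":3.6,"rx":0,"ry":0.015,"rz":0},{"tx":1.1,"ty":0.1,"tz":4.8,"rx":0,"ry":0.015,"rz":0},{"tx":1.1,"ty":0.1,"tz":4.8,"rx":0,"ry":0.015,"rz":0}]}}

```text
time: 10.32
position: [0.6096, 0.1812, 0.0481]
tool_rot: [0.974, 0.02, 0.227, -0.005]
ft_force: [-0.4, 0.6, 0.1]
grip_width: 0.0869
```

```bash
python3 - <<'E'
from mv import *
p,R=plan(*grasp2(.0)); print(robot.get_obs()['q'].round(3))
E
```

```text
t 10.32 pos [0.6096 0.1812 0.0481] shift cm [-0.62 -0.05  3.08] rot [ 0.    -0.008 -0.004] F [-0.4  0.6  0.1] rows 0.8
[ 0.135  0.666  1.896 -0.316  0.129  1.969]
```

{"fn": "send_rows", "kwargs": {"deltas": [{"tx":-0.6,"ty":0,"tz":0.5,"rx":0,"ry":0,"rz":0},{"tx":-0.6,"ty":0,"tz":1.4,"rx":0,"ry":0,"rz":0},{"tx":-0.6,"ty":0,"tz":2.3,"rx":0,"ry":0,"rz":0},{"tx":-0.6,"ty":0,"tz":3.1,"rx":0,"ry":0,"rz":0},{"tx":-0.6,"ty":0,"tz":3.1,"rx":0,"ry":0,"rz":0}]}}

```text
time: 10.73
position: [0.6171, 0.1817, 0.0182]
tool_rot: [0.974, 0.02, 0.227, -0.005]
ft_force: [0.4, 0.6, -0.1]
grip_width: 0.087
```

```bash
python3 - <<'E'
from mv import *
p,R=plan(*grasp2(.0)); print(robot.get_obs()['q'].round(3))
E
```

```text
t 10.73 pos [0.6171 0.1817 0.0182] shift cm [ 0.03 -0.03  0.06] rot [ 0.001 -0.007 -0.004] F [ 0.4  0.6 -0.1] rows 0.1
[ 0.134  0.73   1.887 -0.522  0.08   2.175]
```

Position reached with no contact. Close.

{"fn": "send_rows", "kwargs": {"deltas": [{"tx":0,"ty":0,"tz":0,"rx":0,"ry":0,"rz":0},{"tx":0,"ty":0,"tz":0,"rx":0,"ry":0,"rz":0},{"tx":0,"ty":0,"tz":0,"rx":0,"ry":0,"rz":0},{"tx":0,"ty":0,"tz":0,"rx":0,"ry":0,"rz":0},{"tx":0,"ty":0,"tz":0,"rx":0,"ry":0,"rz":0}], "claw": 5.0, "squeeze": 30}}

```text
time: 11.15
position: [0.6159, 0.1821, 0.0181]
tool_rot: [0.974, 0.02, 0.226, -0.005]
ft_force: [0.6, -0.1, -0.3]
grip_width: 0.0616
```

{"fn": "send_rows", "kwargs": {"deltas": [{"tx":0,"ty":0,"tz":0,"rx":0,"ry":0,"rz":0},{"tx":0,"ty":0,"tz":0,"rx":0,"ry":0,"rz":0}]}}

```text
time: 11.32
position: [0.6159, 0.182, 0.0181]
tool_rot: [0.974, 0.02, 0.226, -0.005]
ft_force: [-1.3, -0.5, 4.5]
grip_width: 0.0598
```

```bash
python3 - <<'E'
from mv import *
n=-TR(BY,.62)[:,2]; o=robot.get_obs(); p0=o['position'];R0=Rot.from_quat(o['tool_rot']).as_matrix()
print(o['grip_width'],o['ft_force'])
p,R=plan(p0+n*.03,R0); p,R=plan(p0+n*.04+np.array([-.06,0,.05]),R0)
E
```

```text
0.0598203668614278 [-1.33685686 -0.49752974  4.48781249]
t 11.32 pos [0.6159 0.182  0.0181] shift cm [-0.49  0.   -2.96] rot [0. 0. 0.] F [-1.3 -0.5  4.5] rows 0.7
t 11.32 pos [0.6159 0.182  0.0181] shift cm [ -3.83  -0.26 -11.08] rot [0. 0. 0.] F [-1.3 -0.5  4.5] rows 2.8
```

Gripped at 59.8 mm. Lift off square to the board, then back.

{"fn": "send_rows", "kwargs": {"deltas": [{"tx":-0.2,"ty":0,"tz":-1,"rx":0,"ry":0,"rz":0},{"tx":-0.4,"ty":0,"tz":-2,"rx":0,"ry":0,"rz":0},{"tx":-0.6,"ty":0,"tz":-3,"rx":0,"ry":0,"rz":0},{"tx":-1.6,"ty":0,"tz":-5.5,"rx":0,"ry":0,"rz":0},{"tx":-2.8,"ty":-0.1,"tz":-8,"rx":0,"ry":0,"rz":0}]}}

```text
time: 11.73
position: [0.5556, 0.1802, 0.0771]
tool_rot: [0.974, 0.02, 0.226, -0.005]
ft_force: [-0.0, 0.5, -0.2]
grip_width: 0.0598
```

{"fn": "send_rows", "kwargs": {"deltas": [{"tx":-1,"ty":1,"tz":-2,"rx":0,"ry":-0.08,"rz":0},{"tx":-2,"ty":2,"tz":-4,"rx":0,"ry":-0.16,"rz":0},{"tx":-2,"ty":3,"tz":-7,"rx":0,"ry":-0.24,"rz":0},{"tx":-2,"ty":4,"tz":-10,"rx":0,"ry":-0.32,"rz":0},{"tx":-2,"ty":4,"tz":-12,"rx":0,"ry":-0.4,"rz":0}]}}

```text
time: 12.15
position: [0.4848, 0.1366, 0.177]
tool_rot: [0.999, 0.021, 0.027, -0.001]
ft_force: [0.7, 0.8, -2.1]
grip_width: 0.0594
```

```bash
python3 - <<'E'
from mv import *
for n in ('side','top'):
    d=robot.camera(n); np.savez(n+'8.npz',**d)
a=load('side8.npz');crop(a,'pics/s8.png',200,130,350,270,5)
o=robot.get_obs(); print(o['position'],o['grip_width'],o['ft_force'])
E
```

```text
[0.49179385 0.13712824 0.17945483] 0.05941944385151089 [ 1.33428991  0.54389706 -0.06290333]
```

View pics/s8.png

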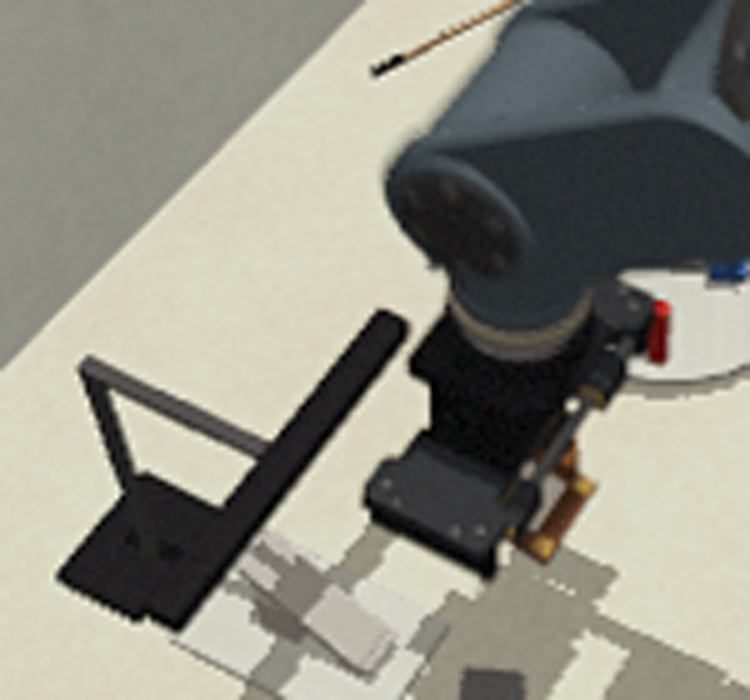

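```bash
python3 - <<'E'
from mv import *
o=robot.get_obs(); p=o['position'];R=Rot.from_quat(o['tool_rot']).as_matrix()
p0=np.array([.6159,.182,.0181]);R0=Rot.from_quat([.974,.02,.226,-.005]).as_matrix()
print('expected centre in tool',(R0.T@(BC-p0)).round(4),'rel tilt',0.62-2*np.arcsin(.226))
d=load('side8.npz');P=cloud(d);Q=(P-p)@R;c=d['color'].astype(int)
m=(np.abs(Q[...,0])<.08)&(np.abs(Q[...,1])<.05)&(Q[...,2]>-.09)&(Q[...,2]<.0)&(c[...,0]>c[...,2]+25)
q=Q[m];print(len(q))
for f in(0,2,5,50,95,98,100): print(f,np.percentile(q,f,axis=0).round(4))
A=np.c_[q[:,:2],np.ones(len(q))]; w=least=np.linalg.lstsq(A,q[:,2],rcond=None)[0]; print(w.round(4))
res=A@w-q[:,2]; k=np.abs(res)<.003; print(np.linalg.lstsq(A[k],q[k,2],rcond=None)[0].round(4),k.sum())
d=load('top8.npz');P=cloud(d);Q=(P-p)@R;c=d['color'].astype(int)
m=(np.abs(Q[...,0])<.08)&(np.abs(Q[...,1])<.05)&(Q[...,2]>-.09)&(Q[...,2]<.0)&(c[...,0]>c[...,2]+25)
q=Q[m];print('top',len(q))
if len(q):
  for f in(0,2,50,98,100): print(f,np.percentile(q,f,axis=0).round(4))
E
```

```text
expected centre in tool [ 0.0095  0.     -0.0442] rel tilt 0.16406105196672555
127
0 [-0.0482 -0.0294 -0.0459]
2 [-0.0477 -0.0281 -0.0428]
5 [-0.0471 -0.0271 -0.042 ]
50 [-0.0391  0.0038 -0.0393]
95 [-0.0251  0.0296 -0.0357]
98 [-0.0208  0.031  -0.0342]
100 [-0.0081  0.0407 -0.0269]
[-0.0925  0.0046 -0.0426]
[-0.1152  0.0029 -0.0437] 117
top 14
0 [-0.0394 -0.0294 -0.0481]
2 [-0.0392 -0.0294 -0.0479]
50 [-0.0384 -0.0211 -0.0426]
98 [-0.0359  0.0154 -0.0387]
100 [-0.0358  0.026  -0.0383]
```

```bash
python3 - <<'E'
from ov import *
P=(.567,-.202,.415)
a=cr(S['side'],(295,150,372,212),8); tt(a,S['side'],P,8,295,150)
b=cr(S['top'],(330,140,412,222),7); tt(b,S['top'],P,7,330,140)
cv2.imwrite('pics/oa.png',a);cv2.imwrite('pics/ob.png',b)
E
```

```text
(no output)
```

View pics/oa.png

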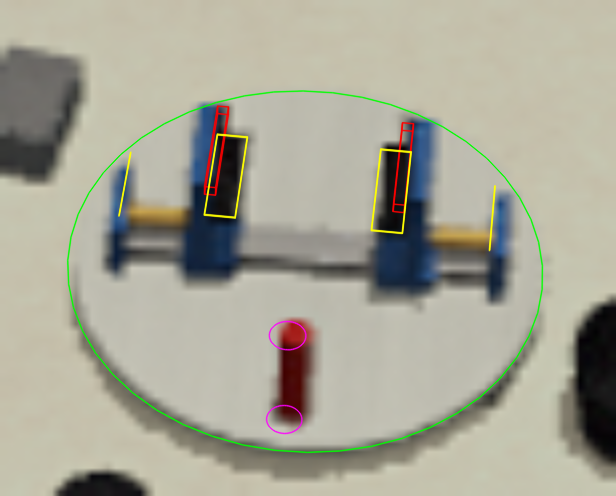

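View pics/ob.png

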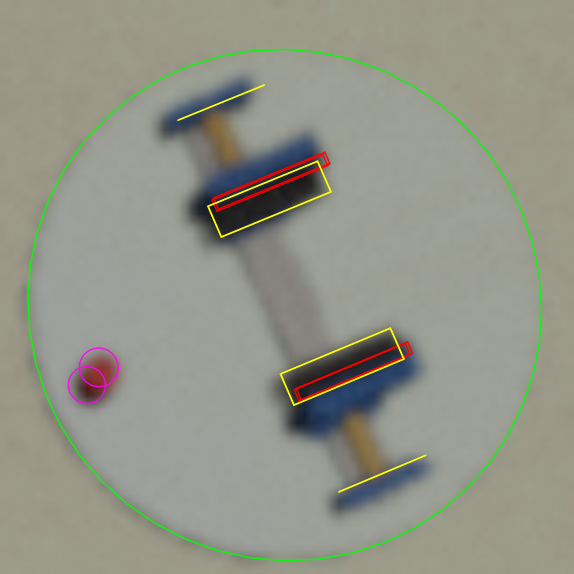

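```bash
python3 - <<'E'
from fit2 import *
from scipy.ndimage import map_coordinates
from scipy.optimize import least_squares
for n in('side','top'):
    d=S[n]; g=cv2.GaussianBlur(d['color'],(0,0),.7).astype(float).sum(2)
    c=np.array([.567,-.202])
    pts=[]
    for a in np.linspace(0,2*np.pi,120,endpoint=False):
        rr=np.arange(.100,.124,.0005)
        X=np.c_[c[0]+rr*np.cos(a),c[1]+rr*np.sin(a),np.full(len(rr),.024)]
        uv=proj(d,X); v=map_coordinates(g,[uv[:,1],uv[:,0]],order=1)
        gr=np.gradient(v); i=np.argmax(np.abs(gr)); 
        if 2<i<len(rr)-3 and abs(gr[i])>4: pts.append((X[i,0],X[i,1]))
    pts=np.array(pts)
    r=least_squares(lambda p:np.hypot(pts[:,0]-p[0],pts[:,1]-p[1])-.112,[.567,-.202],loss='soft_l1',f_scale=.0015); print(n,len(pts),r.x.round(4),np.median(np.abs(r.fun)).round(4))
    # blue symmetric
    P=cloud(d);cc=d['color'].astype(int)
    m=(cc[...,2]>cc[...,0]+30)&(np.hypot(P[...,0]-.567,P[...,1]+.202)<.115)
    q=P[m]; print(' blue',m.sum())
    # yaw by PCA of bracket points |s|>.075
    for ps in(.38,.40,.42,.44,.46):
        u=np.array([np.cos(ps),np.sin(ps)]);w=(q[:,:2]-[.567,-.202])@np.c_[u,[-u[1],u[0]]]
        f=w[:,0]>.07;nn=w[:,0]<-.07
        jf=(w[:,0]>.025)&(w[:,0]<.07)&(q[:,2]>.085);jn=(w[:,0]<-.025)&(w[:,0]>-.07)&(q[:,2]>.085)
        print('  ',ps,'br far',w[f].mean(0).round(4),np.percentile(w[f,1],[5,95]).round(3),'near',w[nn].mean(0).round(4),np.percentile(w[nn,1],[5,95]).round(3),'jaws',np.percentile(w[jf,1],[3,97]).round(4),np.percentile(w[jn,1],[3,97]).round(4),w[jf,0].mean().round(4),w[jn,0].mean().round(4))
E
```

```text
side 72 [ 0.5643 -0.2045] 0.0025
 blue 199
   0.38 br far [0.087 0.008] [-0.015  0.024] near [-0.0904 -0.0031] [-0.025  0.013] jaws [-0.0227  0.0252] [-0.0284  0.0196] 0.0473 -0.05
   0.4 br far [0.0871 0.0063] [-0.017  0.022] near [-0.0904 -0.0013] [-0.024  0.014] jaws [-0.0236  0.0242] [-0.0273  0.0205] 0.0474 -0.0501
   0.42 br far [0.0872 0.0045] [-0.018  0.02 ] near [-0.0904  0.0005] [-0.022  0.016] jaws [-0.0246  0.0232] [-0.0262  0.0215] 0.0474 -0.0501
   0.44 br far [0.0873 0.0028] [-0.02   0.019] near [-0.0904  0.0023] [-0.02   0.018] jaws [-0.0256  0.0222] [-0.0251  0.0225] 0.0474 -0.05
   0.46 br far [0.0874 0.0011] [-0.022  0.017] near [-0.0903  0.0041] [-0.018  0.02 ] jaws [-0.0266  0.0213] [-0.0239  0.0236] 0.0474 -0.05
top 26 [ 0.5687 -0.205 ] 0.0004
 blue 171
   0.38 br far [0.0873 0.0062] [-0.009  0.022] near [-0.0894 -0.0037] [-0.019  0.011] jaws [-0.018   0.0254] [-0.0232  0.0204] 0.048 -0.0497
   0.4 br far [0.0874 0.0045] [-0.011  0.02 ] near [-0.0894 -0.0019] [-0.017  0.012] jaws [-0.019   0.0244] [-0.0223  0.0214] 0.048 -0.0497
   0.42 br far [0.0875 0.0027] [-0.013  0.018] near [-0.0895 -0.0001] [-0.015  0.014] jaws [-0.0199  0.0235] [-0.0213  0.0224] 0.0481 -0.0497
   0.44 br far [0.0876 0.001 ] [-0.014  0.017] near [-0.0894  0.0017] [-0.013  0.016] jaws [-0.0208  0.0225] [-0.0204  0.0234] 0.0481 -0.0497
   0.46 br far [ 0.0876 -0.0008] [-0.016  0.015] near [-0.0894  0.0035] [-0.011  0.018] jaws [-0.0218  0.0215] [-0.0194  0.0244] 0.0481 -0.0497
```

```bash
cat >> mv.py <<'E'
H=np.array([.566,-.2025]);PSI=.435
REL=.164; CB=np.array([.0095,0,-.0442])
def board_to_tool(bx,bz,bt,by=0,yaw=None,cb=None):
    """board centre at (bx along jaws, by, bz height) in holder frame, tilt bt (+: far end high)"""
    yaw=PSI if yaw is None else yaw
    R=TR(yaw,bt-REL); u=np.array([np.cos(PSI),np.sin(PSI)]);v=np.array([-u[1],u[0]])
    c=np.r_[H+u*bx+v*by,bz]
    return c-R@(CB if cb is None else cb),R
E
python3 - <<'E'
from mv import *
p,R=plan(*board_to_tool(0,.22,.25)); print(p)
E
```

```text
t 12.25 pos [0.4918 0.1371 0.1795] shift cm [ 5.47 34.45  0.76] rot [ 0.029  0.017 -0.393] F [ 1.3  0.5 -0.1] rows 8.4
[ 0.56085952 -0.20488871  0.17514736]
```

{"fn": "send_rows", "kwargs": {"deltas": [{"tx":0.4,"ty":2.5,"tz":0,"rx":0,"ry":0,"rz":-0.03},{"tx":0.9,"ty":5.5,"tz":0,"rx":0,"ry":0,"rz":-0.06},{"tx":1.4,"ty":9,"tz":0,"rx":0,"ry":0,"rz":-0.1},{"tx":2,"ty":12.5,"tz":0,"rx":0,"ry":0,"rz":-0.14},{"tx":2.6,"ty":16,"tz":0,"rx":0,"ry":0,"rz":-0.18}]}}

```text
time: 12.67
position: [0.5186, -0.0222, 0.1749]
tool_rot: [0.993, 0.112, 0.029, 0.001]
ft_force: [1.6, 0.2, -0.4]
grip_width: 0.0597
```

```bash
python3 - <<'E'
from mv import *
p,R=plan(*board_to_tool(0,.22,.25)); print(p)
E
```

```text
t 12.67 pos [ 0.5186 -0.0222  0.1749] shift cm [ 0.04 18.75  0.14] rot [ 0.024  0.03  -0.209] F [ 1.6  0.2 -0.4] rows 4.5
[ 0.56085952 -0.20488871  0.17514736]
```

{"fn": "send_rows", "kwargs": {"deltas": [{"tx":0,"ty":3.5,"tz":0,"rx":0,"ry":0,"rz":-0.04},{"tx":0,"ty":7,"tz":0,"rx":0.01,"ry":0.01,"rz":-0.08},{"tx":0,"ty":10.5,"tz":0,"rx":0.02,"ry":0.02,"rz":-0.12},{"tx":0,"ty":14,"tz":0.1,"rx":0.024,"ry":0.03,"rz":-0.16},{"tx":0,"ty":17.5,"tz":0.1,"rx":0.024,"ry":0.03,"rz":-0.2}]}}

```text
time: 13.08
position: [0.5569, -0.1932, 0.1749]
tool_rot: [0.977, 0.21, 0.042, -0.01]
ft_force: [0.6, -0.7, 0.1]
grip_width: 0.0597
```

{"fn": "send_rows", "kwargs": {"deltas": [{"tx":0,"ty":0,"tz":0,"rx":0,"ry":0,"rz":0},{"tx":0,"ty":0,"tz":0,"rx":0,"ry":0,"rz":0},{"tx":0,"ty":0,"tz":0,"rx":0,"ry":0,"rz":0}]}}

```text
time: 13.33
position: [0.5567, -0.1909, 0.1753]
tool_rot: [0.977, 0.209, 0.042, -0.01]
ft_force: [-0.2, 1.4, -0.3]
grip_width: 0.0594
```

```bash
cat > look.py <<'E'
from mv import *
import sys
k=sys.argv[1]
p,R=plan(*board_to_tool(0,.22,.25))
for n in ('side','top'):
    d=robot.camera(n); np.savez(f'{n}{k}.npz',**d)
    P=cloud(d);c=d['color'].astype(int);o=robot.get_obs(); p=o['position'];R=Rot.from_quat(o['tool_rot']).as_matrix();Q=(P-p)@R
    m=(np.abs(Q[...,0])<.08)&(np.abs(Q[...,1])<.05)&(Q[...,2]>-.09)&(Q[...,2]<.01)&(c[...,0]>c[...,2]+25)
    q=Q[m];print(n,len(q))
    if len(q)>5:
        for f in(2,50,98): print(f,np.percentile(q,f,axis=0).round(4))
    uv=proj(d,p)[0].astype(int); x0,y0=max(0,uv[0]-65),max(0,uv[1]-60); crop(d,f'pics/{n[0]}{k}.png',x0,y0,x0+130,y0+110,5); print(x0,y0)
E
python3 look.py 9
```

```text
t 13.33 pos [ 0.5567 -0.1909  0.1753] shift cm [-0.2   1.45 -0.  ] rot [-0.002  0.    -0.013] F [-0.2  1.4 -0.3] rows 0.4
side 69
2 [-0.0376 -0.0299 -0.0573]
50 [ 0.0487 -0.0078 -0.0531]
98 [ 0.0568  0.0313 -0.0355]
269 96
top 58
2 [ 0.043  -0.0304 -0.0576]
50 [ 0.0506 -0.02   -0.0538]
98 [ 0.0592 -0.003  -0.0478]
309 117
```

View pics/s9.png

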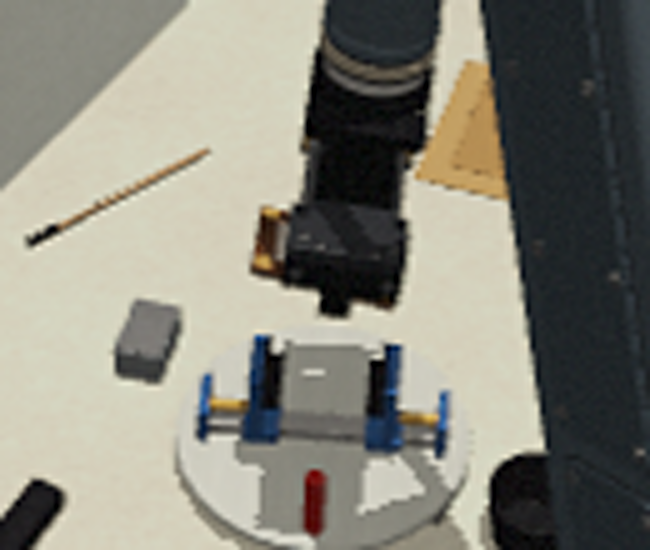

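View pics/t9.png

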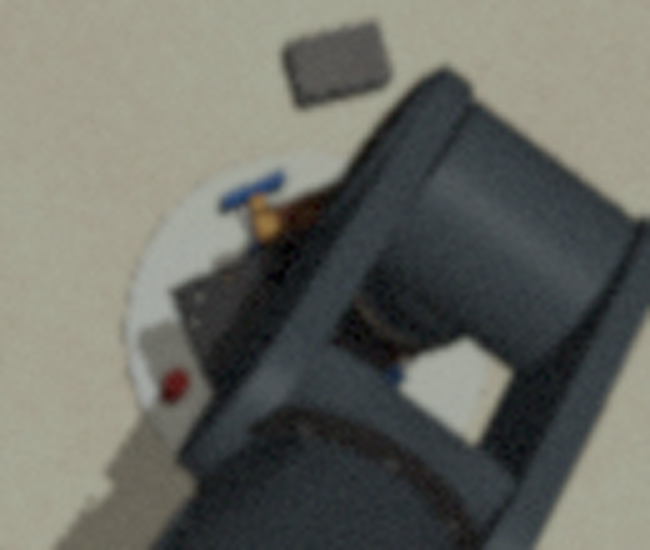

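```bash
python3 - <<'E'
from mv import *
p,R=plan(*board_to_tool(.0115,.14,.30)); p,R=plan(*board_to_tool(.0115,.1006,.30),p,R)
E
```

```text
t 13.43 pos [ 0.557  -0.19    0.1761] shift cm [0.41 1.51 8.18] rot [-0.001  0.05  -0.011] F [-0.   0.3  0.1] rows 2.0
t 13.43 pos [ 0.557  -0.19    0.1761] shift cm [-0.53  0.    3.9 ] rot [0. 0. 0.] F [-0.   0.3  0.1] rows 0.9
```

{"fn": "send_rows", "kwargs": {"deltas": [{"tx":0.1,"ty":0.5,"tz":2,"rx":0,"ry":0.02,"rz":0},{"tx":0.2,"ty":1,"tz":4,"rx":0,"ry":0.04,"rz":-0.01},{"tx":0.4,"ty":1.5,"tz":6,"rx":0,"ry":0.05,"rz":-0.01},{"tx":0.4,"ty":1.5,"tz":8,"rx":0,"ry":0.05,"rz":-0.01},{"tx":0.4,"ty":1.5,"tz":8,"rx":0,"ry":0.05,"rz":-0.01}]}}

```text
time: 13.85
position: [0.5715, -0.198, 0.094]
tool_rot: [0.974, 0.215, 0.064, -0.017]
ft_force: [0.1, 0.5, -0.3]
grip_width: 0.0595
```

{"fn": "send_rows", "kwargs": {"deltas": [{"tx":0,"ty":0,"tz":0,"rx":0,"ry":0,"rz":0},{"tx":0,"ty":0,"tz":0,"rx":0,"ry":0,"rz":0}]}}

```text
time: 14.02
position: [0.5746, -0.2004, 0.0986]
tool_rot: [0.974, 0.215, 0.067, -0.014]
ft_force: [-0.0, 0.4, -0.0]
grip_width: 0.0592
```

```bash
python3 look.py 10; python3 - <<'E'
from mv import *
p,R=plan(*board_to_tool(.0115,.1006,.30))
E
```

```text
t 14.02 pos [ 0.5746 -0.2004  0.0986] shift cm [-0.37 -0.16 -7.78] rot [ 0.002 -0.052 -0.001] F [-0.   0.4 -0. ] rows 1.9
side 67
2 [ 0.0352 -0.0304 -0.0581]
50 [ 0.0477 -0.0091 -0.0538]
98 [ 0.0567  0.0289 -0.0485]
266 108
top 104
2 [ 0.0399 -0.0303 -0.0592]
50 [ 0.0506 -0.0093 -0.0539]
98 [ 0.0581  0.0251 -0.0499]
308 115
t 14.12 pos [ 0.5751 -0.2011  0.0992] shift cm [-0.68 -0.27  4.32] rot [ 0.004 -0.003 -0.001] F [-0.  -0.2  0. ] rows 1.1
```

View pics/s10.png

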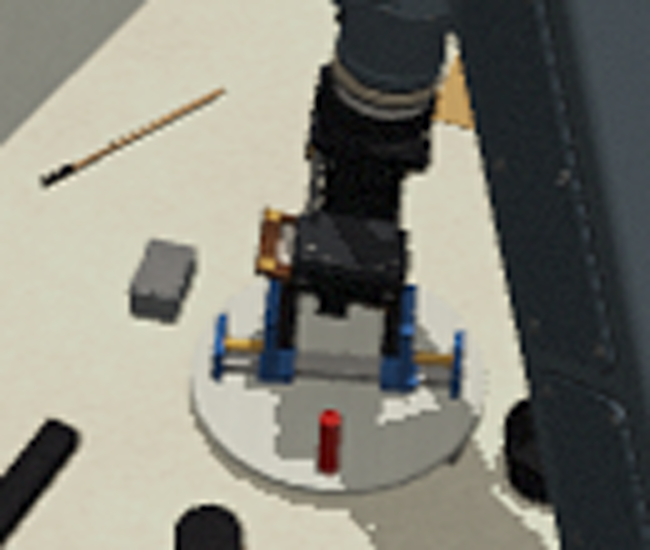

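```bash
cat > ov2.py <<'E'
from ov import *
import mv
from mv import *
def overlay(d,name,jaws=(0,0),s=8,w=95,h=70,psi=None):
    o=robot.get_obs();p=np.array(o['position']);R=Rot.from_quat(o['tool_rot']).as_matrix()
    uv=proj(d,np.r_[H,.09])[0].astype(int);x0,y0=uv[0]-w//2,uv[1]-h//2
    im=cr(d,(x0,y0,x0+w,y0+h),s)
    tt(im,d,(H[0],H[1],PSI if psi is None else psi),s,x0,y0,jaws)
    Rb=R@np.diag([1.,-1,-1])@Rot.from_euler('y',-REL).as_matrix()
    wire(im,d,box(p+R@CB,Rb,.1,.06,.008),s,x0,y0,(0,255,0))
    cv2.imwrite(name,im)
    u=np.array([np.cos(PSI),np.sin(PSI)]);v=np.array([-u[1],u[0]]);c=p+R@CB
    b=Rb[:,0]; print('board in holder: x %.4f y %.4f z %.4f tilt %.3f yawrel %.3f roll %.3f'%((c[:2]-H)@u,(c[:2]-H)@v,c[2],np.arcsin(b[2]),np.arctan2(b[1],b[0])-PSI,np.arcsin(Rb[2,1])),'F',np.round(o['ft_force'],1),'t',round(o['time'],2),'w',round(o['grip_width'],4))
E
python3 - <<'E'
from ov2 import *
d=load('side10.npz'); overlay(d,'pics/o10.png')
E
```

```text
board in holder: x 0.0121 y -0.0024 z 0.1443 tilt 0.303 yawrel -0.000 roll -0.003 F [-0.  -0.2  0. ] t 14.12 w 0.0596
```

View pics/o10.png

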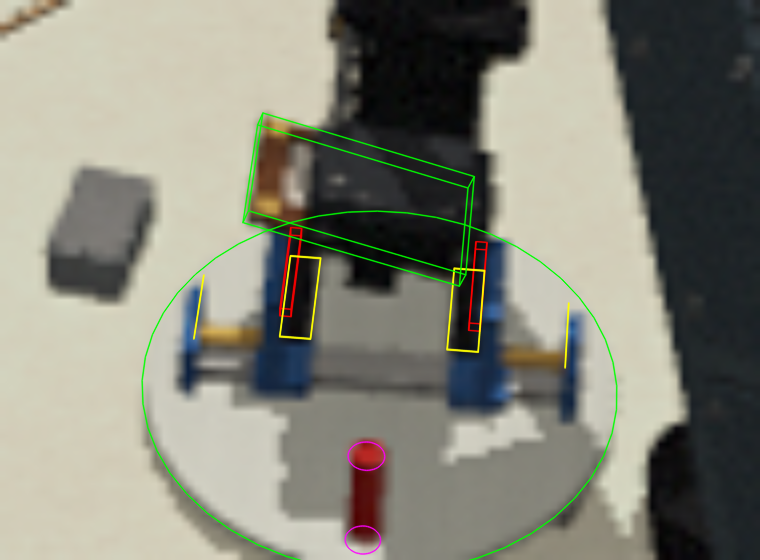

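```bash
python3 - <<'E'
from mv import *
p,R=plan(*board_to_tool(.014,.101,.30))
E
```

```text
t 14.12 pos [ 0.5751 -0.2011  0.0992] shift cm [-0.43 -0.27  4.31] rot [ 0.004 -0.003 -0.001] F [-0.  -0.2  0. ] rows 1.0
```

{"fn": "send_rows", "kwargs": {"deltas": [{"tx":0,"ty":-0.3,"tz":1,"rx":0,"ry":0,"rz":0},{"tx":-0.2,"ty":-0.3,"tz":2,"rx":0,"ry":0,"rz":0},{"tx":-0.3,"ty":-0.3,"tz":3,"rx":0,"ry":0,"rz":0},{"tx":-0.4,"ty":-0.3,"tz":4,"rx":0,"ry":0,"rz":0},{"tx":-0.4,"ty":-0.3,"tz":4.2,"rx":0,"ry":0,"rz":0}]}}

```text
time: 14.53
position: [0.5737, -0.1972, 0.0534]
tool_rot: [0.974, 0.214, 0.066, -0.015]
ft_force: [-1.6, -0.8, 4.7]
grip_width: 0.0593
```

{"fn": "send_rows", "kwargs": {"deltas": [{"tx":0,"ty":0,"tz":0,"rx":0,"ry":0,"rz":0},{"tx":0,"ty":0,"tz":0,"rx":0,"ry":0,"rz":0}]}}

```text
time: 14.7
position: [0.5744, -0.1978, 0.0551]
tool_rot: [0.974, 0.214, 0.067, -0.014]
ft_force: [0.1, 0.4, -1.3]
grip_width: 0.0597
```

```bash
python3 - <<'E'
from ov2 import *
d=robot.camera('side'); np.savez('side11.npz',**d); overlay(d,'pics/o11.png')
plan(*board_to_tool(.014,.101,.30))
E
```

```text
board in holder: x 0.0132 y 0.0005 z 0.1005 tilt 0.301 yawrel -0.002 roll -0.001 F [-0.1 -0.8 -0.2] t 14.75 w 0.0597
t 14.75 pos [ 0.5747 -0.1979  0.0554] shift cm [ 0.08  0.05 -0.04] rot [ 0.001 -0.001 -0.002] F [-0.1 -0.8 -0.2] rows 0.0
```

View pics/o11.png

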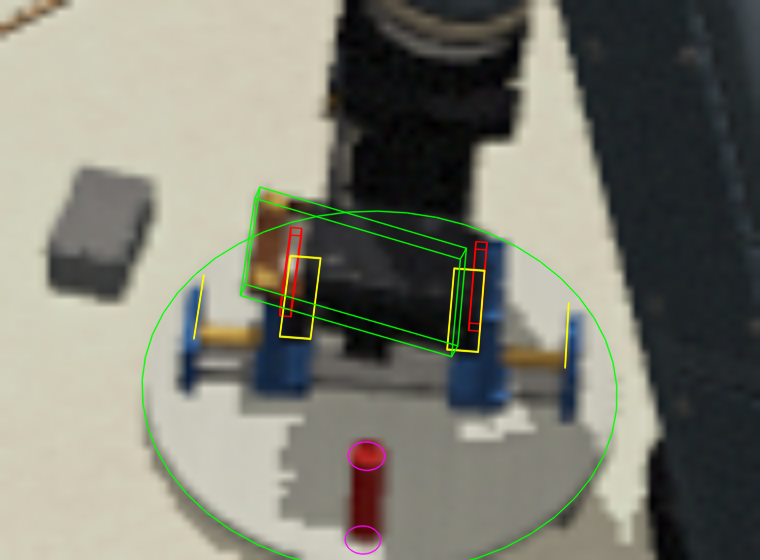

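```bash
python3 - <<'E'
from mv import *
p,R=plan(*board_to_tool(-.001,.1006,.30)); plan(*board_to_tool(-.0135,.1006,.30),p,R)
E
```

```text
t 14.75 pos [ 0.5747 -0.1979  0.0554] shift cm [-1.41  0.05 -0.2 ] rot [ 0.001 -0.001 -0.002] F [-0.1 -0.8 -0.2] rows 0.3
t 14.75 pos [ 0.5747 -0.1979  0.0554] shift cm [-1.24  0.   -0.17] rot [0. 0. 0.] F [-0.1 -0.8 -0.2] rows 0.3
```

{"fn": "send_rows", "kwargs": {"deltas": [{"tx":-0.4,"ty":0,"tz":-0.05,"rx":0,"ry":0,"rz":0},{"tx":-0.8,"ty":0,"tz":-0.1,"rx":0,"ry":0,"rz":0},{"tx":-1.1,"ty":0,"tz":-0.15,"rx":0,"ry":0,"rz":0},{"tx":-1.4,"ty":0,"tz":-0.2,"rx":0,"ry":0,"rz":0},{"tx":-1.4,"ty":0,"tz":-0.2,"rx":0,"ry":0,"rz":0}]}}

```text
time: 15.17
position: [0.562, -0.204, 0.056]
tool_rot: [0.974, 0.214, 0.068, -0.014]
ft_force: [3.8, 2.2, -1.1]
grip_width: 0.0596
```

```bash
python3 - <<'E'
from ov2 import *
d=robot.camera('side'); np.savez('side12.npz',**d); overlay(d,'pics/o12.png')
u=np.array([np.cos(PSI),np.sin(PSI)]); print('F along u',robot.get_obs()['ft_force'][:2]@u)
E
```

```text
board in holder: x -0.0007 y 0.0004 z 0.1011 tilt 0.303 yawrel -0.003 roll -0.002 F [ 3.3  2.3 -0.3] t 15.22 w 0.0593
F along u 3.9589599009978316
```

View pics/o12.png

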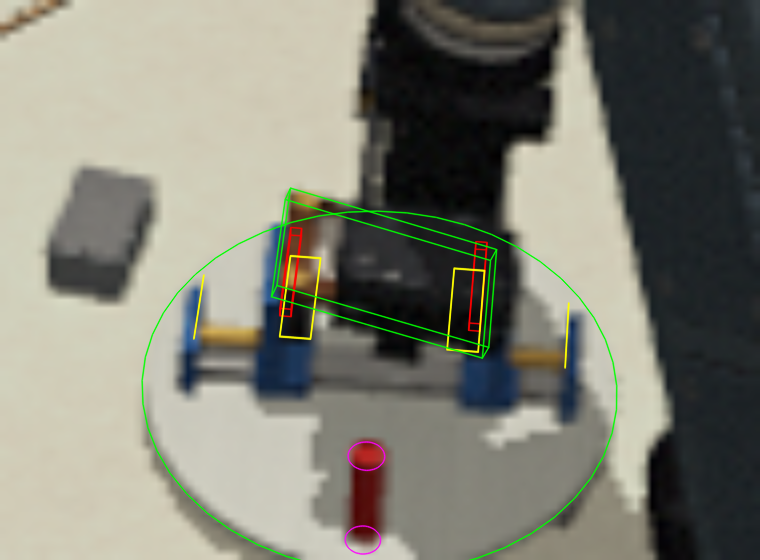

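{"fn": "send_rows", "kwargs": {"deltas": [{"tx":-0.3,"ty":0,"tz":-0.05,"rx":0,"ry":0,"rz":0},{"tx":-0.6,"ty":0,"tz":-0.1,"rx":0,"ry":0,"rz":0},{"tx":-0.9,"ty":0,"tz":-0.1,"rx":0,"ry":0,"rz":0},{"tx":-1.3,"ty":0,"tz":-0.15,"rx":0,"ry":0,"rz":0},{"tx":-1.3,"ty":0,"tz":-0.15,"rx":0,"ry":0,"rz":0}]}}

```text
time: 15.63
position: [0.5511, -0.2092, 0.056]
tool_rot: [0.974, 0.214, 0.069, -0.014]
ft_force: [5.9, 4.3, 1.6]
grip_width: 0.0599
```

```bash
python3 - <<'E'
from ov2 import *
d=robot.camera('side'); np.savez('side13.npz',**d); overlay(d,'pics/o13.png')
u=np.array([np.cos(PSI),np.sin(PSI)]); print('F along u',robot.get_obs()['ft_force'][:2]@u)
q0=None
# stage C: near lower corner at hold height
t=.301
for tt_ in (.2,.1,.0):
    plan(*board_to_tool(-.0135,.082+.05*np.sin(tt_)+.004*np.cos(tt_),tt_))
E
```

```text
board in holder: x -0.0128 y 0.0003 z 0.1011 tilt 0.304 yawrel -0.003 roll -0.002 F [ 5.9  4.5 -0.4] t 15.68 w 0.0596
F along u 7.21472912284323
t 15.68 pos [ 0.5514 -0.2091  0.056 ] shift cm [-0.6   0.02  0.38] rot [ 0.003 -0.104 -0.003] F [ 5.9  4.5 -0.4] rows 0.8
t 15.68 pos [ 0.5514 -0.2091  0.056 ] shift cm [-1.09  0.02  0.71] rot [ 0.003 -0.204 -0.003] F [ 5.9  4.5 -0.4] rows 1.6
t 15.68 pos [ 0.5514 -0.2091  0.056 ] shift cm [-1.56  0.02  1.  ] rot [ 0.002 -0.304 -0.004] F [ 5.9  4.5 -0.4] rows 2.4
```

View pics/o13.png

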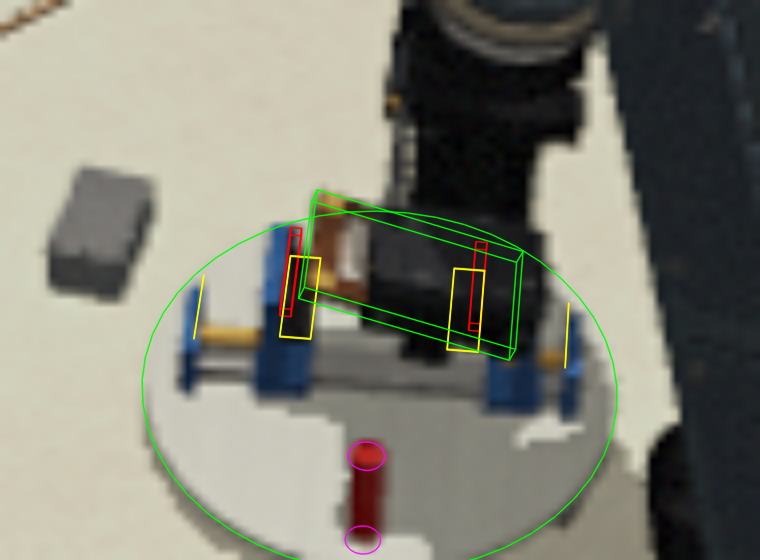

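```bash
python3 - <<'E'
from mv import *
for tt_ in (.22,.15,.08,.0):
    plan(*board_to_tool(-.0148,.0825+.05*np.sin(tt_)+.004*np.cos(tt_),tt_))
E
```

```text
t 15.68 pos [ 0.5514 -0.2091  0.056 ] shift cm [-0.62  0.02  0.25] rot [ 0.003 -0.084 -0.003] F [ 5.9  4.5 -0.4] rows 0.7
t 15.68 pos [ 0.5514 -0.2091  0.056 ] shift cm [-0.96  0.02  0.48] rot [ 0.003 -0.154 -0.003] F [ 5.9  4.5 -0.4] rows 1.2
t 15.68 pos [ 0.5514 -0.2091  0.056 ] shift cm [-1.3   0.02  0.7 ] rot [ 0.002 -0.224 -0.003] F [ 5.9  4.5 -0.4] rows 1.8
t 15.68 pos [ 0.5514 -0.2091  0.056 ] shift cm [-1.68  0.02  0.93] rot [ 0.002 -0.304 -0.004] F [ 5.9  4.5 -0.4] rows 2.4
```

{"fn": "send_rows", "kwargs": {"deltas": [{"tx":-0.3,"ty":0,"tz":0.1,"rx":0,"ry":-0.04,"rz":0},{"tx":-0.6,"ty":0,"tz":0.25,"rx":0,"ry":-0.08,"rz":0},{"tx":-0.8,"ty":0,"tz":0.35,"rx":0,"ry":-0.12,"rz":0},{"tx":-1,"ty":0,"tz":0.5,"rx":0,"ry":-0.155,"rz":0},{"tx":-1,"ty":0,"tz":0.5,"rx":0,"ry":-0.155,"rz":0}]}}

```text
time: 16.1
position: [0.5448, -0.2121, 0.0492]
tool_rot: [0.977, 0.215, -0.006, 0.003]
ft_force: [7.2, 5.7, -0.3]
grip_width: 0.0592
```

```bash
python3 - <<'E'
from ov2 import *
d=robot.camera('side'); np.savez('side14.npz',**d); overlay(d,'pics/o14.png',jaws=(.017,0))
u=np.array([np.cos(PSI),np.sin(PSI)]); print('F along u',robot.get_obs()['ft_force'][:2]@u)
for tt_ in (.08,.0):
    plan(*board_to_tool(-.0148,.0825+.05*np.sin(tt_)+.004*np.cos(tt_),tt_))
E
```

```text
board in holder: x -0.0134 y 0.0003 z 0.0934 tilt 0.151 yawrel -0.001 roll -0.003 F [ 7.2  5.4 -0.2] t 16.15 w 0.0595
F along u 8.772433408024202
t 16.15 pos [ 0.5447 -0.2122  0.0493] shift cm [-0.45  0.02  0.21] rot [ 0.003 -0.071 -0.002] F [ 7.2  5.4 -0.2] rows 0.6
t 16.15 pos [ 0.5447 -0.2122  0.0493] shift cm [-0.79  0.02  0.5 ] rot [ 0.003 -0.151 -0.002] F [ 7.2  5.4 -0.2] rows 1.2
```

View pics/o14.png

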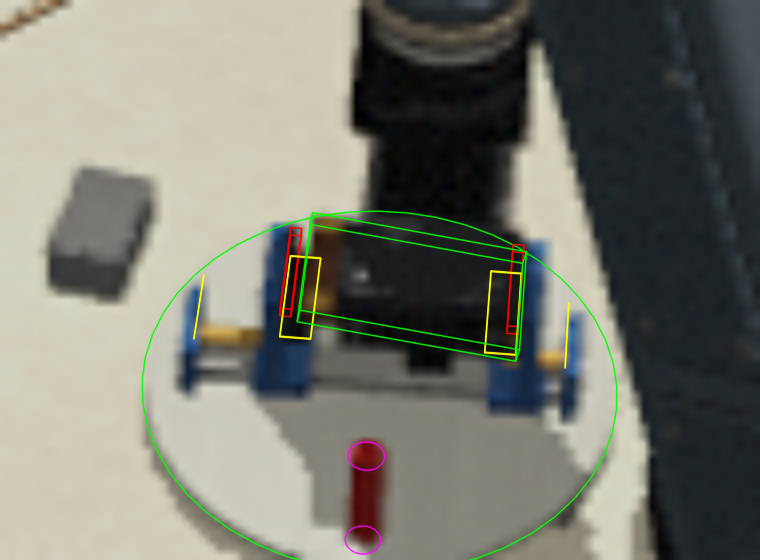

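{"fn": "send_rows", "kwargs": {"deltas": [{"tx":-0.2,"ty":0,"tz":0.1,"rx":0,"ry":-0.04,"rz":0},{"tx":-0.4,"ty":0,"tz":0.2,"rx":0,"ry":-0.075,"rz":0},{"tx":-0.5,"ty":0,"tz":0.35,"rx":0,"ry":-0.11,"rz":0},{"tx":-0.7,"ty":0,"tz":0.5,"rx":0,"ry":-0.15,"rz":0},{"tx":-0.7,"ty":0,"tz":0.5,"rx":0,"ry":-0.15,"rz":0}]}}

```text
time: 16.57
position: [0.5389, -0.2148, 0.0437]
tool_rot: [0.973, 0.214, -0.079, 0.019]
ft_force: [7.9, 5.3, 0.1]
grip_width: 0.0592
```

```bash
python3 - <<'E'
from ov2 import *
d=robot.camera('side'); np.savez('side15.npz',**d); overlay(d,'pics/o15.png',jaws=(.018,0))
u=np.array([np.cos(PSI),np.sin(PSI)]); print('F along u',robot.get_obs()['ft_force'][:2]@u)
plan(*board_to_tool(-.0138,.0845,0)); plan(*board_to_tool(-.0005,.0845,0))
E
```

```text
board in holder: x -0.0134 y 0.0004 z 0.0860 tilt 0.002 yawrel -0.001 roll -0.004 F [ 7.   5.1 -2.1] t 16.62 w 0.0595
F along u 8.480062335326998
t 16.62 pos [ 0.5387 -0.2149  0.0439] shift cm [-0.02  0.02  0.15] rot [ 0.003 -0.002 -0.002] F [ 7.   5.1 -2.1] rows 0.0
t 16.62 pos [ 0.5387 -0.2149  0.0439] shift cm [ 1.29  0.02 -0.06] rot [ 0.003 -0.002 -0.002] F [ 7.   5.1 -2.1] rows 0.3
```

View pics/o15.png

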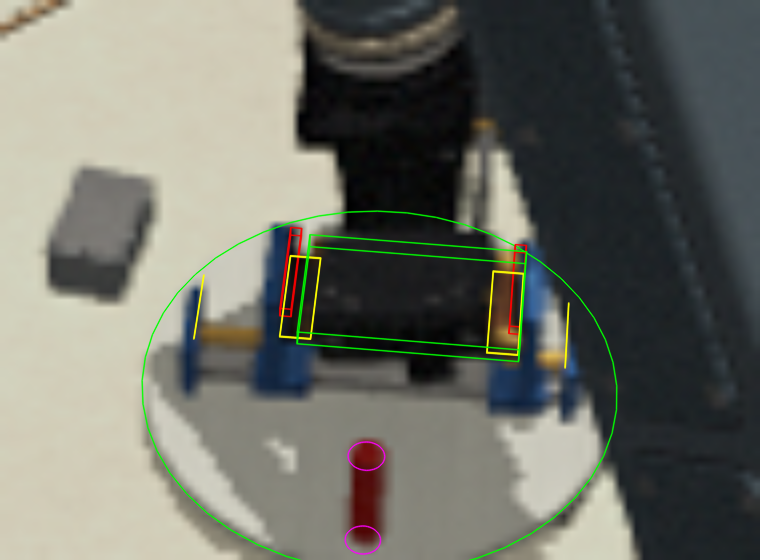

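{"fn": "send_rows", "kwargs": {"deltas": [{"tx":0,"ty":0,"tz":0.1,"rx":0,"ry":0,"rz":0},{"tx":0.3,"ty":0,"tz":0.05,"rx":0,"ry":0,"rz":0},{"tx":0.6,"ty":0,"tz":0,"rx":0,"ry":0,"rz":0},{"tx":0.9,"ty":0,"tz":-0.05,"rx":0,"ry":0,"rz":0},{"tx":0.9,"ty":0,"tz":-0.05,"rx":0,"ry":0,"rz":0}]}}

```text
time: 17.03
position: [0.5457, -0.2116, 0.0434]
tool_rot: [0.973, 0.214, -0.079, 0.019]
ft_force: [5.0, 3.1, 0.2]
grip_width: 0.0597
```

```bash
python3 - <<'E'
from ov2 import *
d=robot.camera('side'); np.savez('side16.npz',**d); overlay(d,'pics/o16.png',jaws=(.009,0))
u=np.array([np.cos(PSI),np.sin(PSI)]); print('F along u',robot.get_obs()['ft_force'][:2]@u)
plan(*board_to_tool(-.0,.0845,0))
E
```

```text
board in holder: x -0.0060 y 0.0004 z 0.0855 tilt 0.001 yawrel -0.002 roll -0.003 F [5.2 3.6 1.1] t 17.08 w 0.0594
F along u 6.257464117962922
t 17.08 pos [ 0.5455 -0.2117  0.0435] shift cm [0.6  0.03 0.  ] rot [ 0.003 -0.001 -0.002] F [5.2 3.6 1.1] rows 0.1
```

View pics/o16.png

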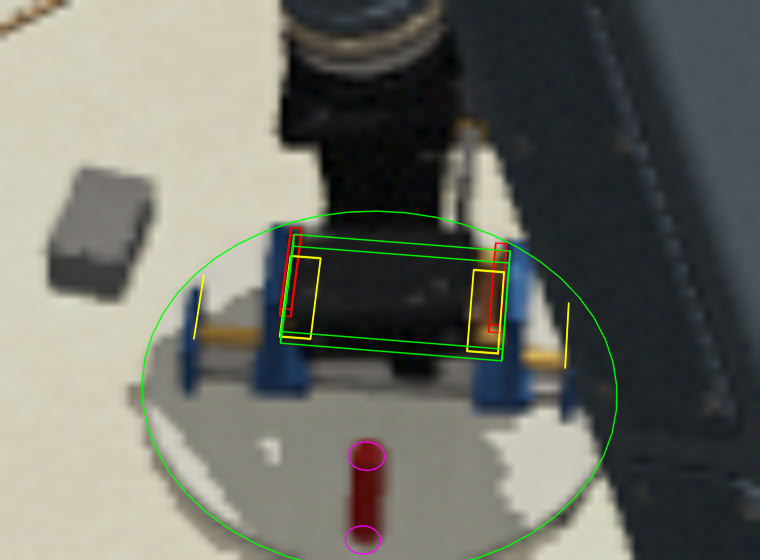

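{"fn": "send_rows", "kwargs": {"deltas": [{"tx":0.2,"ty":0,"tz":-0.05,"rx":0,"ry":0,"rz":0},{"tx":0.4,"ty":0,"tz":-0.05,"rx":0,"ry":0,"rz":0},{"tx":0.6,"ty":0,"tz":-0.08,"rx":0,"ry":0,"rz":0},{"tx":0.7,"ty":0,"tz":-0.1,"rx":0,"ry":0,"rz":0},{"tx":0.7,"ty":0,"tz":-0.1,"rx":0,"ry":0,"rz":0}]}}

```text
time: 17.5
position: [0.5496, -0.2097, 0.0434]
tool_rot: [0.973, 0.214, -0.082, 0.019]
ft_force: [1.4, 0.7, 4.1]
grip_width: 0.0595
```

```bash
python3 - <<'E'
from ov2 import *
d=robot.camera('side'); np.savez('side17.npz',**d); overlay(d,'pics/o17.png',jaws=(.005,.005))
u=np.array([np.cos(PSI),np.sin(PSI)]); print('F along u',robot.get_obs()['ft_force'][:2]@u)
E
```

```text
board in holder: x -0.0011 y 0.0004 z 0.0853 tilt -0.004 yawrel -0.002 roll -0.002 F [1.7 1.1 3.3] t 17.55 w 0.0595
F along u 2.0302875887068663
```

View pics/o17.png

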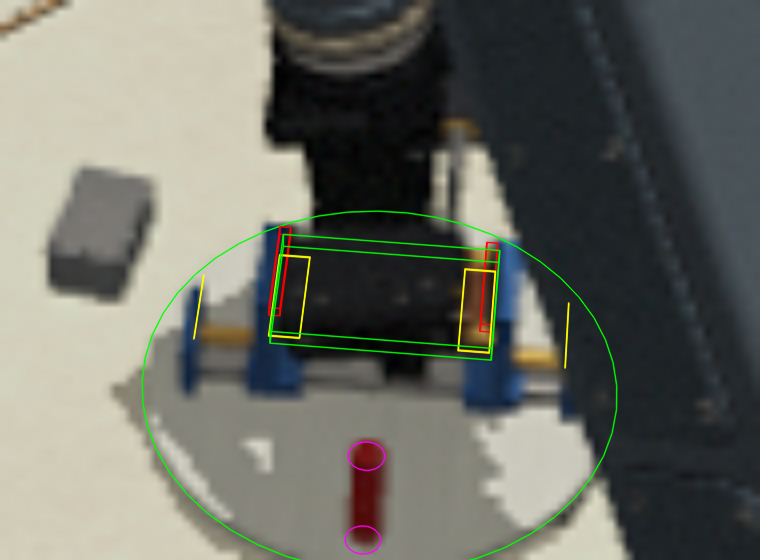

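{"fn": "send_rows", "kwargs": {"deltas": [{"tx":0.15,"ty":0,"tz":0,"rx":0,"ry":0,"rz":0},{"tx":0.3,"ty":0,"tz":-0.05,"rx":0,"ry":0,"rz":0},{"tx":0.3,"ty":0,"tz":-0.05,"rx":0,"ry":0,"rz":0}]}}

```text
time: 17.8
position: [0.5521, -0.2085, 0.0429]
tool_rot: [0.973, 0.214, -0.082, 0.019]
ft_force: [-1.0, -0.4, 3.2]
grip_width: 0.0597
```

```bash
python3 - <<'E'
from ov2 import *
d=robot.camera('side'); np.savez('side18.npz',**d); overlay(d,'pics/o18.png',jaws=(.005,.005))
o=robot.get_obs();u=np.array([np.cos(PSI),np.sin(PSI)]); print('F along u',o['ft_force'][:2]@u, o['moment'])
E
```

```text
board in holder: x 0.0017 y 0.0005 z 0.0849 tilt -0.004 yawrel -0.002 roll -0.001 F [-0.7 -0.6  3.5] t 17.85 w 0.0592
F along u -0.8519250480461443 [-0.11507959  0.00872389  0.17244845]
```

{"fn": "send_rows", "kwargs": {"deltas": [{"tx":-0.1,"ty":0,"tz":0,"rx":0,"ry":0,"rz":0},{"tx":-0.1,"ty":0,"tz":0,"rx":0,"ry":0,"rz":0},{"tx":-0.1,"ty":0,"tz":0,"rx":0,"ry":0,"rz":0},{"tx":-0.1,"ty":0,"tz":0,"rx":0,"ry":0,"rz":0}], "claw": 7.6, "squeeze": 5}}

```text
time: 18.18
position: [0.5511, -0.2082, 0.0427]
tool_rot: [0.973, 0.214, -0.082, 0.018]
ft_force: [-0.4, -0.6, -0.2]
grip_width: 0.0739
```

```bash
python3 - <<'E'
from ov2 import *
d=robot.camera('side'); np.savez('side19.npz',**d); overlay(d,'pics/o19.png',jaws=(.005,.005))
d=robot.camera('top'); np.savez('top19.npz',**d)
o=robot.get_obs(); print(o['grip_width'],o['position'],o['ft_force'])
E
```

```text
board in holder: x 0.0009 y 0.0010 z 0.0847 tilt -0.004 yawrel -0.003 roll -0.000 F [-0.3  0.5  0.4] t 18.23 w 0.0747
0.07542239349506885 [ 0.55125957 -0.20831146  0.04282246] [-0.71984035  0.42318369 -0.66859081]
```

View pics/o19.png

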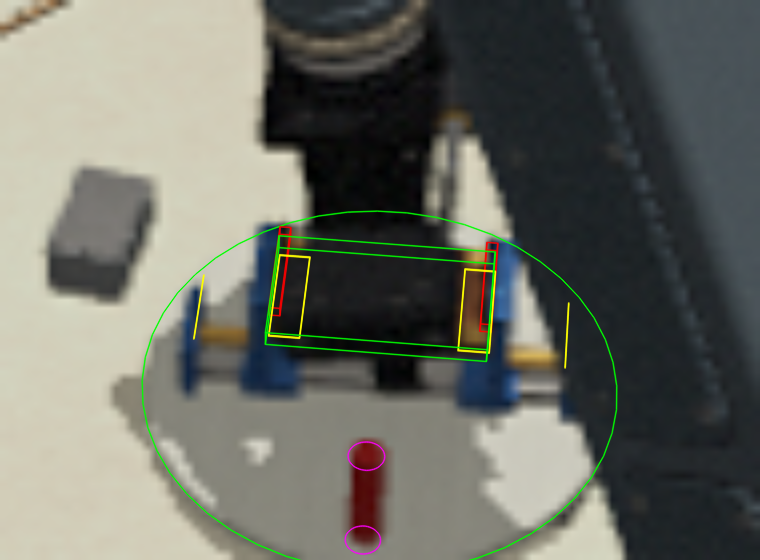

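{"fn": "send_rows", "kwargs": {"deltas": [{"tx":0,"ty":0,"tz":-1,"rx":0,"ry":0,"rz":0},{"tx":0,"ty":0,"tz":-3,"rx":0,"ry":0,"rz":0},{"tx":0,"ty":0,"tz":-6,"rx":0,"ry":0,"rz":0},{"tx":0,"ty":0,"tz":-9,"rx":0,"ry":0,"rz":0},{"tx":0,"ty":0,"tz":-12,"rx":0,"ry":0,"rz":0}]}}

```text
time: 18.7
position: [0.5697, -0.1996, 0.1632]
tool_rot: [0.973, 0.214, -0.082, 0.018]
ft_force: [1.5, -0.5, -0.5]
grip_width: 0.0759
```

```bash
cat > chk.py <<'E'
from ov2 import *
import sys
k=sys.argv[1]
d=robot.camera('side'); np.savez(f'side{k}.npz',**d)
uv=proj(d,np.r_[H,.09])[0].astype(int);x0,y0=uv[0]-50,uv[1]-35
crop(d,f'pics/c{k}.png',x0,y0,x0+100,y0+75,8)
P=cloud(d);c=d['color'].astype(int)
m=(np.hypot(P[...,0]-H[0],P[...,1]-H[1])<.07)&(P[...,2]>.075)&(P[...,2]<.1)&(c[...,0]>c[...,2]+20)
q=P[m]
u=np.array([np.cos(PSI),np.sin(PSI)]);v=np.array([-u[1],u[0]])
w=np.c_[(q[:,:2]-H)@u,(q[:,:2]-H)@v,q[:,2]]
print(len(q),np.percentile(w,[2,50,98],axis=0).round(4).tolist())
A=np.c_[w[:,:2],np.ones(len(w))]; print('plane',np.linalg.lstsq(A,w[:,2],rcond=None)[0].round(4))
o=robot.get_obs();print(o['time'],o['position'],o['grip_width'])
E
python3 chk.py 20
```

```text
258 [[-0.0457, -0.0292, 0.0839], [-0.0085, 0.0025, 0.0884], [0.046, 0.0308, 0.0946]]
plane [0.0054 0.0014 0.0885]
18.75 [ 0.57450616 -0.20110824  0.16988742] 0.07575650662202592
```

View pics/c20.png

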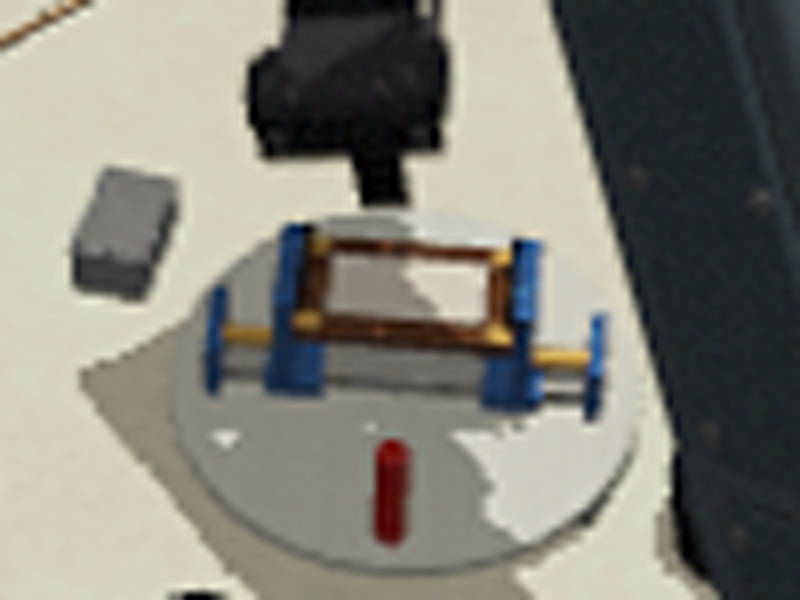

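```bash
cat >> mv.py <<'E'
def handle(dth,z,r=.094,lag=0.0):
    a=PSI+np.pi/2+dth
    p=np.r_[H+r*np.array([np.cos(a),np.sin(a)]),z]
    return p,TR(PSI-np.pi/2+dth+lag,0)
E
python3 - <<'E'
from mv import *
p,R=plan(*handle(0,.13)); print(p)
from kin import *
P=np.load('P.npy'); q=[-.4,.7,1.5,0,1,2.3]
for d in np.arange(0,1.61,.2):
    pp,RR=handle(d,.033); q,e=ik(pp,RR,P,q); print(round(d,2),pp.round(3),q.round(2),round(e,4))
t=load('top1.npz');s=load('side1.npz')
for x in robot.tip_of('tin_mid','side')[:3]: print(x['p'],ray(s,x['xy'],.025))
print(ray(t,(378,239),.025),ray(s,(376,194),.025))
E
```

```text
t 18.75 pos [ 0.5745 -0.2011  0.1699] shift cm [-0.22 -9.67  3.97] rot [0.133 0.117 1.565] F [ 2.5 -0.4  3.3] rows 12.6
[ 0.52638742 -0.11725422  0.13      ]
0.0 [ 0.526 -0.117  0.033] [-0.43  0.66  1.78 -0.    0.7   2.28] 0.0
0.2 [ 0.51  -0.127  0.033] [-0.46  0.65  1.81 -0.    0.68  2.05] 0.0
0.4 [ 0.496 -0.139  0.033] [-0.49  0.64  1.84 -0.    0.66  1.82] 0.0
0.6 [ 0.485 -0.155  0.033] [-0.53  0.64  1.86 -0.    0.65  1.58] 0.0
0.8 [ 0.477 -0.172  0.033] [-0.57  0.64  1.86 -0.    0.64  1.34] 0.0
1.0 [ 0.473 -0.19   0.033] [-0.6   0.64  1.85  0.    0.65  1.11] 0.0
1.2 [ 0.472 -0.209  0.033] [-0.63  0.64  1.84 -0.    0.66  0.87] 0.0
1.4 [ 0.475 -0.227  0.033] [-0.66  0.65  1.81 -0.    0.68  0.65] 0.0
1.6 [ 0.482 -0.245  0.033] [-0.68  0.66  1.78 -0.    0.7   0.43] 0.0
0.46 [ 0.39034821 -0.22035269  0.025     ]
[ 0.39706754 -0.22606295  0.025     ] [ 0.40132576 -0.23403231  0.025     ]
```

{"fn": "send_rows", "kwargs": {"deltas": [{"tx":0,"ty":-1,"tz":0,"rx":0.01,"ry":0.02,"rz":0.12},{"tx":0,"ty":-2,"tz":0,"rx":0.02,"ry":0.03,"rz":0.24},{"tx":0,"ty":-4,"tz":0.5,"rx":0.03,"ry":0.04,"rz":0.36},{"tx":0,"ty":-6,"tz":1,"rx":0.04,"ry":0.05,"rz":0.48},{"tx":0,"ty":-7,"tz":1.5,"rx":0.05,"ry":0.06,"rz":0.6}], "claw": 5.0}}

```text
time: 19.22
position: [0.5363, -0.1353, 0.1463]
tool_rot: [0.995, -0.088, -0.05, 0.011]
ft_force: [-0.2, -0.1, 0.9]
grip_width: 0.0534
```

```bash
python3 - <<'E'
from mv import *
p,R=plan(*handle(0,.13))
E
```

```text
t 19.22 pos [ 0.5363 -0.1353  0.1463] shift cm [-1.12 -1.65  1.7 ] rot [0.074 0.075 0.959] F [-0.2 -0.1  0.9] rows 7.7
```

{"fn": "send_rows", "kwargs": {"deltas": [{"tx":-0.2,"ty":-0.4,"tz":0,"rx":0.01,"ry":0.01,"rz":0.12},{"tx":-0.4,"ty":-0.8,"tz":0,"rx":0.02,"ry":0.02,"rz":0.24},{"tx":-0.6,"ty":-1.2,"tz":0,"rx":0.03,"ry":0.03,"rz":0.36},{"tx":-0.8,"ty":-1.6,"tz":0.4,"rx":0.04,"ry":0.04,"rz":0.48},{"tx":-1,"ty":-1.6,"tz":0.8,"rx":0.05,"ry":0.05,"rz":0.6}]}}

```text
time: 19.63
position: [0.5299, -0.1194, 0.1392]
tool_rot: [0.925, -0.378, -0.016, 0.003]
ft_force: [-0.2, -0.2, -0.5]
grip_width: 0.0499
```

```bash
python3 - <<'E'
from mv import *
p,R=plan(*handle(0,.13))
E
```

```text
t 19.63 pos [ 0.5299 -0.1194  0.1392] shift cm [-0.37  0.08  0.93] rot [0.023 0.025 0.359] F [-0.2 -0.2 -0.5] rows 2.9
```

{"fn": "send_rows", "kwargs": {"deltas": [{"tx":-0.1,"ty":0,"tz":0,"rx":0.01,"ry":0.01,"rz":0.12},{"tx":-0.3,"ty":0.1,"tz":0,"rx":0.02,"ry":0.02,"rz":0.24},{"tx":-0.4,"ty":0.1,"tz":0.5,"rx":0.023,"ry":0.025,"rz":0.36},{"tx":-0.4,"ty":0.1,"tz":0.9,"rx":0.023,"ry":0.025,"rz":0.36},{"tx":-0.4,"ty":0.1,"tz":0.9,"rx":0.023,"ry":0.025,"rz":0.36}]}}

```text
time: 20.05
position: [0.5253, -0.1175, 0.1295]
tool_rot: [0.845, -0.535, -0.001, 0.0]
ft_force: [0.6, -0.9, -0.6]
grip_width: 0.0501
```

```bash
python3 - <<'E'
from mv import *
from ov import *
d=robot.camera('side'); np.savez('side21.npz',**d)
p,R=plan(*handle(0,.13));p,R=plan(*handle(0,.033),p,R)
uv=proj(d,np.r_[H,.09])[0].astype(int);x0,y0=uv[0]-50,uv[1]-45
im=cr(d,(x0,y0,x0+100,y0+85),7); tt(im,d,(H[0],H[1],PSI),7,x0,y0,(.005,.005)); cv2.imwrite('pics/c21.png',im)
E
```

```text
t 20.1 pos [ 0.5258 -0.1178  0.1298] shift cm [-0.03 -0.07 -0.02] rot [0.001 0.001 0.008] F [-0.2  0.2  0. ] rows 0.1
t 20.1 pos [ 0.5258 -0.1178  0.1298] shift cm [0.  0.  9.7] rot [0. 0. 0.] F [-0.2  0.2  0. ] rows 2.3
```

View pics/c21.png

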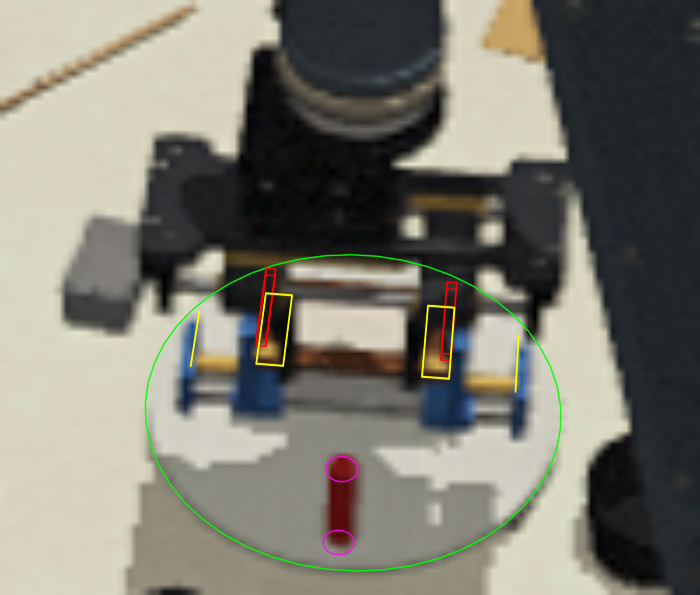

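{"fn": "send_rows", "kwargs": {"deltas": [{"tx":0,"ty":0,"tz":2,"rx":0,"ry":0,"rz":0},{"tx":0,"ty":0,"tz":4.5,"rx":0,"ry":0,"rz":0},{"tx":0,"ty":0,"tz":7,"rx":0,"ry":0,"rz":0},{"tx":0,"ty":0,"tz":9,"rx":0,"ry":0,"rz":0},{"tx":0,"ty":0,"tz":9.6,"rx":0,"ry":0,"rz":0}]}}

```text
time: 20.52
position: [0.5246, -0.1173, 0.0316]
tool_rot: [0.845, -0.535, -0.003, 0.0]
ft_force: [-0.2, -0.3, 0.8]
grip_width: 0.05
```

{"fn": "send_rows", "kwargs": {"deltas": [{"tx":0,"ty":0,"tz":0,"rx":0,"ry":0,"rz":0},{"tx":0,"ty":0,"tz":0,"rx":0,"ry":0,"rz":0}]}}

```text
time: 20.68
position: [0.5267, -0.1182, 0.0345]
tool_rot: [0.845, -0.535, 0.0, 0.0]
ft_force: [0.8, 0.5, 1.0]
grip_width: 0.0501
```

```bash
python3 - <<'E'
from mv import *
from ov import *
d=robot.camera('side'); np.savez('side22.npz',**d)
p,R=plan(*handle(0,.034))
uv=proj(d,np.r_[H,.09])[0].astype(int);x0,y0=uv[0]-50,uv[1]-45
im=cr(d,(x0,y0,x0+100,y0+85),7); tt(im,d,(H[0],H[1],PSI),7,x0,y0,(.005,.005)); cv2.imwrite('pics/c22.png',im)
E
```

```text
t 20.73 pos [ 0.5272 -0.1184  0.0351] shift cm [-0.14  0.02  0.11] rot [-0.001 -0.001  0.006] F [1.2 0.  0.6] rows 0.0
```

View pics/c22.png

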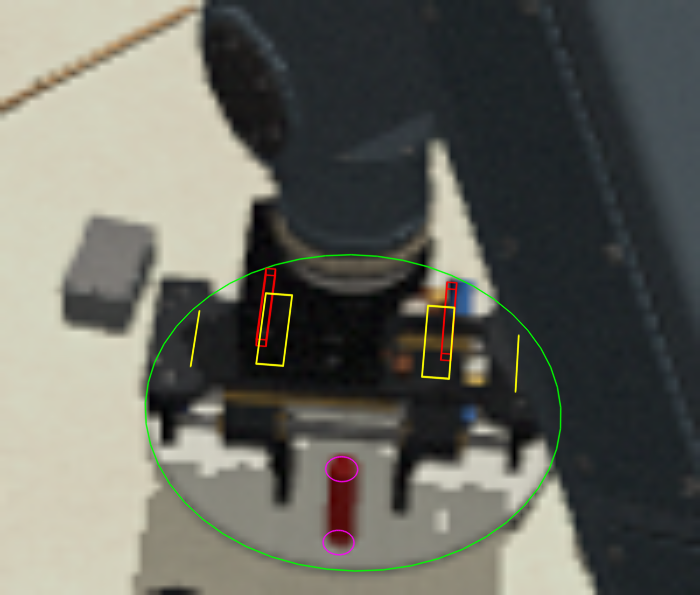

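{"fn": "send_rows", "kwargs": {"deltas": [{"tx":-0.1,"ty":0,"tz":0,"rx":0,"ry":0,"rz":0},{"tx":-0.1,"ty":0,"tz":0,"rx":0,"ry":0,"rz":0},{"tx":-0.1,"ty":0,"tz":0,"rx":0,"ry":0,"rz":0},{"tx":-0.1,"ty":0,"tz":0,"rx":0,"ry":0,"rz":0},{"tx":-0.1,"ty":0,"tz":0,"rx":0,"ry":0,"rz":0}], "claw": 1.0, "squeeze": 6}}

```text
time: 21.15
position: [0.526, -0.1172, 0.0347]
tool_rot: [0.844, -0.536, 0.0, 0.0]
ft_force: [0.6, -0.4, -0.2]
grip_width: 0.0243
```

{"fn": "send_rows", "kwargs": {"deltas": [{"tx":0,"ty":0,"tz":0,"rx":0,"ry":0,"rz":0},{"tx":0,"ty":0,"tz":0,"rx":0,"ry":0,"rz":0},{"tx":0,"ty":0,"tz":0,"rx":0,"ry":0,"rz":0}]}}

```text
time: 21.4
position: [0.5259, -0.1171, 0.0344]
tool_rot: [0.844, -0.536, 0.0, -0.0]
ft_force: [0.8, 0.1, 1.1]
grip_width: 0.0157
```

```bash
python3 - <<'E'
from mv import *
o=robot.get_obs();print(o['grip_width'],o['ft_force'])
for d in(.1,.2,.3,.4,.5): plan(*handle(d,.034))
E
```

```text
0.015688369386988033 [0.82201788 0.13481822 1.13433753]
t 21.4 pos [ 0.5259 -0.1171  0.0344] shift cm [0.08 0.91 0.04] rot [-0.    -0.    -0.095] F [0.8 0.1 1.1] rows 0.8
t 21.4 pos [ 0.5259 -0.1171  0.0344] shift cm [0.21 1.84 0.04] rot [-0.    -0.    -0.195] F [0.8 0.1 1.1] rows 1.6
t 21.4 pos [ 0.5259 -0.1171  0.0344] shift cm [0.44 2.75 0.04] rot [-0.    -0.    -0.295] F [0.8 0.1 1.1] rows 2.4
t 21.4 pos [ 0.5259 -0.1171  0.0344] shift cm [0.76 3.63 0.04] rot [-0.    -0.    -0.395] F [0.8 0.1 1.1] rows 3.2
t 21.4 pos [ 0.5259 -0.1171  0.0344] shift cm [1.16 4.48 0.04] rot [-0.    -0.    -0.495] F [0.8 0.1 1.1] rows 4.0
```

{"fn": "send_rows", "kwargs": {"deltas": [{"tx":0.05,"ty":0.5,"tz":0,"rx":0,"ry":0,"rz":-0.05},{"tx":0.1,"ty":1.1,"tz":0,"rx":0,"ry":0,"rz":-0.12},{"tx":0.2,"ty":1.8,"tz":0,"rx":0,"ry":0,"rz":-0.195},{"tx":0.45,"ty":2.75,"tz":0,"rx":0,"ry":0,"rz":-0.295},{"tx":0.75,"ty":3.6,"tz":0,"rx":0,"ry":0,"rz":-0.395}], "squeeze": 10}}

```text
time: 21.82
position: [0.4966, -0.1387, 0.0344]
tool_rot: [0.934, -0.358, 0.0, -0.0]
ft_force: [2.5, 2.8, 0.9]
grip_width: 0.0158
```

```bash
python3 - <<'E'
from mv import *
o=robot.get_obs();print(o['grip_width'],o['ft_force'])
for d in(.5,.6,.7,.8): plan(*handle(d,.034))
E
```

```text
0.015767938452275868 [2.46243689 2.79751452 0.8553683 ]
t 21.82 pos [ 0.4966 -0.1387  0.0344] shift cm [0.07 1.01 0.03] rot [-0.001 -0.    -0.096] F [2.5 2.8 0.9] rows 0.8
t 21.82 pos [ 0.4966 -0.1387  0.0344] shift cm [0.21 1.94 0.03] rot [-0.001 -0.    -0.196] F [2.5 2.8 0.9] rows 1.6
t 21.82 pos [ 0.4966 -0.1387  0.0344] shift cm [0.44 2.85 0.03] rot [-0.001 -0.    -0.296] F [2.5 2.8 0.9] rows 2.4
t 21.82 pos [ 0.4966 -0.1387  0.0344] shift cm [0.75 3.73 0.03] rot [-0.001 -0.    -0.396] F [2.5 2.8 0.9] rows 3.2
```

Friction resistance of about 3.7 N is as expected. Continue the same arc.

{"fn": "send_rows", "kwargs": {"deltas": [{"tx":0.05,"ty":0.8,"tz":0,"rx":0,"ry":0,"rz":-0.08},{"tx":0.15,"ty":1.6,"tz":0,"rx":0,"ry":0,"rz":-0.16},{"tx":0.3,"ty":2.35,"tz":0,"rx":0,"ry":0,"rz":-0.24},{"tx":0.5,"ty":3.05,"tz":0,"rx":0,"ry":0,"rz":-0.32},{"tx":0.75,"ty":3.7,"tz":0,"rx":0,"ry":0,"rz":-0.395}]}}

```text
time: 22.23
position: [0.4768, -0.1711, 0.0343]
tool_rot: [0.986, -0.168, -0.0, -0.001]
ft_force: [1.3, 2.3, 2.6]
grip_width: 0.0156
```

```bash
python3 - <<'E'
from mv import *
o=robot.get_obs();print(o['grip_width'],o['ft_force'])
for d in(.9,1.,1.1,1.15): plan(*handle(d,.034))
E
```

```text
0.015634417147813072 [1.32943522 2.29922545 2.63458545]
t 22.23 pos [ 0.4768 -0.1711  0.0343] shift cm [0.1  0.96 0.03] rot [-0.001  0.001 -0.102] F [1.3 2.3 2.6] rows 0.8
t 22.23 pos [ 0.4768 -0.1711  0.0343] shift cm [0.25 1.89 0.03] rot [-0.001  0.001 -0.202] F [1.3 2.3 2.6] rows 1.6
t 22.23 pos [ 0.4768 -0.1711  0.0343] shift cm [0.48 2.8  0.03] rot [-0.001  0.001 -0.302] F [1.3 2.3 2.6] rows 2.4
t 22.23 pos [ 0.4768 -0.1711  0.0343] shift cm [0.63 3.25 0.03] rot [-0.001  0.001 -0.352] F [1.3 2.3 2.6] rows 2.8
```

{"fn": "send_rows", "kwargs": {"deltas": [{"tx":0.05,"ty":0.7,"tz":0,"rx":0,"ry":0,"rz":-0.075},{"tx":0.15,"ty":1.4,"tz":0,"rx":0,"ry":0,"rz":-0.15},{"tx":0.25,"ty":1.9,"tz":0,"rx":0,"ry":0,"rz":-0.2},{"tx":0.37,"ty":2.4,"tz":0,"rx":0,"ry":0,"rz":-0.25},{"tx":0.5,"ty":2.8,"tz":0,"rx":0,"ry":0,"rz":-0.3}]}}

```text
time: 22.65
position: [0.4712, -0.1988, 0.0343]
tool_rot: [1.0, -0.02, -0.001, -0.001]
ft_force: [-1.3, 3.2, 5.1]
grip_width: 0.0156
```

```bash
python3 - <<'E'
from mv import *
o=robot.get_obs();print(o['grip_width'],o['ft_force'])
for d in(1.2,1.3,1.4): plan(*handle(d,.034))
E
```

```text
0.015569904372096677 [-1.28706626  3.16314881  5.05268924]
t 22.65 pos [ 0.4712 -0.1988  0.0343] shift cm [0.13 0.97 0.03] rot [-0.002  0.003 -0.103] F [-1.3  3.2  5.1] rows 0.8
t 22.65 pos [ 0.4712 -0.1988  0.0343] shift cm [0.28 1.9  0.03] rot [-0.002  0.002 -0.203] F [-1.3  3.2  5.1] rows 1.6
t 22.65 pos [ 0.4712 -0.1988  0.0343] shift cm [0.51 2.81 0.02] rot [-0.003  0.002 -0.303] F [-1.3  3.2  5.1] rows 2.4
```

{"fn": "send_rows", "kwargs": {"deltas": [{"tx":0.04,"ty":0.3,"tz":-0.05,"rx":0,"ry":0,"rz":-0.03},{"tx":0.08,"ty":0.6,"tz":-0.1,"rx":0,"ry":0,"rz":-0.06},{"tx":0.13,"ty":0.95,"tz":-0.1,"rx":0,"ry":0,"rz":-0.1},{"tx":0.13,"ty":0.95,"tz":-0.1,"rx":0,"ry":0,"rz":-0.1}]}}

```text
time: 22.98
position: [0.4712, -0.2078, 0.0344]
tool_rot: [1.0, 0.03, -0.002, -0.002]
ft_force: [-2.6, 1.5, -1.3]
grip_width: 0.0157
```

```bash
cat > tq.py <<'E'
from mv import *
o=robot.get_obs();p=o['position'];r=p[:2]-H;th=np.arctan2(r[1],r[0])%(2*np.pi)-np.pi/2-PSI
t=np.array([-r[1],r[0]])/np.linalg.norm(r)
print('w',round(o['grip_width'],4),'F',o['ft_force'].round(1),'tang',round(o['ft_force'][:2]@t,2),'dth',round(th,3),'r',round(np.linalg.norm(r),4))
for d in(.05,.1,.2): print(d);plan(*handle(th+d,.034))
E
python3 tq.py
```

```text
w 0.0157 F [-2.6  1.5 -1.3] tang -1.64 dth 1.192 r 0.0949
0.05
t 22.98 pos [ 0.4712 -0.2078  0.0344] shift cm [0.1  0.47 0.04] rot [-0.004  0.004 -0.047] F [-2.6  1.5 -1.3] rows 0.4
0.1
t 22.98 pos [ 0.4712 -0.2078  0.0344] shift cm [0.13 0.94 0.03] rot [-0.004  0.004 -0.097] F [-2.6  1.5 -1.3] rows 0.8
0.2
t 22.98 pos [ 0.4712 -0.2078  0.0344] shift cm [0.27 1.87 0.03] rot [-0.004  0.004 -0.197] F [-2.6  1.5 -1.3] rows 1.6
```

{"fn": "send_rows", "kwargs": {"deltas": [{"tx":0.06,"ty":0.3,"tz":0,"rx":0,"ry":0,"rz":-0.03},{"tx":0.1,"ty":0.6,"tz":0,"rx":0,"ry":0,"rz":-0.06},{"tx":0.13,"ty":0.95,"tz":0,"rx":0,"ry":0,"rz":-0.1},{"tx":0.13,"ty":0.95,"tz":0,"rx":0,"ry":0,"rz":-0.1}]}}

```text
time: 23.32
position: [0.4721, -0.2106, 0.0342]
tool_rot: [0.997, 0.077, -0.003, -0.007]
ft_force: [4.4, 20.4, 3.6]
grip_width: 0.0213
```

```bash
python3 tq.py
```

```text
w 0.0213 F [ 4.4 20.4  3.6] tang -19.99 dth 1.221 r 0.0942
0.05
t 23.32 pos [ 0.4721 -0.2106  0.0342] shift cm [0.   0.47 0.01] rot [-0.015  0.005  0.019] F [ 4.4 20.4  3.6] rows 0.2
0.1
t 23.32 pos [ 0.4721 -0.2106  0.0342] shift cm [0.01 0.94 0.  ] rot [-0.015  0.005 -0.031] F [ 4.4 20.4  3.6] rows 0.3
0.2
t 23.32 pos [ 0.4721 -0.2106  0.0342] shift cm [ 0.08  1.88 -0.01] rot [-0.015  0.004 -0.131] F [ 4.4 20.4  3.6] rows 1.1
```

{"fn": "send_rows", "kwargs": {"deltas": [{"tx":0,"ty":0,"tz":0,"rx":0,"ry":0,"rz":0},{"tx":0,"ty":0,"tz":0,"rx":0,"ry":0,"rz":0},{"tx":0,"ty":-0.2,"tz":0,"rx":0,"ry":0,"rz":0},{"tx":0,"ty":-0.5,"tz":0,"rx":0,"ry":0,"rz":0},{"tx":0,"ty":-0.5,"tz":0,"rx":0,"ry":0,"rz":0}], "claw": 5.0}}

```text
time: 23.73
position: [0.4749, -0.2139, 0.0354]
tool_rot: [0.997, 0.079, 0.0, 0.001]
ft_force: [0.6, -0.5, 0.3]
grip_width: 0.046
```

```bash
python3 tq.py | head -1; python3 - <<'E'
from mv import *
from ov import *
d=robot.camera('side'); np.savez('side23.npz',**d)
uv=proj(d,np.r_[H,.09])[0].astype(int);x0,y0=uv[0]-50,uv[1]-45
im=cr(d,(x0,y0,x0+100,y0+85),7); tt(im,d,(H[0],H[1],PSI+1.18),7,x0,y0,(.005,.005)); cv2.imwrite('pics/c23.png',im)
E
```

```text
w 0.046 F [ 0.6 -0.5  0.3] tang 0.6 dth 1.26 r 0.0918
```

View pics/c23.png

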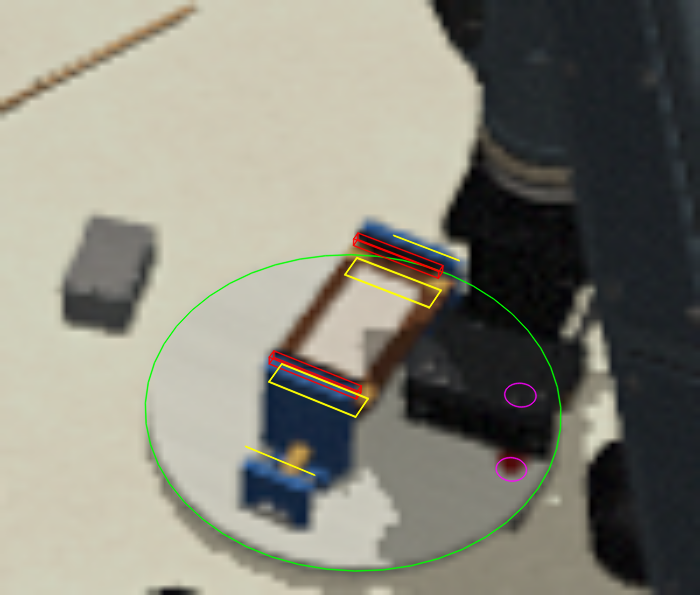

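{"fn": "send_rows", "kwargs": {"deltas": [{"tx":0,"ty":-0.2,"tz":-1,"rx":0,"ry":0,"rz":0},{"tx":0,"ty":-0.2,"tz":-3,"rx":0,"ry":0,"rz":0},{"tx":0,"ty":-0.2,"tz":-6,"rx":0,"ry":0,"rz":0},{"tx":-1,"ty":-0.2,"tz":-9,"rx":0,"ry":0,"rz":0},{"tx":-2,"ty":-0.2,"tz":-13,"rx":0,"ry":0,"rz":0}]}}

```text
time: 24.2
position: [0.4534, -0.2146, 0.1658]
tool_rot: [0.997, 0.079, -0.001, -0.001]
ft_force: [-0.1, -0.9, 0.8]
grip_width: 0.05
```

{"fn": "send_rows", "kwargs": {"deltas": [{"tx":0,"ty":3,"tz":-1,"rx":0,"ry":0,"rz":0},{"tx":0,"ty":6,"tz":-2,"rx":0,"ry":0,"rz":0},{"tx":0,"ty":9,"tz":-3,"rx":0,"ry":0,"rz":0},{"tx":0,"ty":12,"tz":-3,"rx":0,"ry":0,"rz":0},{"tx":0,"ty":12,"tz":-3,"rx":0,"ry":0,"rz":0}]}}

```text
time: 24.62
position: [0.4754, -0.3409, 0.1977]
tool_rot: [0.997, 0.077, 0.002, 0.005]
ft_force: [0.5, 0.1, -0.2]
grip_width: 0.0499
```

```bash
python3 - <<'E'
from mv import *
from ov import *
d=robot.camera('side'); np.savez('side24.npz',**d)
PS=PSI+1.17
uv=proj(d,np.r_[H,.09])[0].astype(int);x0,y0=uv[0]-50,uv[1]-45
im=cr(d,(x0,y0,x0+100,y0+85),7); tt(im,d,(H[0],H[1],PS),7,x0,y0,(.005,.005)); cv2.imwrite('pics/c24.png',im)
P=cloud(d);c=d['color'].astype(int)
m=(np.hypot(P[...,0]-H[0],P[...,1]-H[1])<.07)&(P[...,2]>.08)&(P[...,2]<.097)&(c[...,0]>c[...,2]+20)
q=P[m]; r=cv2.minAreaRect((q[:,:2]*1000).astype(np.float32)); print(r,len(q))
for ps in (PS-.04,PS,PS+.04):
    u=np.array([np.cos(ps),np.sin(ps)]);v=np.array([-u[1],u[0]]);w=np.c_[(q[:,:2]-H)@u,(q[:,:2]-H)@v,q[:,2]]
    lo=w[(w[:,1]<-.018)];hi=w[w[:,1]>.018]
    print(round(ps,3),np.percentile(w,[2,50,98],axis=0).round(4).tolist(),np.polyfit(hi[:,0],hi[:,1],1).round(3),np.polyfit(lo[:,0],lo[:,1],1).round(3))
A=np.c_[w[:,:2],np.ones(len(w))]; print('plane',np.linalg.lstsq(A,w[:,2],rcond=None)[0].round(4))
rd=(c[...,0]>c[...,1]+60)&(c[...,1]<60)&(np.hypot(P[...,0]-H[0],P[...,1]-H[1])<.12)&(P[...,2]>.07)&(P[...,2]<.095)
h=P[rd].mean(0); print('handle',h, np.arctan2(h[1]-H[1],h[0]-H[0])%(2*np.pi)-np.pi/2-PSI,rd.sum())
print(robot.get_obs()['position'],robot.get_obs()['time'])
E
```

```text
((563.4606323242188, -206.05450439453125), (59.95632553100586, 103.19205474853516), 2.4153547286987305) 288
1.565 [[-0.0505, -0.0259, 0.0837], [-0.0063, 0.0035, 0.0883], [0.0363, 0.0308, 0.0927]] [0.033 0.025] [ 0.029 -0.023]
1.605 [[-0.0502, -0.0258, 0.0837], [-0.0062, 0.0037, 0.0883], [0.0374, 0.0308, 0.0927]] [0.012 0.025] [ 0.002 -0.023]
1.645 [[-0.0494, -0.0255, 0.0837], [-0.0057, 0.004, 0.0883], [0.0384, 0.0316, 0.0927]] [-0.019  0.025] [-0.018 -0.022]
plane [-0.0056  0.0056  0.0883]
handle [ 0.47108108 -0.20654176  0.07945938] 1.1783517569438264 12
[ 0.47409272 -0.33720343  0.19665741] 24.6667
```

View pics/c24.png

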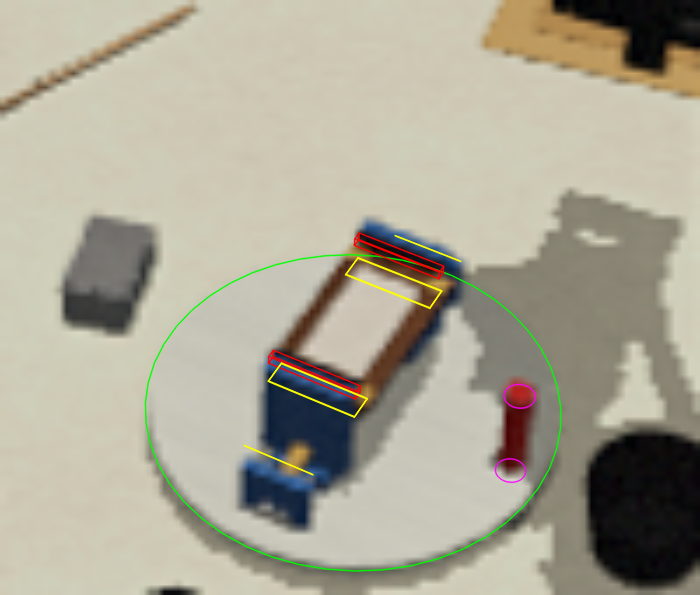

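```bash
python3 - <<'E'
from mv import *
from ov import *
t=robot.camera('top'); np.savez('top24.npz',**t)
for f in('side1.npz','side24.npz','side20.npz','top1.npz','top24.npz'):
    d=load(f);P=cloud(d);c=d['color'].astype(int)
    rd=(c[...,0]>c[...,1]+40)&(c[...,1]<70)&(np.hypot(P[...,0]-H[0],P[...,1]-H[1])<.12)&(np.hypot(P[...,0]-H[0],P[...,1]-H[1])>.075)&(P[...,2]>.05)&(P[...,2]<.1)
    uv=np.argwhere(rd)[:,::-1]; 
    if len(uv)<3: print(f,len(uv)); continue
    # topmost part
    h=P[rd].mean(0); print(f,len(uv),h.round(4), round(np.arctan2(h[1]-H[1],h[0]-H[0])%(2*np.pi)-np.pi/2-PSI,3))
    m=(c[...,2]>c[...,0]+30)&(np.hypot(P[...,0]-H[0],P[...,1]-H[1])<.115)&(P[...,2]>.05)
    q=P[m][:,:2]-H; ang=PSI if '24' not in f else PSI+1.18
    for k in range(3):
        u=np.array([np.cos(ang),np.sin(ang)]); s=q@u; v=q@np.array([-u[1],u[0]]); 
        a=q[s>.07].mean(0);b=q[s<-.07].mean(0); ja=q[(s>.03)&(s<.07)].mean(0);jb=q[(s<-.03)&(s>-.07)].mean(0)
    print('  bracket line',np.arctan2(*(a-b)[::-1])-PSI,'jaw line',np.arctan2(*(ja-jb)[::-1])-PSI)
crop(load('top24.npz'),'pics/t24.png',320,100,430,260,3)
E
```

```text
side1.npz 28 [ 0.5255 -0.1158  0.0721] 0.002
  bracket line 0.024801812039323468 jaw line 0.006432758810073991
side24.npz 29 [ 0.4713 -0.2046  0.0705] 1.158
  bracket line 1.085960021339497 jaw line 1.1597369862795197
side20.npz 32 [ 0.5244 -0.1155  0.0727] 0.011
  bracket line 0.030204046054457978 jaw line 0.018312979730224777
top1.npz 14 [ 0.5245 -0.1158  0.0841] 0.012
  bracket line 0.0026395837473882078 jaw line -0.007224316051526569
top24.npz 16 [ 0.4711 -0.2044  0.0822] 1.156
  bracket line 1.1862382175182158 jaw line 1.1981729588885468
```

View pics/t24.png

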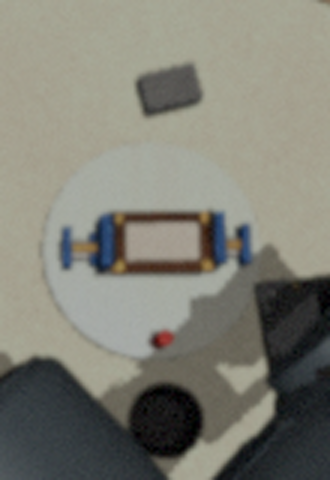

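```bash
python3 - <<'E'
from mv import *
a,b=load('side1.npz'),load('side24.npz')
for n,pt in(('wa',(.705,-.205)),('wb',(.477,.185)),('jar',(.542,.015)),('tin',(.398,-.228))):
    r=[]
    for d in(a,b):
        P=cloud(d);m=(np.hypot(P[...,0]-pt[0],P[...,1]-pt[1])<.05)&(P[...,2]>.026 if n!='jar' else P[...,2]>.08); r.append((m.sum(),np.nanmedian(P[m],0).round(4)))
    print(n,r)
o=robot.get_obs(); print(o['joint_velocities'].round(3),o['ft_force'].round(1),o['time'])
print(robot.hand_in())
E
```

```text
wa [(np.int64(110), array([ 0.7274, -0.2136,  0.0325])), (np.int64(113), array([ 0.7278, -0.214 ,  0.0316]))]
wb [(np.int64(220), array([0.4753, 0.1856, 0.0322])), (np.int64(223), array([0.4754, 0.1852, 0.0321]))]
jar [(np.int64(155), array([0.5418, 0.015 , 0.0896])), (np.int64(150), array([0.543 , 0.0145, 0.0898]))]
tin [(np.int64(201), array([ 0.3937, -0.2276,  0.0412])), (np.int64(213), array([ 0.4086, -0.2402,  0.0444]))]
[ 0.027 -0.008  0.053  0.008  0.007  0.001] [ 0.1  1.5 -0.3] 24.7167
the job is handed in; nothing more can be done
None
```

```bash
python3 - <<'E'
from h import *
for f in('side1.npz','side20.npz','side24.npz','top1.npz','top24.npz'):
    d=load(f);P=cloud(d);c=d['color'].astype(int).max(2)
    m=(c<70)&(np.hypot(P[...,0]-.398,P[...,1]+.228)<.07)&(P[...,2]>.005)&(P[...,2]<.06)
    uv=np.argwhere(m)[:,::-1]; print(f,len(uv),uv.min(0),uv.max(0))
E
```

```text
side1.npz 320 [357 187] [386 208]
side20.npz 39 [357 191] [371 206]
side24.npz 316 [357 187] [384 208]
top1.npz 352 [363 228] [387 252]
top24.npz 368 [363 228] [387 252]
```

I clamped the board face up in the middle-sized holder and turned the turntable to its stop. I handed the job in at 24.7 s; no verdict is reported.

**Moves:**
- I took the board from the rest with the tool leaning about 0.45 rad towards the robot. Fully square to the board (0.62 rad) would have put the wrist at its limits.
- I pushed the near end into the near jaw, about 19 mm by the spring force, then lowered the far end behind the far lip. I slid it back until the two springs balanced and let go.
- I turned the handle counter-clockwise about 1.18 rad. It then resisted with about 20 N, against about 3–4 N while turning. I released it and moved the arm clear.

**Last checks:**
- **Board:** it lies flat, with its top face at 88.3 mm (88 mm expected) and under 6 mrad of tilt. Before the turn its visible edges were centred to about 1 mm along and across the jaws. Afterwards the cameras show it still in both jaws.
- **Bystanders:** the weights, jar and tin show the same picture outlines or positions as at the start, to about 1–2 mm. I did not measure the lamp afterwards; no lamp contact was planned and the pictures show none.

**Disagreements:**
- **Fingertips:** they sit about 27 mm short of the reported TCP. My first grasp closed above the board without moving it. I measured the offset in the side image and corrected for it.
- **Turn angle:** camera estimates spread from 1.15 to 1.20 rad, apart from one partly hidden reading of 1.06. So the rise in force is my main evidence for the stop.
- **Tin:** one depth check seemed to show it had moved. It was a sampling effect, because its outline in both cameras is unchanged.

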